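Pack the honing kit into its hinged case

ROBOT

A 7-joint arm with a two-finger parallel gripper is mounted at the origin on the work surface. World frame = base frame: x ahead of the robot, y to its left, z up, the work surface at z = 0. Lengths are in m, angles in rad, forces in N, time in s.
With the tool pointing down it reaches from about 0.425 to 0.825 m from the base axis. Payload 3.6 kg.
Tool frame: the origin (TCP) lies on the mounting face of the last link; the fingertips stand 186 mm ahead of it and the grasp point (between the pads) lies 167 mm ahead of it; z points along the fingers, y is the direction in which the jaws open and shut (so a half turn about z gives the same grasp; the last joint's range is limited). The gripper opens to 93 mm and grips with 3 to 60 N. Pads are 15 mm wide; open, the fingers measure 128 mm over their backs; the gripper's body (75 mm by 188 mm) begins 65 mm behind the grasp point.
Start: joints at [-1.206, 0.615, -0.013, 1.423, 0.008, 1.103, -0.04], TCP at [0.248, 0.601, 0.405] pointing down, gripper open.
Joint ranges: [-3.12, 3.12], [-0.3, 2.06], [-1.34, 1.32], [0.26, 2.42], [-1.36, 4.5], [0.01, 1.98], [-2.84, 2.84]. Speed limits (rad/s): [2.79, 2.79, 3.14, 3.14, 3.14, 3.14, 3.14].

INTERFACE

Orientations are given as a unit quaternion [x, y, z, w].
In Python, from bench import robot, eyes, order gives the robot as it stands.
- The arm moves only by the tool carry_out, never from a script. Its argument "plan" is a list of rows, each a list of 3 entries, a list of its own where there are three numbers: the finger opening in m, from 0 to 0.093, then the shift along the tool's x, y, z in m, then the turn, a rotation vector about the tool's x, y, z in degrees. In form: [[hand, [tx, ty, tz], [rx, ry, rz]], ...]. A call has 1 to 12 rows; each row is the pose to reach, as a shift and turn from the pose commanded when the call began, along the tool's axes at that moment; what a row does not reach only later rows make up. A row lasts 1/12 s, in which the tool goes at most 41.7 mm and 7.16 degrees, less where a joint would pass 70% of its speed; a pose out of reach is approached as far as the arm can. A call with a gripper value outside its range is refused whole. The fingers move at their own pace and stop on an object; the grip force is fixed at half the most. Time passes only in rows, so rows that repeat a pose let the fingers close. It gives the time, the measured TCP pose, the force and the opening at its end, in the units of the state.
- robot.get_state(): the state, without advancing time (a new reading comes with each control period).
- eyes.camera(name): name is "side" or "top"; returns the picture (384x512x3 uint8, red, green, blue); there is no depth.
- eyes.camera_info(name): a dict with "intrinsics" (3x3 intrinsics, pixels), "distortion" ([k1, k2, p1, p2, k3] as OpenCV has them; the pictures are not rectified), "extrinsics" (4x4, takes a point from world to camera coordinates). Camera axes: x right, y down, z forward; pixel columns grow to the right and rows downward; lengths in m; the calibration is good to about 2 mm. A picture is of the moment at which its call begins. camera_info takes no time and is no camera call.
- order.job_done(): hands the job in, once; it reports no verdict.
The state is a dict: "t": time; "joint_pos": joint angles; "joint_vel": joint speeds; "joint_efforts": joint torques, N m; "position": TCP position; "ee_rot": TCP orientation; "contact_force": force on the tool from outside, world axes, zero at the start; "ft_torque": the same for the moment, N m; "gripper_width": finger opening in m.
Only numpy, scipy, OpenCV 4.12 (cv2) and the standard library are available. Lean on these libraries where they do the work, as an engineer would, in place of code of your own. Each camera call takes 0.05 s, during which the arm holds its last target.

TASK

Swing the hinged wooden case wide open, slide every honing plate up out of the slotted rack and stand it upright, fully home, in a slot of its own colour in the case, and set the wooden guide block flat on the floor of the case's open bay. When all is packed, close the lid fully without slamming it. Leave the other things on the bench where they are.

Things in the scene. Friction and masses are not known exactly. Their poses are not given: they have to be found in the camera images.
- lid (a joint): Lid angle of the hinged wooden case, rad: 0 is shut, 1.57 upright, 1.75 the stop (leaning back). A stiff friction hinge (0.30 N m; about 2 to 4 N at the bar): the lid stays wherever it is left. It may start slightly ajar. The lid is a hollow half-shell 120 x 308 mm, 50 mm deep, its rim at the hinge's height; the opening rim turns to face the robot's side as it opens and the shell stands behind the hinge line.
- lid_bar (a point): Middle of the brass pull bar on the front of the lid, a round bar 12 mm thick and 90 mm long along the case's y, 36 mm in front of the lid's front face (30 mm clear gap) on a post at each end. With the lid shut it is 74 mm above the bench and 20 mm below the lid's top, and can be pinched from above. Its axes turn with the lid.
- lid_hinge (a point): Middle of the hinge line, at the far side of the case's rim, 44 mm above the bench; the line runs along the case's y. Axes turn with the lid. The shut lid's bar is 156 mm from it towards case -x and 30 mm above it.
- case: The case's lower half: pale wooden tray fixed to the bench, 120 (x) x 308 (y) x 44 mm high, walls 6 mm, floor 8 mm thick, hinge on its +x side. Origin at the centre of its underside. With the lid shut it is 94 mm high. Inside, from -y to +y: two blue slots, three green slots, then the open bay.
- blue_slot_1 (a point): Centre of the floor of the first blue slot in the lower half of the case, marked by a blue floor and lips. Axes as the case's: the slot runs 90 mm along x, is 14 mm wide in y and 22 mm deep; z up. Slots are 44 mm apart. A seated plate's centre is 35 mm above this point. The case's side rim is 36 mm above this floor.
- blue_slot_2 (a point): Centre of the floor of the second blue slot in the lower half of the case, marked by a blue floor and lips. Axes as the case's: the slot runs 90 mm along x, is 14 mm wide in y and 22 mm deep; z up. Slots are 44 mm apart. A seated plate's centre is 35 mm above this point. The case's side rim is 36 mm above this floor.
- green_slot_1 (a point): Centre of the floor of the first green slot in the lower half of the case, marked by a green floor and lips. Axes as the case's: the slot runs 90 mm along x, is 14 mm wide in y and 22 mm deep; z up. Slots are 44 mm apart. A seated plate's centre is 35 mm above this point. The case's side rim is 36 mm above this floor.
- green_slot_2 (a point): Centre of the floor of the second green slot in the lower half of the case, marked by a green floor and lips. Axes as the case's: the slot runs 90 mm along x, is 14 mm wide in y and 22 mm deep; z up. Slots are 44 mm apart. A seated plate's centre is 35 mm above this point. The case's side rim is 36 mm above this floor.
- green_slot_3 (a point): Centre of the floor of the third green slot in the lower half of the case, marked by a green floor and lips. Axes as the case's: the slot runs 90 mm along x, is 14 mm wide in y and 22 mm deep; z up. Slots are 44 mm apart. A seated plate's centre is 35 mm above this point. The case's side rim is 36 mm above this floor.
- bay (a point): Centre of the floor of the open bay at the +y end of the case, lined grey: 108 mm in the case's x, 76 mm in y; side rim 36 mm above this floor, the slotted block beside it 22 mm above it.
- rack: Plywood slotted rack fixed to the bench, 102 (x) x 250 (y) x 40 mm high. Origin at the centre of its underside. Five slots along its x, 12 mm wide, 86 mm long, 30 mm deep, at y = -100, -50, 0, 50, 100 mm; slot floors 10 mm above the bench.
- green_1_c (a point): Honing plate, green plastic with grey steel faces and a plain coloured top band: 80 long (own x) x 8 thick (own y) x 70 tall (own z), 0.15 kg. The point is its centre (35 mm above its lower edge, 35 mm below its top edge). It starts upright in one of the rack's slots, 30 mm sunk, so 40 mm stands clear of the rack. Any plate may be absent (then None); three to five are there in all.
- green_2_c (a point): Honing plate, green plastic with grey steel faces and a plain coloured top band: 80 long (own x) x 8 thick (own y) x 70 tall (own z), 0.15 kg. The point is its centre (35 mm above its lower edge, 35 mm below its top edge). It starts upright in one of the rack's slots, 30 mm sunk, so 40 mm stands clear of the rack. Any plate may be absent (then None); three to five are there in all.
- green_3_c (a point): Honing plate, green plastic with grey steel faces and a plain coloured top band: 80 long (own x) x 8 thick (own y) x 70 tall (own z), 0.15 kg. The point is its centre (35 mm above its lower edge, 35 mm below its top edge). It starts upright in one of the rack's slots, 30 mm sunk, so 40 mm stands clear of the rack. Any plate may be absent (then None); three to five are there in all.
- blue_1_c (a point): Honing plate, blue plastic with grey steel faces and a plain coloured top band: 80 long (own x) x 8 thick (own y) x 70 tall (own z), 0.15 kg. The point is its centre (35 mm above its lower edge, 35 mm below its top edge). It starts upright in one of the rack's slots, 30 mm sunk, so 40 mm stands clear of the rack. Any plate may be absent (then None); three to five are there in all.
- blue_2_c (a point): Honing plate, blue plastic with grey steel faces and a plain coloured top band: 80 long (own x) x 8 thick (own y) x 70 tall (own z), 0.15 kg. The point is its centre (35 mm above its lower edge, 35 mm below its top edge). It starts upright in one of the rack's slots, 30 mm sunk, so 40 mm stands clear of the rack. Any plate may be absent (then None); three to five are there in all.
- guide_c (a point): Honing guide block of pale wood with a dark band and two brass dots on top: 60 long (own x) x 36 wide (own y) x 40 high, 0.12 kg, lying loose on the bench between case and rack. The point is its centre, 20 mm up.
- gouge_1: Carving gouge, dark handle, 225 mm long, lying at the far side; not part of the job, leave it alone.
- gouge_2: Carving gouge, pale handle, 225 mm long, lying at the far side; not part of the job, leave it alone.
- brush: Bench brush, 150 mm long, lying beyond the gap between case and rack; not part of the job, leave it alone.
- mallet: Round carving mallet standing on its head, 220 mm tall, 90 mm wide; not part of the job, leave it alone.
- wax: Jar, 64 mm wide and 70 mm tall; not part of the job, leave it alone.
- offcut: Stepped offcut of pale wood, 110 x 70 x 60 mm; not part of the job, leave it alone.
- mug: Blue mug, 76 mm wide and 85 mm tall; not part of the job, leave it alone.
There are look-alikes about, which are no part of the job. Leave any red look-alike of the part that bears guide_c alone.

How it is judged:
By the outcome, as a careful person would: the job done as asked, in the order asked, and still so for the second after the job is handed in, with the robot touching nothing.
Of green_1, green_2, green_3, blue_1, blue_2 only 3 to 5 are there at a start; the rules pass over those that are not, and their reading is None.
At some moment in a run one of guide may be knocked a few centimetres aside while the robot is not near it.
It also fails if it takes over 210 s, if anything falls off the work surface, if the arm or the gripper's body presses on something with over 40 N, if the wrist force passes 120 N, or if a joint passes its speed limit or range.

## Working session

There is one attempt and no reset: what is moved stays moved. The work goes in short steps, Python scripts to look and compute and a tool call to move; the robot and the scene stay as the last step left them, time stands still between calls to the robot, and variables do not carry over. Pictures are saved under pics/ and viewed, and the job is handed in when it is done.

Besides the shell and the picture viewer there is one more tool, called after "Request:" by a JSON object that holds its "name" and its "arguments". carry_out: Moves the arm, as the interface text tells. Its arguments: {"type":"object","properties":{"plan":{"type":"array"}},"required":["plan"]}

```bash
mkdir -p pics; ls; python3 - <<'E'
from bench import robot, eyes, order
import cv2,numpy as np
np.set_printoptions(precision=4,suppress=True)
print(robot.get_state())
for n in ("side","top"):
    im=eyes.camera(n); cv2.imwrite(f"pics/{n}0.png",im[:,:,::-1]); print(n,eyes.camera_info(n))
E
```

```text
pics
{'t': 0.0, 'joint_pos': array([-1.2055,  0.6159, -0.0126,  1.4249,  0.0081,  1.1034, -0.0404]), 'joint_vel': array([-0.0001, -0.0003, -0.0011, -0.0019,  0.0007,  0.0009,  0.0002]), 'joint_efforts': array([  0.0002, -45.8938,   0.2093, -16.5745,  -0.0609,   0.0206,
         0.0003]), 'position': array([0.2481, 0.6005, 0.4036]), 'ee_rot': array([ 0.1946,  0.9809, -0.0013, -0.0002]), 'contact_force': array([-0.6922, -0.2429, -0.2254]), 'ft_torque': array([-0.0137,  0.0573, -0.0366]), 'gripper_width': 0.09294691420194524}
side {'intrinsics': array([[352.7914,   0.    , 254.2882],
       [  0.    , 352.7914, 194.1526],
       [  0.    ,   0.    ,   1.    ]]), 'distortion': array([-0.1049,  0.    ,  0.    ,  0.    ,  0.    ]), 'extrinsics': array([[ 0.9852, -0.1712,  0.0096, -0.5504],
       [-0.1252, -0.756 , -0.6425,  0.1219],
       [ 0.1172,  0.6318, -0.7662,  1.0336],
       [ 0.    ,  0.    ,  0.    ,  1.    ]])}
top {'intrinsics': array([[406.1098,   0.    , 252.9798],
       [  0.    , 406.1098, 192.5171],
       [  0.    ,   0.    ,   1.    ]]), 'distortion': array([-0.0162,  0.    ,  0.    ,  0.    ,  0.    ]), 'extrinsics': array([[ 0.0207, -0.9997,  0.0117, -0.02  ],
       [-0.9898, -0.0221, -0.1409,  0.5581],
       [ 0.1411, -0.0087, -0.99  ,  1.2486],
       [ 0.    ,  0.    ,  0.    ,  1.    ]])}
```

View pics/top0.png

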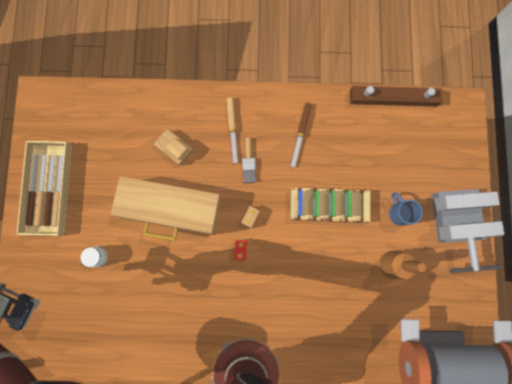

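View pics/side0.png

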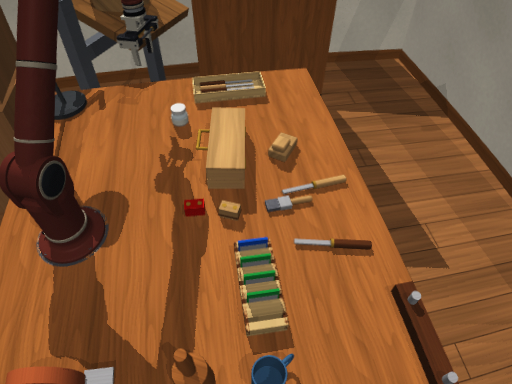

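```bash
cat > h.py <<'E'
from bench import robot, eyes, order
import cv2,numpy as np
from scipy.spatial.transform import Rotation as R
from scipy.optimize import least_squares
np.set_printoptions(precision=4,suppress=True)
INF={n:eyes.camera_info(n) for n in("side","top")}
def proj(n,P):
    i=INF[n];E=i["extrinsics"];P=np.asarray(P,float).reshape(-1,3)
    r,_=cv2.Rodrigues(E[:3,:3])
    return cv2.projectPoints(P,r,E[:3,3],i["intrinsics"],i["distortion"])[0].reshape(-1,2)
def onz(n,uv,z):
    i=INF[n];E=i["extrinsics"]
    p=cv2.undistortPoints(np.array(uv,float).reshape(-1,1,2),i["intrinsics"],i["distortion"]).reshape(-1,2)
    d=np.c_[p,np.ones(len(p))]@E[:3,:3]; c=-E[:3,:3].T@E[:3,3]
    return c+d*((z-c[2])/d[:,2])[:,None]
def crop(im,x0,y0,x1,y1,s,fn):
    c=cv2.resize(im[y0:y1,x0:x1,::-1],None,fx=s,fy=s,interpolation=cv2.INTER_CUBIC)
    for x in range((x0+9)//10*10,x1,10):
        cv2.line(c,((x-x0)*s,0),((x-x0)*s,6 if x%50 else 14),(0,0,255),1)
        if x%20==0: cv2.putText(c,str(x),((x-x0)*s,20),0,.35,(0,0,255),1)
    for y in range((y0+9)//10*10,y1,10):
        cv2.line(c,(0,(y-y0)*s),(6,(y-y0)*s),(0,0,255),1)
        if y%20==0: cv2.putText(c,str(y),(8,(y-y0)*s+4),0,.35,(0,0,255),1)
    cv2.imwrite("pics/"+fn,c)
def cur(n,k):
    return cv2.imread(f"pics/{n}{k}.png")[:,:,::-1]
def tri(uvt,uvs):
    # least squares point from top & side pixel
    f=lambda P:np.r_[proj("top",P)[0]-uvt,proj("side",P)[0]-uvs]
    r=least_squares(f,[.6,0,.05]);return r.x,np.abs(r.fun).max()
E
python3 - <<'E'
from h import *
t=cur("top",0);s=cur("side",0)
crop(t,100,165,230,245,6,"c1.png")
crop(t,235,170,385,260,5,"c2.png")
crop(s,180,90,300,200,5,"c3.png")
crop(s,175,190,305,340,4,"c4.png")
E
```

```text
(no output)
```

View pics/c1.png

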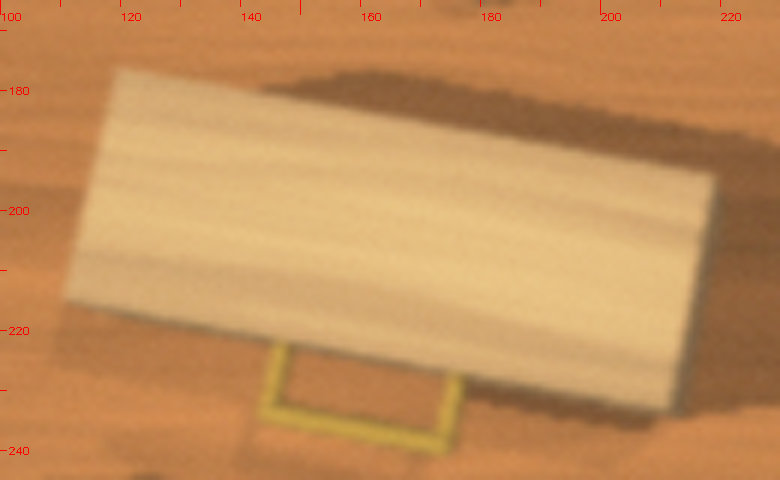

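View pics/c2.png

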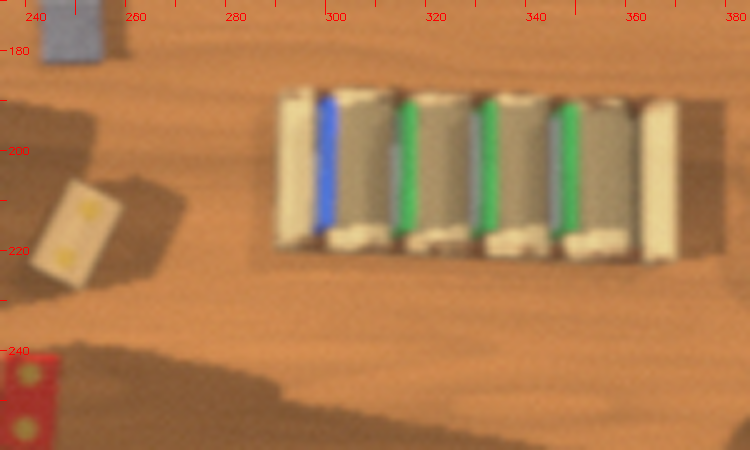

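View pics/c3.png

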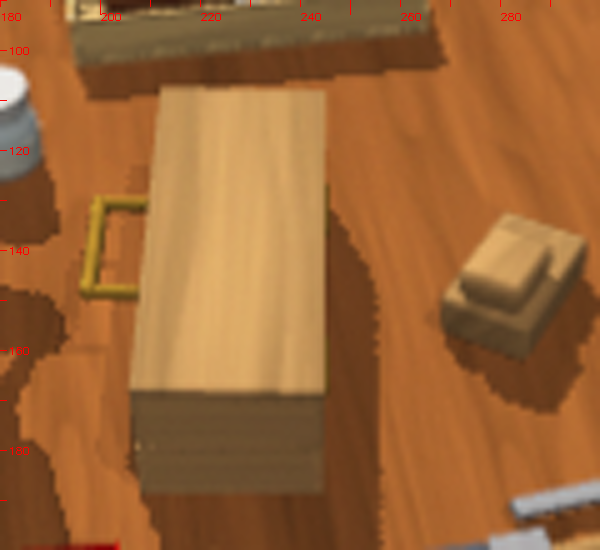

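View pics/c4.png

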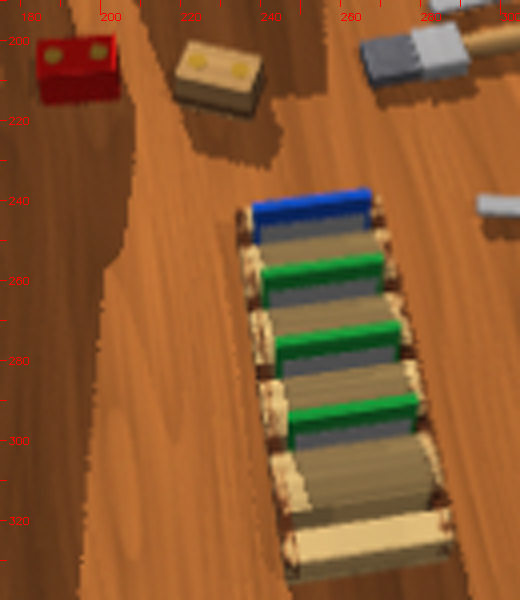

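```bash
cat > fit.py <<'E'
from h import *
o=.42
T={'++':(119.3,176.3),'+-':(219.3,194),'--':(212.6,233.3),'-+':(110.7,215)}
S={'-+':(211.8,107.3),'++':(245-.2,108),'+-':(244.6,168),'--':(206.2,168)}
def lid(p,a,d):  # p case coords, lid rotated by a about hinge
    q=p-np.array([.06,0,.044]); 
    r=R.from_euler('y',a).apply(q)+np.array([.06,0,.044])
    return R.from_euler('z',d[2]).apply(r)+np.array([d[0],d[1],0])
sg={'+':1,'-':-1}
def pts(k): return np.array([sg[k[0]]*.06,sg[k[1]]*.154,.094])
BAR=[(145.0-.4,233.3-.4),(174-.4,238.3-.4)]
def f(d):
    r=[]
    for k,v in T.items(): r+=list(proj("top",lid(pts(k),d[3],d))[0]-np.array(v)+o)
    for k,v in S.items(): r+=list(proj("side",lid(pts(k),d[3],d))[0]-np.array(v)+o)
    return np.array(r)
s=least_squares(f,[.6,.2,-.1,0]);print(s.x, s.fun.reshape(-1,2))
P=lid(np.array([[-.096,.045,.074],[-.096,-.045,.074]]),s.x[3],s.x);print(P,proj("top",P),proj("side",P))
# rack
T={'+-':(369.5-0.5,190),'--':(369,222),'-+':(290,220),'++':(292,187.5)}
def rp(k,d): return R.from_euler('z',d[2]).apply(np.array([sg[k[0]]*.051,sg[k[1]]*.125,.04]))+np.array([d[0],d[1],0])
TR={'+-':(370.5,190),'--':(369,222),'-+':(289.5,219.5),'++':(291.5,187.5)}
SR={'+-':(285.5,318.0),'--':(247.5,323.5),'-+':(234,242)}
def g(d):
    r=[]
    for k,v in TR.items(): r+=list(proj("top",rp(k,d))[0]-np.array(v)+o)
    for k,v in SR.items(): r+=list(proj("side",rp(k,d))[0]-np.array(v)+o)
    return np.array(r)
s=least_squares(g,[.6,-.2,0],loss='soft_l1');print(s.x,s.fun.reshape(-1,2))
E
python3 fit.py
```

```text
[ 0.5065  0.2581 -0.1511  0.0433] [[ 0.4133  0.5225]
 [-0.1906  0.0946]
 [-0.9649 -0.1919]
 [-0.1987  0.3344]
 [ 0.3078  0.254 ]
 [ 0.1529  0.4367]
 [ 0.6087  0.7442]
 [-0.0639 -0.0589]]
[[0.4198 0.3168 0.0807]
 [0.4063 0.2278 0.0807]] [[144.7304 233.6317]
 [173.9699 238.7881]] [[199.6528 130.3983]
 [197.4252 147.9501]]
[ 0.5265 -0.249  -0.0129] [[-2.0426  0.0325]
 [-0.3422 -0.003 ]
 [ 0.0363 -0.1994]
 [-1.2888 -0.2143]
 [ 3.1799  4.6106]
 [-0.8816  5.7347]
 [-0.3933 -0.8887]]
```

```bash
cat > fit2.py <<'E'
from fit import *
SR={'+-':(288,326),'--':(250,330.7),'-+':(235.2,241.8)}
s=least_squares(g,[.6,-.2,0]);print(s.x,s.fun.reshape(-1,2))
d=s.x
t=cur("top",0).copy();si=cur("side",0).copy()
big={}
for n,im,(x0,y0,x1,y1) in (("top",t,(280,175,385,235)),("side",si,(220,225,305,345))):
    sc=7 if n=="top" else 5
    c=cv2.resize(im[y0:y1,x0:x1,::-1],None,fx=sc,fy=sc,interpolation=cv2.INTER_CUBIC)
    def dr(P,col):
        q=((proj(n,P)-[x0,y0]+.5)*sc).astype(int); cv2.polylines(c,[q.reshape(-1,1,2)],True,col,1)
    w=lambda p:R.from_euler('z',d[2]).apply(np.array(p))+np.array([d[0],d[1],0])
    dr(w([[.051,.125,.04],[.051,-.125,.04],[-.051,-.125,.04],[-.051,.125,.04]]),(0,0,255))
    for y in (.1,.05,0,-.05):
        dr(w([[.04,y+.004,.08],[.04,y-.004,.08],[-.04,y-.004,.08],[-.04,y+.004,.08]]),(255,0,255))
    cv2.imwrite(f"pics/ov_{n}.png",c)
E
python3 fit2.py
```

```text
[ 0.5065  0.2581 -0.1511  0.0433] [[ 0.4133  0.5225]
 [-0.1906  0.0946]
 [-0.9649 -0.1919]
 [-0.1987  0.3344]
 [ 0.3078  0.254 ]
 [ 0.1529  0.4367]
 [ 0.6087  0.7442]
 [-0.0639 -0.0589]]
[[0.4198 0.3168 0.0807]
 [0.4063 0.2278 0.0807]] [[144.7304 233.6317]
 [173.9699 238.7881]] [[199.6528 130.3983]
 [197.4252 147.9501]]
[ 0.5265 -0.249  -0.0129] [[-2.0426  0.0325]
 [-0.3422 -0.003 ]
 [ 0.0363 -0.1994]
 [-1.2888 -0.2143]
 [ 3.1799  4.6106]
 [-0.8816  5.7347]
 [-0.3933 -0.8887]]
[ 0.5263 -0.2454 -0.0159] [[-3.1115  0.1817]
 [-1.5217  0.1478]
 [-1.1501 -0.2919]
 [-2.3641 -0.3025]
 [ 2.6324  3.2801]
 [-1.362   4.2422]
 [-0.4987 -2.0192]]
```

View pics/ov_top.png

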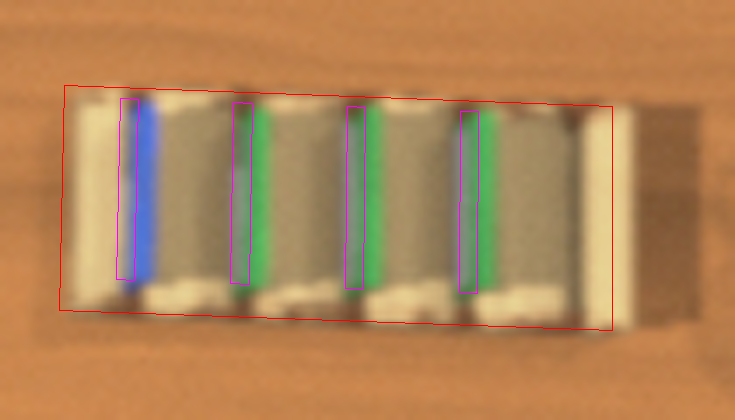

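View pics/ov_side.png

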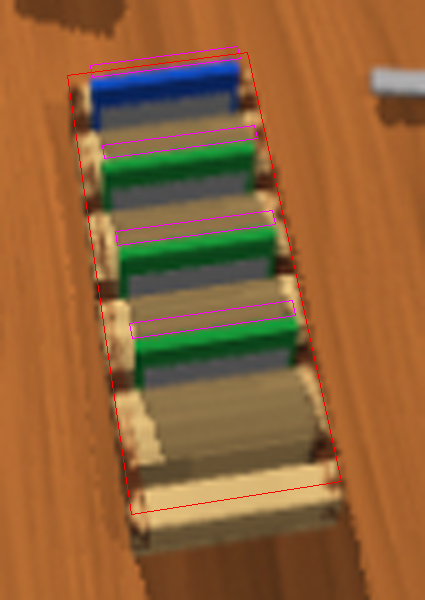

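```bash
cat > fit3.py <<'E'
from h import *
w=lambda p,d:R.from_euler('z',d[2]).apply(np.array(p))+np.array([d[0],d[1],0])
ys=(.1,.05,0,-.05)
tp=np.array([(147,190),(259,197),(373,198),(487,201)])/7+[280,175]-.43
sp=np.array([(165,77),(178,158),(197,245),(216,335)])/5+[220,225]-.4
te=np.array([(75,100,.051,.125),(635,105,.051,-.125),(628,330,-.051,-.125),(70,308,-.051,.125)])
def g(d):
    r=[]
    for i,y in enumerate(ys):
        P=w([[0,y,.08]],d)
        r+=list(proj("top",P)[0]-tp[i])+list(proj("side",P)[0]-sp[i])
    for a in te: r+=list(proj("top",w([[a[2],a[3],.04]],d))[0]-(a[:2]/7+[280,175]-.43))
    return np.array(r)
s=least_squares(g,[.5,-.25,0]);d=s.x;print(d,s.fun.reshape(-1,2))
for n,(x0,y0,x1,y1) in (("top",(280,175,385,235)),("side",(220,225,305,345))):
    sc=7 if n=="top" else 5
    im=cur(n,0)
    c=cv2.resize(im[y0:y1,x0:x1,::-1],None,fx=sc,fy=sc,interpolation=cv2.INTER_CUBIC)
    def dr(P,col):
        q=((proj(n,P)-[x0,y0]+.5)*sc).astype(int); cv2.polylines(c,[q.reshape(-1,1,2)],True,col,1)
    dr(w([[.051,.125,.04],[.051,-.125,.04],[-.051,-.125,.04],[-.051,.125,.04]],d),(0,0,255))
    for y in (.1,.05,0,-.05):
        dr(w([[.04,y+.004,.08],[.04,y-.004,.08],[-.04,y-.004,.08],[-.04,y+.004,.08]],d),(255,0,255))
    cv2.imwrite(f"pics/ov2_{n}.png",c)
for y in ys: print(w([[0,y,.08]],d))
# guide: top face corners z=.04
t=np.array([(249.3,206.0),(259.2-.0,211.5),(251,228.0),(239.5,222.5)])-.4
G=onz("top",t,.04);print(G,G.mean(0),np.linalg.norm(G-np.roll(G,1,0),axis=1))
sd=np.array([(196,40),(262,53),(253,88),(174,77)])/4+[175,190]-.4
G=onz("side",sd,.04);print(G,G.mean(0),np.linalg.norm(G-np.roll(G,1,0),axis=1))
E
python3 fit3.py; python3 -c "
import cv2,numpy as np
a=cv2.imread('pics/ov2_top.png');b=cv2.imread('pics/ov2_side.png');b=cv2.resize(b,None,fx=.7,fy=.7)
c=np.zeros((420,735,3),np.uint8);c[:420,:735]=a;cv2.imwrite('pics/ov2_top.png',c)"
```

```text
[ 0.5256 -0.2536 -0.0066] [[-0.1513  0.3865]
 [-0.1413 -0.4583]
 [ 0.1163 -0.1504]
 [ 0.3961 -0.4442]
 [ 0.0782  0.1689]
 [-0.0521 -0.5509]
 [ 0.0175  0.2015]
 [-0.2693 -0.0994]
 [ 0.8617 -1.4223]
 [-0.8911  0.1272]
 [ 0.5244 -0.0454]
 [ 1.1175  0.8957]]
[[ 0.5262 -0.1536  0.08  ]]
[[ 0.5259 -0.2036  0.08  ]]
[[ 0.5256 -0.2536  0.08  ]]
[[ 0.5252 -0.3036  0.08  ]]
[[ 0.5164  0.0041  0.04  ]
 [ 0.4996 -0.0275  0.04  ]
 [ 0.4472 -0.0028  0.04  ]
 [ 0.4636  0.0337  0.04  ]] [0.4817 0.0019 0.04  ] [0.0605 0.0357 0.058  0.04  ]
[[ 0.4681  0.0277  0.04  ]
 [ 0.5159  0.007   0.04  ]
 [ 0.5044 -0.0248  0.04  ]
 [ 0.4477 -0.005   0.04  ]] [0.484  0.0012 0.04  ] [0.0385 0.0521 0.0338 0.0601]
```

View pics/ov2_top.png

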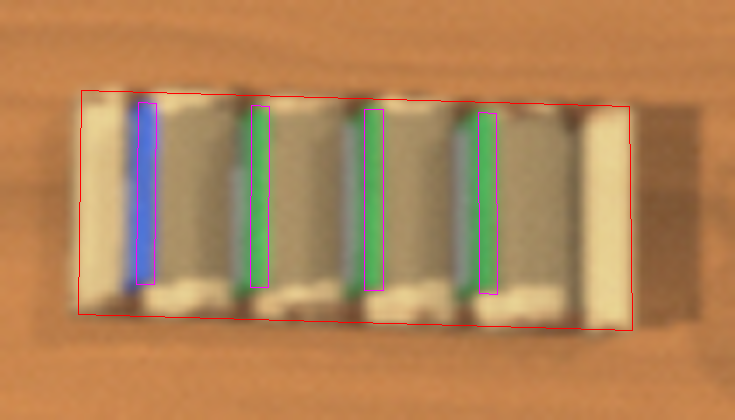

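View pics/ov2_side.png

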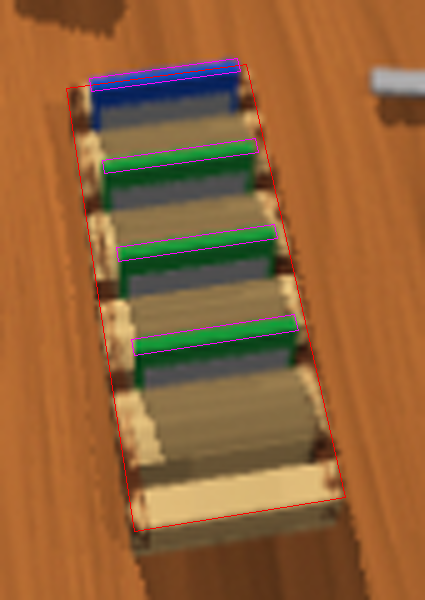

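```bash
cat > plan.py <<'E'
"""pose = grasp point (x,y,z), yaw of tool y axis (deg), tool down. prints rows relative to commanded pose in cmd.json, saves the end"""
from h import *
import json,os,sys
def down(yaw):
    y=np.array([np.cos(np.radians(yaw)),np.sin(np.radians(yaw)),0]);z=np.array([0,0,-1.]);x=np.cross(y,z)
    return R.from_matrix(np.c_[x,y,z])
L=.167
def load():
    if os.path.exists("cmd.json"):
        c=json.load(open("cmd.json"));return np.array(c["p"]),R.from_quat(c["q"])
    s=robot.get_state();return s["position"],R.from_quat(s["ee_rot"])
def rows(wps,save=True):
    """wps: list of (hand,(x,y,z),yaw)"""
    p0,r0=load();out=[]
    for h,g,yaw in wps:
        rt=down(yaw);p=np.array(g,float)-rt.apply([0,0,L])
        t=np.round(r0.inv().apply(p-p0),4)
        v=(r0.inv()*rt).as_rotvec(degrees=True).round(1)
        out.append([round(h,3),[float(a) for a in t],[float(a) for a in v]])
    if save:
        h,t,v=out[-1]
        json.dump({"p":list(p0+r0.apply(t)),"q":list((r0*R.from_rotvec(v,degrees=True)).as_quat())},open("cmd.json","w"))
    print(json.dumps(out).replace(" ",""))
def chk():
    p,r=load();s=robot.get_state();m=R.from_quat(s["ee_rot"])
    print("t",round(s["t"],2),"grasp pt",s["position"]+m.apply([0,0,L]),"err mm",(s["position"]-p)*1e3,"rot deg",(r.inv()*m).as_rotvec(degrees=True),"F",s["contact_force"],"w",round(s["gripper_width"],4))
    print("joints",s["joint_pos"])
E
python3 - <<'E'
from plan import *
rows([(.093,(.413,.272,.19),-8.7)]*12)
E
```

```text
[[0.093,[-0.2778,-0.2405,0.0473],[-0.1,0.1,76.3]],[0.093,[-0.2778,-0.2405,0.0473],[-0.1,0.1,76.3]],[0.093,[-0.2778,-0.2405,0.0473],[-0.1,0.1,76.3]],[0.093,[-0.2778,-0.2405,0.0473],[-0.1,0.1,76.3]],[0.093,[-0.2778,-0.2405,0.0473],[-0.1,0.1,76.3]],[0.093,[-0.2778,-0.2405,0.0473],[-0.1,0.1,76.3]],[0.093,[-0.2778,-0.2405,0.0473],[-0.1,0.1,76.3]],[0.093,[-0.2778,-0.2405,0.0473],[-0.1,0.1,76.3]],[0.093,[-0.2778,-0.2405,0.0473],[-0.1,0.1,76.3]],[0.093,[-0.2778,-0.2405,0.0473],[-0.1,0.1,76.3]],[0.093,[-0.2778,-0.2405,0.0473],[-0.1,0.1,76.3]],[0.093,[-0.2778,-0.2405,0.0473],[-0.1,0.1,76.3]]]
```

Request:
{"name": "carry_out", "arguments": {"plan": [[0.093,[-0.2778,-0.2405,0.0473],[0,0,76.3]],[0.093,[-0.2778,-0.2405,0.0473],[0,0,76.3]],[0.093,[-0.2778,-0.2405,0.0473],[0,0,76.3]],[0.093,[-0.2778,-0.2405,0.0473],[0,0,76.3]],[0.022,[-0.2778,-0.2405,0.0473],[0,0,76.3]],[0.022,[-0.2778,-0.2405,0.0473],[0,0,76.3]],[0.022,[-0.2778,-0.2405,0.0473],[0,0,76.3]],[0.022,[-0.2778,-0.2405,0.0473],[0,0,76.3]],[0.022,[-0.2778,-0.2405,0.0473],[0,0,76.3]],[0.022,[-0.2778,-0.2405,0.0473],[0,0,76.3]],[0.022,[-0.2778,-0.2405,0.0473],[0,0,76.3]],[0.022,[-0.2778,-0.2405,0.0473],[0,0,76.3]]]}}

```text
t: 1.1
position: [0.4133, 0.2716, 0.3571]
ee_rot: [0.76, 0.65, -0.001, 0.0]
contact_force: [-0.3, 1.3, -0.3]
gripper_width: 0.0443
```

```bash
python3 - <<'E'
from plan import *
chk()
for n in("top","side"):
    cv2.imwrite(f"pics/{n}1.png",eyes.camera(n)[:,:,::-1])
crop(cur("top",1),90,160,230,260,5,"d1.png");crop(cur("side",1),140,60,290,200,4,"d2.png")
E
```

```text
t 1.1 grasp pt [0.4132 0.2715 0.1901] err mm [ 0.3079 -0.4171  0.1254] rot deg [ 0.0145 -0.0597  0.188 ] F [-0.2847  1.2806 -0.3098] w 0.0443
joints [-0.8779  0.4553  0.362   1.9331 -0.2198  0.7924 -0.5502]
```

View pics/d1.png

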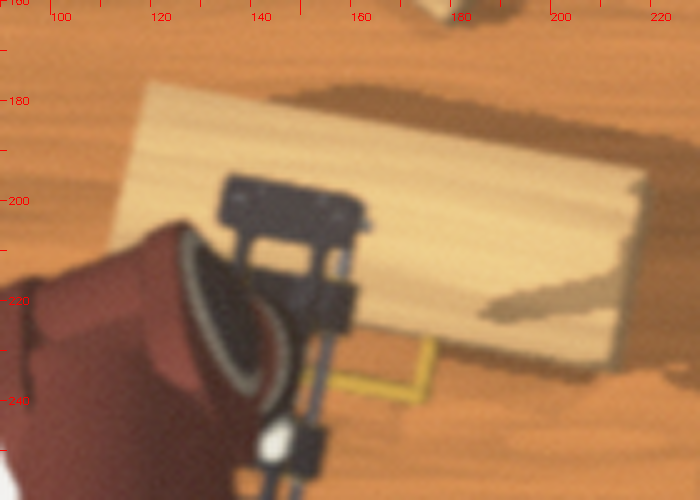

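View pics/d2.png

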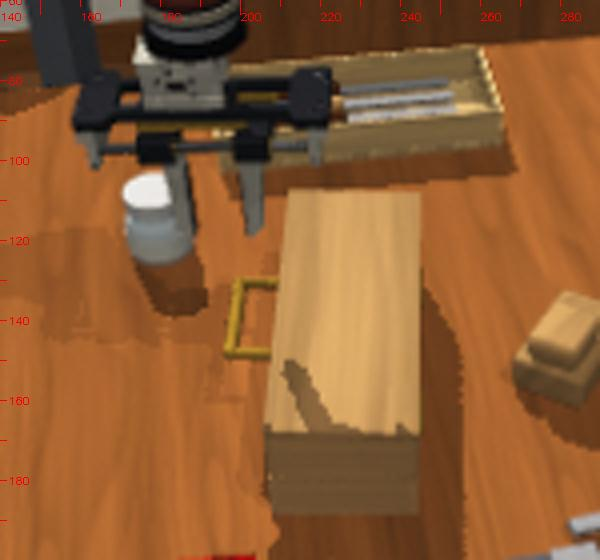

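```bash
python3 - <<'E'
from plan import *
rows([(.022,(.413,.272,.19),-8.7),(.022,(.413,.272,.081),-8.7)])
E
```

```text
[[0.022,[-0.0001,0.0,-0.0],[-0.0,-0.0,-0.0]],[0.022,[-0.0001,0.0,0.109],[-0.0,-0.0,-0.0]]]
```

Request:
{"name": "carry_out", "arguments": {"plan": [[0.022,[0,0,0],[0,0,0]],[0.022,[0,0,0],[0,0,0]],[0.022,[0,0,0],[0,0,0]],[0.022,[0,0,0.02],[0,0,0]],[0.022,[0,0,0.04],[0,0,0]],[0.022,[0,0,0.06],[0,0,0]],[0.022,[0,0,0.075],[0,0,0]],[0.022,[0,0,0.088],[0,0,0]],[0.022,[0,0,0.1],[0,0,0]],[0.022,[0,0,0.109],[0,0,0]],[0.022,[0,0,0.109],[0,0,0]]]}}

```text
t: 2.12
position: [0.4126, 0.2723, 0.247]
ee_rot: [0.759, 0.651, -0.002, -0.0]
contact_force: [0.1, 0.9, -0.8]
gripper_width: 0.022
```

```bash
python3 - <<'E'
from plan import *
chk()
for n in("top","side"):
    cv2.imwrite(f"pics/{n}2.png",eyes.camera(n)[:,:,::-1])
crop(cur("side",2),150,90,250,200,5,"d2.png")
E
```

```text
t 2.12 grasp pt [0.4122 0.272  0.08  ] err mm [-0.3376  0.3324 -1.0197] rot deg [ 0.1266 -0.125  -0.0369] F [ 0.1191  0.8508 -0.7905] w 0.022
joints [-0.806   0.6264  0.2671  2.0356 -0.3159  0.5215 -0.4632]
```

View pics/d2.png

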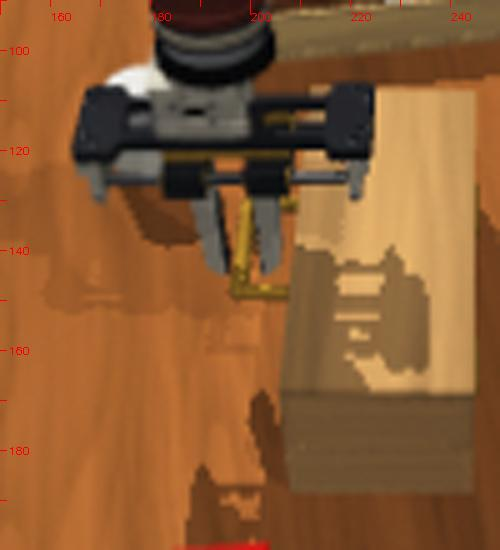

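Request:
{"name": "carry_out", "arguments": {"plan": [[0.008,[0,0,0],[0,0,0]],[0.008,[0,0,0],[0,0,0]],[0.008,[0,0,0],[0,0,0]],[0.008,[0,0,0],[0,0,0]],[0.008,[0,0,0],[0,0,0]]]}}

```text
t: 2.63
position: [0.4135, 0.2725, 0.249]
ee_rot: [0.759, 0.651, 0.001, 0.0]
contact_force: [1.8, 0.2, 0.5]
gripper_width: 0.011
```

```bash
cat > arc.py <<'E'
from plan import *
# hinge line in world; case pose
C=np.array([.5065,.2581]);YAW=-.1511
ex=np.array([np.cos(YAW),np.sin(YAW)])
def barpt(a,dr=0,off=0.0):
    x=-.156*np.cos(a)+.03*np.sin(a); z=.156*np.sin(a)+.03*np.cos(a)
    p=C+ex*(.06+x); return (p[0],p[1],.044+z)
E
python3 - <<'E'
from arc import *
chk()
print(barpt(.0433),barpt(1.7))
E
```

```text
t 2.63 grasp pt [0.4138 0.2727 0.082 ] err mm [0.5536 0.5613 1.0045] rot deg [-0.1029  0.065   0.0094] F [1.8017 0.1922 0.5327] w 0.011
joints [-0.8066  0.6231  0.2687  2.0338 -0.3158  0.5216 -0.4637]
(np.float64(0.4130221652519358), np.float64(0.27233298481470614), np.float64(0.08072457049044152)) (np.float64(0.6150980688531285), np.float64(0.24156480030203092), np.float64(0.19483437560171935))
```

```bash
python3 - <<'E'
from arc import *
rows([(.008,barpt(a),-8.7) for a in np.linspace(.0433,.62,13)[1:]])
E
```

```text
[[0.008,[0.0004,0.002,-0.0071],[-0.0,-0.0,-0.0]],[0.008,[0.0004,0.0042,-0.0144],[-0.0,-0.0,-0.0]],[0.008,[0.0004,0.0069,-0.0216],[-0.0,-0.0,-0.0]],[0.008,[0.0004,0.0099,-0.0286],[-0.0,-0.0,-0.0]],[0.008,[0.0004,0.0132,-0.0355],[-0.0,-0.0,-0.0]],[0.008,[0.0004,0.0168,-0.0422],[-0.0,-0.0,-0.0]],[0.008,[0.0004,0.0208,-0.0487],[-0.0,-0.0,-0.0]],[0.008,[0.0004,0.0251,-0.055],[-0.0,-0.0,-0.0]],[0.008,[0.0004,0.0296,-0.0612],[-0.0,-0.0,-0.0]],[0.008,[0.0004,0.0345,-0.067],[-0.0,-0.0,-0.0]],[0.008,[0.0004,0.0396,-0.0727],[-0.0,-0.0,-0.0]],[0.008,[0.0004,0.045,-0.0781],[-0.0,-0.0,-0.0]]]
```

Request:
{"name": "carry_out", "arguments": {"plan": [[0.008,[0,0.002,-0.0071],[0,0,0]],[0.008,[0,0.0042,-0.0144],[0,0,0]],[0.008,[0,0.0069,-0.0216],[0,0,0]],[0.008,[0,0.0099,-0.0286],[0,0,0]],[0.008,[0,0.0132,-0.0355],[0,0,0]],[0.008,[0,0.0168,-0.0422],[0,0,0]],[0.008,[0,0.0208,-0.0487],[0,0,0]],[0.008,[0,0.0251,-0.055],[0,0,0]],[0.008,[0,0.0296,-0.0612],[0,0,0]],[0.008,[0,0.0345,-0.067],[0,0,0]],[0.008,[0,0.0396,-0.0727],[0,0,0]],[0.008,[0.0004,0.045,-0.0781],[0,0,0]]]}}

```text
t: 3.63
position: [0.4551, 0.2664, 0.3267]
ee_rot: [0.758, 0.652, -0.004, -0.003]
contact_force: [-9.0, 3.1, 2.7]
gripper_width: 0.0111
```

```bash
python3 - <<'E'
from arc import *
chk()
rows([(.008,barpt(a),-8.7) for a in np.linspace(.62,1.2,13)[1:]])
E
```

```text
t 3.63 grasp pt [0.4534 0.2664 0.1597] err mm [-2.4349  0.9309  0.653 ] rot deg [ 0.5596 -0.1215 -0.0834] F [-9.0231  3.1295  2.7017] w 0.0111
joints [-0.7904  0.5419  0.3316  1.8775 -0.2496  0.7717 -0.4724]
[[0.008,[0.0001,0.0057,-0.0051],[-0.0,-0.0,-0.0]],[0.008,[0.0001,0.0116,-0.01],[-0.0,-0.0,-0.0]],[0.008,[0.0001,0.0178,-0.0146],[-0.0,-0.0,-0.0]],[0.008,[0.0001,0.0242,-0.0189],[-0.0,-0.0,-0.0]],[0.008,[0.0001,0.0307,-0.0229],[-0.0,-0.0,-0.0]],[0.008,[0.0001,0.0375,-0.0265],[-0.0,-0.0,-0.0]],[0.008,[0.0001,0.0444,-0.0298],[-0.0,-0.0,-0.0]],[0.008,[0.0001,0.0515,-0.0328],[-0.0,-0.0,-0.0]],[0.008,[0.0001,0.0587,-0.0354],[-0.0,-0.0,-0.0]],[0.008,[0.0001,0.066,-0.0377],[-0.0,-0.0,-0.0]],[0.008,[0.0002,0.0735,-0.0397],[-0.0,-0.0,-0.0]],[0.008,[0.0002,0.081,-0.0412],[-0.0,-0.0,-0.0]]]
```

Forces are small. Continue the arc.

Request:
{"name": "carry_out", "arguments": {"plan": [[0.008,[0,0.0057,-0.0051],[0,0,0]],[0.008,[0,0.0116,-0.01],[0,0,0]],[0.008,[0,0.0178,-0.0146],[0,0,0]],[0.008,[0,0.0242,-0.0189],[0,0,0]],[0.008,[0,0.0307,-0.0229],[0,0,0]],[0.008,[0,0.0375,-0.0265],[0,0,0]],[0.008,[0,0.0444,-0.0298],[0,0,0]],[0.008,[0,0.0515,-0.0328],[0,0,0]],[0.008,[0,0.0587,-0.0354],[0,0,0]],[0.008,[0,0.066,-0.0377],[0,0,0]],[0.008,[0,0.0735,-0.0397],[0,0,0]],[0.008,[0.0002,0.081,-0.0412],[0,0,0]]]}}

```text
t: 4.63
position: [0.5376, 0.2529, 0.3717]
ee_rot: [0.759, 0.651, 0.0, -0.001]
contact_force: [-5.8, -0.5, 13.6]
gripper_width: 0.0108
```

```bash
python3 - <<'E'
from arc import *
chk()
rows([(.008,barpt(a),-8.7) for a in np.linspace(1.2,1.72,12)[1:]])
E
```

```text
t 4.63 grasp pt [0.5375 0.2531 0.2047] err mm [-0.0098 -0.4761  4.4415] rot deg [0.0262 0.0492 0.0068] F [-5.763  -0.53   13.6311] w 0.0108
joints [-0.6916  0.579   0.3489  1.644  -0.2319  0.9596 -0.414 ]
[[0.008,[-0.0,0.0074,-0.0012],[-0.0,-0.0,-0.0]],[0.008,[-0.0,0.0148,-0.002],[-0.0,-0.0,-0.0]],[0.008,[0.0,0.0223,-0.0025],[-0.0,-0.0,-0.0]],[0.008,[0.0,0.0299,-0.0026],[-0.0,-0.0,-0.0]],[0.008,[0.0,0.0374,-0.0024],[-0.0,-0.0,-0.0]],[0.008,[0.0,0.0448,-0.0018],[-0.0,-0.0,-0.0]],[0.008,[0.0,0.0523,-0.0008],[-0.0,-0.0,-0.0]],[0.008,[0.0001,0.0597,0.0005],[-0.0,-0.0,-0.0]],[0.008,[0.0001,0.067,0.0021],[-0.0,-0.0,-0.0]],[0.008,[0.0001,0.0743,0.0041],[-0.0,-0.0,-0.0]],[0.008,[0.0001,0.0814,0.0064],[-0.0,-0.0,-0.0]]]
```

Request:
{"name": "carry_out", "arguments": {"plan": [[0.008,[0,0.0074,-0.0035],[0,0,0]],[0.008,[0,0.0148,-0.006],[0,0,0]],[0.008,[0,0.0223,-0.0065],[0,0,0]],[0.008,[0,0.0299,-0.0066],[0,0,0]],[0.008,[0,0.0374,-0.0064],[0,0,0]],[0.008,[0,0.0448,-0.0058],[0,0,0]],[0.008,[0,0.0523,-0.0048],[0,0,0]]]}}

```text
t: 5.22
position: [0.5903, 0.2449, 0.3723]
ee_rot: [0.759, 0.651, -0.001, 0.001]
contact_force: [-2.9, -2.0, 1.3]
gripper_width: 0.0111
```

```bash
python3 - <<'E'
from arc import *
# correct cmd: 1.2 pose + row
import json
p0,r0=R,0
E
python3 - <<'E'
from arc import *
rows([(.008,barpt(1.2),-8.7)])
import json
p,r=load();json.dump({"p":list(p+r.apply([0,.0523,-.0048])),"q":list(r.as_quat())},open("cmd.json","w"))
chk()
for n in("top","side"):
    cv2.imwrite(f"pics/{n}3.png",eyes.camera(n)[:,:,::-1])
crop(cur("side",3),150,60,300,200,5,"d2.png")
E
```

```text
[[0.008,[-0.0001,-0.0814,-0.0064],[-0.0,-0.0,-0.0]]]
t 5.22 grasp pt [0.5903 0.2446 0.2053] err mm [ 1.0173 -0.5833  0.2614] rot deg [-0.0069 -0.1067  0.0492] F [-2.8801 -2.0469  1.2817] w 0.0111
joints [-0.6255  0.6468  0.3452  1.5073 -0.2383  1.0302 -0.3749]
```

View pics/d2.png

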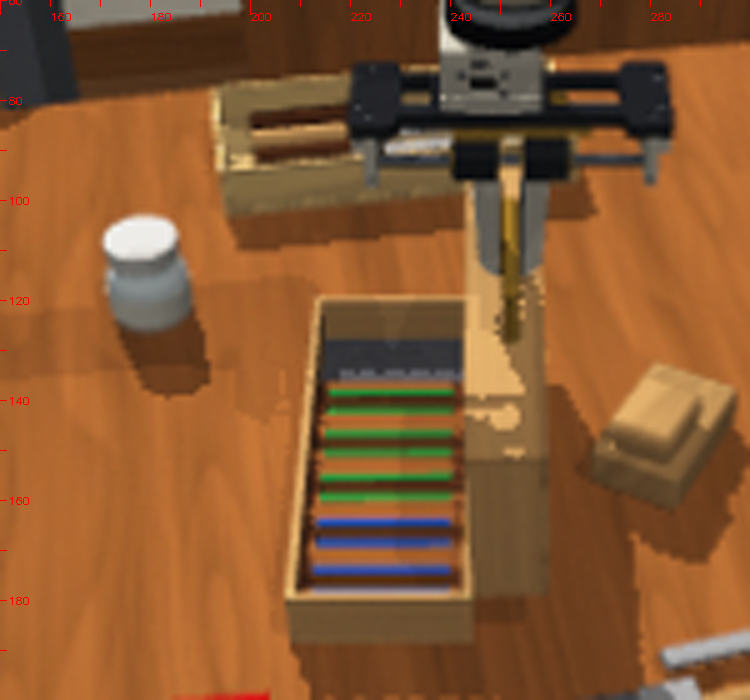

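```bash
python3 - <<'E'
from arc import *
rows([(.008,np.array(barpt(a))+[0,0,.003],-8.7) for a in np.linspace(1.53,1.73,6)[1:]])
E
```

```text
[[0.008,[0.0001,0.0061,0.002],[-0.0,-0.0,-0.0]],[0.008,[0.0001,0.0123,0.0033],[-0.0,-0.0,-0.0]],[0.008,[0.0001,0.0185,0.0049],[-0.0,-0.0,-0.0]],[0.008,[0.0001,0.0246,0.0067],[-0.0,-0.0,-0.0]],[0.008,[0.0001,0.0306,0.0088],[-0.0,-0.0,-0.0]]]
```

Request:
{"name": "carry_out", "arguments": {"plan": [[0.008,[0,0.0061,0.002],[0,0,0]],[0.008,[0,0.0123,0.0033],[0,0,0]],[0.008,[0,0.0185,0.0049],[0,0,0]],[0.008,[0,0.0246,0.0067],[0,0,0]],[0.008,[0.0001,0.0306,0.0088],[0,0,0]],[0.008,[0.0001,0.0306,0.0088],[0,0,0]]]}}

```text
t: 5.82
position: [0.6212, 0.24, 0.3628]
ee_rot: [0.759, 0.651, 0.0, 0.001]
contact_force: [0.6, -4.9, -0.9]
gripper_width: 0.0112
```

```bash
python3 - <<'E'
from arc import *
chk()
p,r=load();print(p+r.apply([0,0,L]))
# release in place, then raise
E
```

```text
t 5.82 grasp pt [0.6215 0.2397 0.1958] err mm [ 1.6142 -0.8492 -0.3847] rot deg [-0.138  -0.1032  0.0926] F [ 0.5644 -4.8648 -0.9153] w 0.0112
joints [-0.5877  0.6972  0.34    1.4333 -0.2461  1.0521 -0.3534]
[0.6195 0.2409 0.1962]
```

```bash
python3 - <<'E'
from plan import *
rows([(.03,(.6205,.2405,.196),-8.7),(.04,(.6205,.2405,.30),-8.7),(.04,(.56,.05,.28),-50),(.03,(.5262,-.1536,.15),-90.4)])
E
```

```text
[[0.03,[-0.0002,0.001,0.0002],[-0.0,-0.0,-0.0]],[0.04,[-0.0002,0.001,-0.1038],[-0.0,-0.0,-0.0]],[0.04,[-0.1977,-0.0299,-0.0838],[-0.0,0.0,41.3]],[0.03,[-0.4041,-0.0323,0.0462],[-0.0,0.0,81.7]]]
```

Request:
{"name": "carry_out", "arguments": {"plan": [[0.03,[0,0.001,0],[0,0,0]],[0.03,[0,0.001,0],[0,0,0]],[0.03,[0,0.001,0],[0,0,0]],[0.03,[0,0.001,0],[0,0,0]],[0.03,[0,0.001,-0.02],[0,0,0]],[0.03,[0,0.001,-0.06],[0,0,0]],[0.03,[0,0.001,-0.1038],[0,0,0]],[0.03,[0,0.001,-0.1038],[0,0,0]]]}}

```text
t: 6.48
position: [0.6217, 0.2417, 0.4771]
ee_rot: [0.758, 0.652, 0.009, 0.003]
contact_force: [1.8, 0.7, 1.5]
gripper_width: 0.0305
```

```bash
rm cmd.json; python3 - <<'E'
from plan import *
import json
rows([(.04,(.6205,.2405,.30),-8.7)]);chk()
rows([(.04,(.56,.05,.28),-50),(.03,(.5262,-.1536,.15),-90.4)])
E
```

```text
[[0.04,[-0.0015,-0.0012,0.0101],[0.9,-0.5,0.0]]]
t 6.48 grasp pt [0.6245 0.2429 0.3102] err mm [ 1.2417  1.2329 10.131 ] rot deg [-0.9  0.5  0. ] F [1.7866 0.6767 1.5464] w 0.0305
joints [-0.5955  0.6099  0.3653  1.2675 -0.2167  1.2839 -0.3845]
[[0.04,[-0.1974,-0.0311,0.0199],[-0.0,-0.0,41.3]],[0.03,[-0.4039,-0.0338,0.1498],[-0.0,-0.0,81.7]]]
```

Request:
{"name": "carry_out", "arguments": {"plan": [[0.03,[-0.05,-0.008,0.005],[0,0,7]],[0.03,[-0.09,-0.015,0.01],[0,0,14]],[0.03,[-0.125,-0.02,0.014],[0,0,21]],[0.03,[-0.16,-0.026,0.017],[0,0,28]],[0.03,[-0.19,-0.031,0.02],[0,0,35]],[0.03,[-0.23,-0.032,0.03],[0,0,42]],[0.03,[-0.27,-0.033,0.05],[0,0,49]],[0.03,[-0.3,-0.033,0.07],[0,0,56]],[0.03,[-0.335,-0.0335,0.09],[0,0,63]],[0.03,[-0.365,-0.0335,0.11],[0,0,70]],[0.03,[-0.39,-0.0338,0.13],[0,0,76.5]],[0.03,[-0.4039,-0.0338,0.1498],[0,0,81.7]]]}}

```text
t: 7.48
position: [0.5251, -0.156, 0.3176]
ee_rot: [1.0, -0.008, 0.001, 0.001]
contact_force: [0.6, -0.6, 0.1]
gripper_width: 0.03
```

```bash
python3 - <<'E'
from plan import *
for n in("top","side"):
    cv2.imwrite(f"pics/{n}4.png",eyes.camera(n)[:,:,::-1])
chk()
crop(cur("top",4),95,160,235,260,5,"e1.png")
crop(cur("side",4),180,90,300,200,6,"e2.png")
crop(cur("side",4),170,120,330,340,3,"e3.png")
E
```

```text
t 7.58 grasp pt [ 0.5237 -0.1549  0.1485] err mm [-1.7574 -1.1385 -1.5337] rot deg [-0.0733 -0.2644  0.3948] F [-1.1182 -0.6326 -0.347 ] w 0.0304
joints [-0.1767  0.6508  0.6781  1.8436 -0.5316  0.8411 -0.8155]
```

View pics/e1.png

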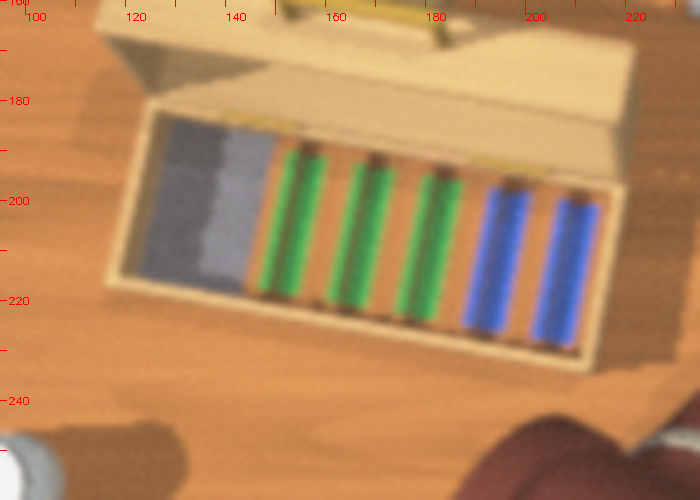

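View pics/e2.png

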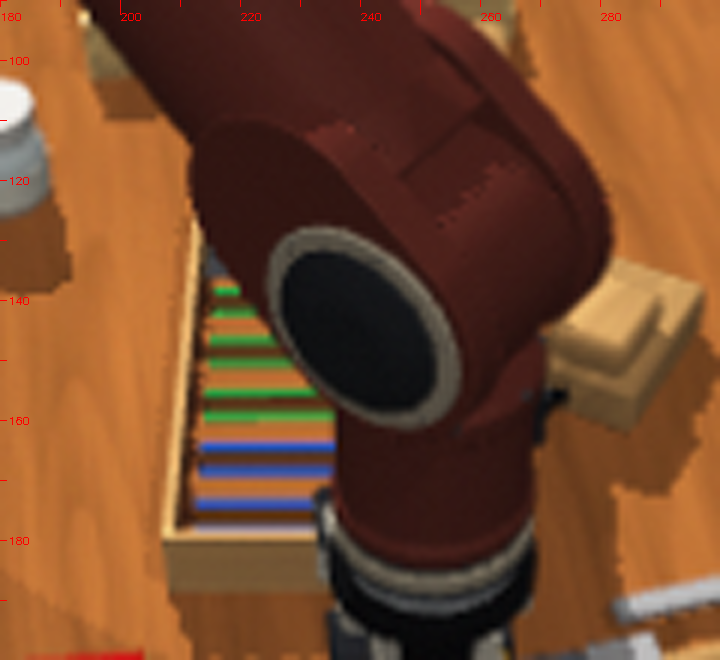

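View pics/e3.png

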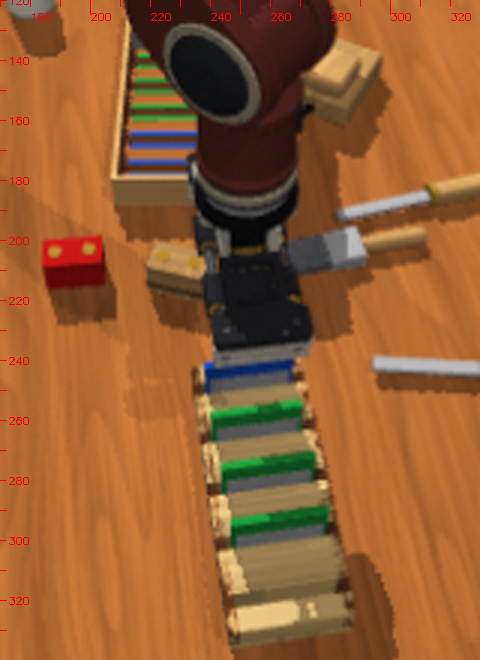

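```bash
cat > fit4.py <<'E'
from h import *
tc=np.array([(152,97,.06,.154),(625,185,.06,-.154),(590,372,-.06,-.154),(105,283,-.06,.154)])
sl=np.array([(296,225,.05),(361,237,.006),(430,249,-.038),(497,260,-.082),(566,273,-.126)])
w=lambda p,d:R.from_euler('z',d[2]).apply(np.array(p))+np.array([d[0],d[1],0])
px=lambda a:a/5+[95,160]-.4
def g(d):
    r=[]
    for a in tc: r+=list(proj("top",w([[a[2],a[3],.044]],d))[0]-px(a[:2]))
    for a in sl: r+=list(proj("top",w([[0,a[2],.030]],d))[0]-px(a[:2]))
    r+=list(proj("side",w([[-.06,-.154,.044]],d))[0]-(np.array([162,533])/6+[180,90]-.4))
    return np.array(r)
s=least_squares(g,[.5,.25,-.15]);d=s.x;print(d);print(s.fun.reshape(-1,2))
for y in sl[:,2]: print(y,w([[0,y,.008]],d))
im=cur("top",4);x0,y0,x1,y1=95,160,235,260;sc=5
c=cv2.resize(im[y0:y1,x0:x1,::-1],None,fx=sc,fy=sc,interpolation=cv2.INTER_CUBIC)
def dr(P,col):
    q=((proj("top",P)-[x0,y0]+.5)*sc).astype(int); cv2.polylines(c,[q.reshape(-1,1,2)],True,col,1)
dr(w([[.06,.154,.044],[.06,-.154,.044],[-.06,-.154,.044],[-.06,.154,.044]],d),(0,0,255))
for y in sl[:,2]: dr(w([[.045,y+.007,.03],[.045,y-.007,.03],[-.045,y-.007,.03],[-.045,y+.007,.03]],d),(255,0,255))
cv2.imwrite("pics/e4.png",c)
E
python3 fit4.py
```

```text
[ 0.5075  0.2582 -0.1616]
[[-0.6158  0.1423]
 [ 0.1808  0.161 ]
 [-0.2425  0.3365]
 [ 0.155   0.0995]
 [-0.3918 -0.4957]
 [ 0.1644 -0.3775]
 [-0.0569 -0.2564]
 [ 0.1427  0.0676]
 [-0.0383 -0.006 ]
 [-0.1519  0.9973]]
0.05 [[0.5155 0.3075 0.008 ]]
0.006 [[0.5084 0.2641 0.008 ]]
-0.038 [[0.5014 0.2206 0.008 ]]
-0.082 [[0.4943 0.1772 0.008 ]]
-0.126 [[0.4872 0.1338 0.008 ]]
```

View pics/e4.png

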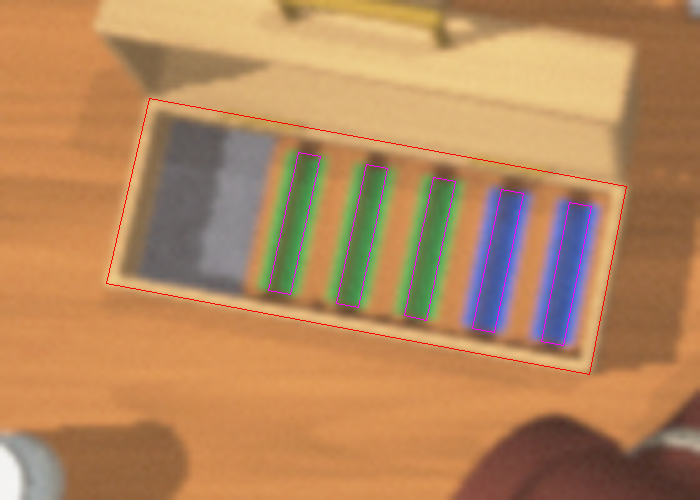

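```bash
python3 - <<'E'
from plan import *
chk()
rows([(.03,(.5262,-.1536,.10),-90.4),(.03,(.5262,-.1536,.062),-90.4)])
E
```

```text
t 7.58 grasp pt [ 0.5237 -0.1549  0.1485] err mm [-1.7574 -1.1385 -1.5337] rot deg [-0.0733 -0.2644  0.3948] F [-1.1182 -0.6326 -0.347 ] w 0.0304
joints [-0.1767  0.6508  0.6781  1.8436 -0.5316  0.8411 -0.8155]
[[0.03,[-0.0,0.0,0.05],[-0.0,-0.0,0.0]],[0.03,[-0.0,0.0,0.088],[-0.0,-0.0,0.0]]]
```

Request:
{"name": "carry_out", "arguments": {"plan": [[0.03,[0,0,0.015],[0,0,0]],[0.03,[0,0,0.035],[0,0,0]],[0.03,[0,0,0.055],[0,0,0]],[0.03,[0,0,0.07],[0,0,0]],[0.03,[0,0,0.08],[0,0,0]],[0.03,[0,0,0.088],[0,0,0]],[0.03,[0,0,0.088],[0,0,0]],[0.004,[0,0,0.088],[0,0,0]],[0.004,[0,0,0.088],[0,0,0]],[0.004,[0,0,0.088],[0,0,0]],[0.004,[0,0,0.088],[0,0,0]],[0.004,[0,0,0.088],[0,0,0]]]}}

```text
t: 8.58
position: [0.5261, -0.1534, 0.2305]
ee_rot: [1.0, -0.004, 0.001, 0.001]
contact_force: [-0.0, -0.3, 2.0]
gripper_width: 0.0077
```

```bash
python3 - <<'E'
from plan import *
chk()
cv2.imwrite(f"pics/top5.png",eyes.camera("top")[:,:,::-1]);cv2.imwrite(f"pics/side5.png",eyes.camera("side")[:,:,::-1])
crop(cur("side",5),200,170,320,300,5,"f1.png")
rows([(.004,(.5262,-.1536,.16),-90.4)])
E
```

```text
t 8.58 grasp pt [ 0.5264 -0.1536  0.0635] err mm [-0.1171  0.1522  1.5506] rot deg [-0.1065  0.1027  0.1061] F [-0.0176 -0.311   1.9663] w 0.0077
joints [-0.1076  0.7635  0.5662  1.9054 -0.6481  0.6603 -0.7181]
[[0.004,[-0.0,-0.0,-0.098],[-0.0,-0.0,0.0]]]
```

View pics/f1.png

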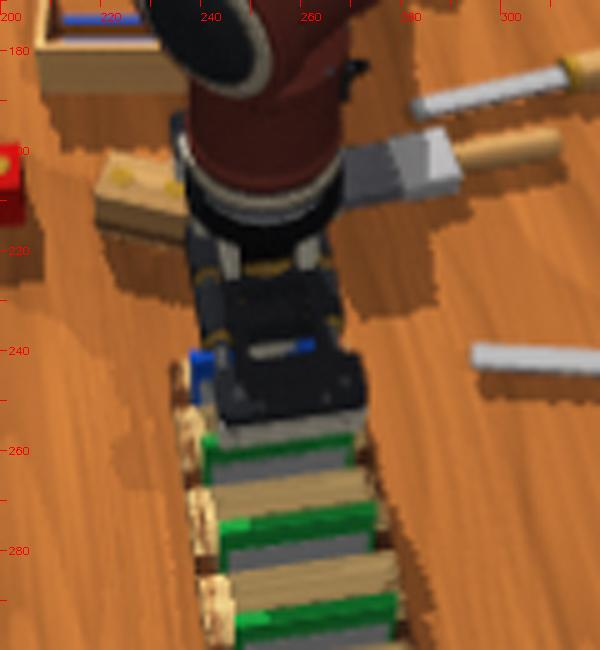

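Request:
{"name": "carry_out", "arguments": {"plan": [[0.004,[0,0,-0.006],[0,0,0]],[0.004,[0,0,-0.015],[0,0,0]],[0.004,[0,0,-0.027],[0,0,0]],[0.004,[0,0,-0.042],[0,0,0]],[0.004,[0,0,-0.06],[0,0,0]],[0.004,[0,0,-0.08],[0,0,0]],[0.004,[0,0,-0.092],[0,0,0]],[0.004,[0,0,-0.098],[0,0,0]],[0.004,[0,0,-0.098],[0,0,0]]]}}

```text
t: 9.43
position: [0.526, -0.1525, 0.3296]
ee_rot: [1.0, -0.003, 0.001, -0.0]
contact_force: [-0.4, -0.1, -1.2]
gripper_width: 0.0077
```

```bash
python3 - <<'E'
from plan import *
chk()
cv2.imwrite(f"pics/top6.png",eyes.camera("top")[:,:,::-1]);cv2.imwrite(f"pics/side6.png",eyes.camera("side")[:,:,::-1])
crop(cur("side",6),200,150,320,300,4,"f1.png")
rows([(.004,(.4943,.1772,.16),-99.2)])
E
```

```text
t 9.43 grasp pt [ 0.5265 -0.1524  0.1626] err mm [-0.1741  1.0864  2.5974] rot deg [-0.0023  0.1514  0.026 ] F [-0.357  -0.087  -1.2083] w 0.0077
joints [-0.1892  0.6324  0.6905  1.8296 -0.5193  0.8656 -0.8252]
[[0.004,[-0.034,-0.3306,0.0002],[-0.0,0.0,8.8]]]
```

View pics/f1.png

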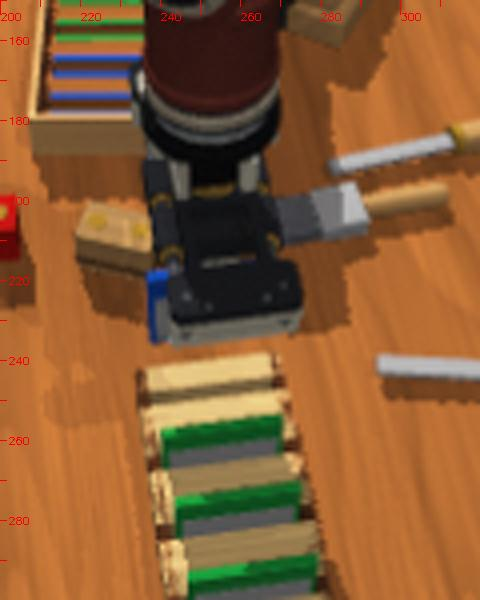

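Blue plate is out. Carry it over blue slot 2.

Request:
{"name": "carry_out", "arguments": {"plan": [[0.004,[-0.002,-0.02,0],[0,0,0.8]],[0.004,[-0.006,-0.055,0],[0,0,1.6]],[0.004,[-0.01,-0.095,0],[0,0,2.6]],[0.004,[-0.014,-0.135,0],[0,0,3.6]],[0.004,[-0.018,-0.175,0],[0,0,4.6]],[0.004,[-0.022,-0.215,0],[0,0,5.6]],[0.004,[-0.026,-0.252,0],[0,0,6.6]],[0.004,[-0.029,-0.285,0],[0,0,7.4]],[0.004,[-0.032,-0.31,0],[0,0,8.2]],[0.004,[-0.0335,-0.325,0],[0,0,8.6]],[0.004,[-0.034,-0.3306,0.0002],[0,0,8.8]],[0.004,[-0.034,-0.3306,0.0002],[0,0,8.8]]]}}

```text
t: 10.53
position: [0.4938, 0.1797, 0.3264]
ee_rot: [0.997, -0.079, -0.001, 0.0]
contact_force: [-0.2, -1.0, -1.5]
gripper_width: 0.0076
```

```bash
python3 - <<'E'
from plan import *
chk()
cv2.imwrite(f"pics/top7.png",eyes.camera("top")[:,:,::-1]);cv2.imwrite(f"pics/side7.png",eyes.camera("side")[:,:,::-1])
crop(cur("side",7),170,60,320,220,5,"f1.png")
E
```

```text
t 10.53 grasp pt [0.4934 0.1796 0.1594] err mm [-0.5336  2.4995 -0.5884] rot deg [-0.0792 -0.1314 -0.123 ] F [-0.1767 -0.9948 -1.5494] w 0.0076
joints [-0.8859  0.6367  0.787   1.8932 -0.5882  0.8617 -1.5249]
```

View pics/f1.png

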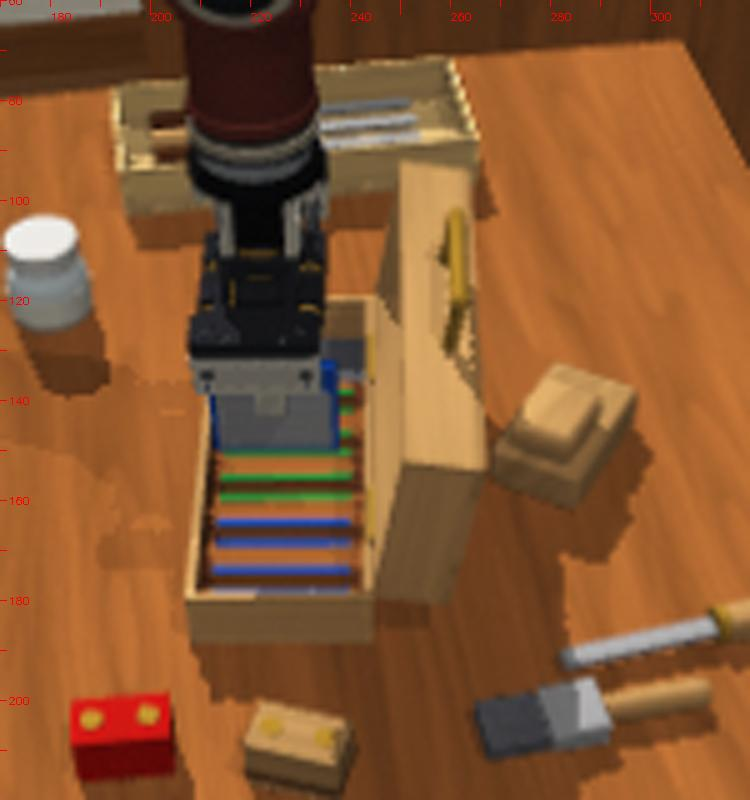

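View pics/top7.png

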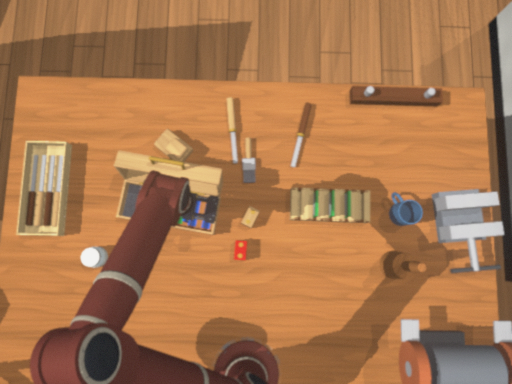

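```bash
python3 - <<'E'
from plan import *
rows([(.004,(.4943,.1772,.09),-99.2),(.004,(.4943,.1772,.059),-99.2)])
E
```

```text
[[0.004,[-0.0,0.0,0.07],[-0.0,0.0,0.0]],[0.004,[-0.0,0.0,0.101],[-0.0,0.0,0.0]]]
```

Request:
{"name": "carry_out", "arguments": {"plan": [[0.004,[0,0,0],[0,0,0]],[0.004,[0,0,0.012],[0,0,0]],[0.004,[0,0,0.028],[0,0,0]],[0.004,[0,0,0.044],[0,0,0]],[0.004,[0,0,0.056],[0,0,0]],[0.004,[0,0,0.065],[0,0,0]],[0.004,[0,0,0.07],[0,0,0]],[0.004,[0,0,0.075],[0,0,0]],[0.004,[0,0,0.081],[0,0,0]],[0.004,[0,0,0.087],[0,0,0]],[0.004,[0,0,0.093],[0,0,0]],[0.004,[0,0,0.097],[0,0,0]]]}}

```text
t: 11.63
position: [0.4944, 0.178, 0.23]
ee_rot: [0.997, -0.08, -0.0, 0.0]
contact_force: [-0.2, 0.5, -1.3]
gripper_width: 0.0079
```

Request:
{"name": "carry_out", "arguments": {"plan": [[0.004,[0,0,0.002],[0,0,0]],[0.004,[0,0,0.004],[0,0,0]],[0.004,[0,0,0.004],[0,0,0]]]}}

```text
t: 11.88
position: [0.4942, 0.1775, 0.2285]
ee_rot: [0.997, -0.081, -0.001, -0.001]
contact_force: [-5.5, -1.0, 13.0]
gripper_width: 0.0076
```

```bash
python3 - <<'E'
from plan import *
chk()
E
```

```text
t 11.88 grasp pt [0.4941 0.1779 0.0615] err mm [-0.1015  0.2532  2.4929] rot deg [ 0.0883 -0.0664  0.0984] F [-5.4915 -1.0013 12.9837] w 0.0076
joints [-0.7858  0.7656  0.6395  1.971  -0.7492  0.6567 -1.391 ]
```

Request:
{"name": "carry_out", "arguments": {"plan": [[0.024,[0,0,-0.002],[0,0,0]],[0.024,[0,0,-0.002],[0,0,0]],[0.024,[0,0,-0.002],[0,0,0]],[0.024,[0,0,-0.002],[0,0,0]],[0.024,[0,0,-0.01],[0,0,0]],[0.024,[0,0,-0.03],[0,0,0]],[0.024,[0,0,-0.06],[0,0,0]],[0.024,[0,0,-0.091],[0,0,0]],[0.024,[0,0,-0.091],[0,0,0]]]}}

```text
t: 12.63
position: [0.4965, 0.1773, 0.3229]
ee_rot: [0.997, -0.081, 0.005, -0.002]
contact_force: [0.5, 0.5, 0.2]
gripper_width: 0.024
```

```bash
python3 - <<'E'
from plan import *
for n in("top","side"):
    cv2.imwrite(f"pics/{n}8.png",eyes.camera(n)[:,:,::-1])
rows([(.03,(.4943,.1772,.15),-99.2)]);chk()
rows([(.03,(.5259,-.2036,.15),-90.4)])
crop(cur("side",8),170,60,320,220,5,"f1.png")
E
```

```text
[[0.03,[-0.0,-0.0,-0.091],[-0.0,0.0,0.0]]]
t 12.73 grasp pt [0.495  0.1782 0.1518] err mm [0.3065 0.7942 1.7717] rot deg [0.0561 0.1275 0.0695] F [-0.9075 -0.2425 -0.8087] w 0.0239
joints [-0.8766  0.6461  0.7784  1.9021 -0.6041  0.8411 -1.5116]
[[0.03,[0.0918,0.3709,-0.0002],[-0.0,0.0,-8.8]]]
```

View pics/f1.png

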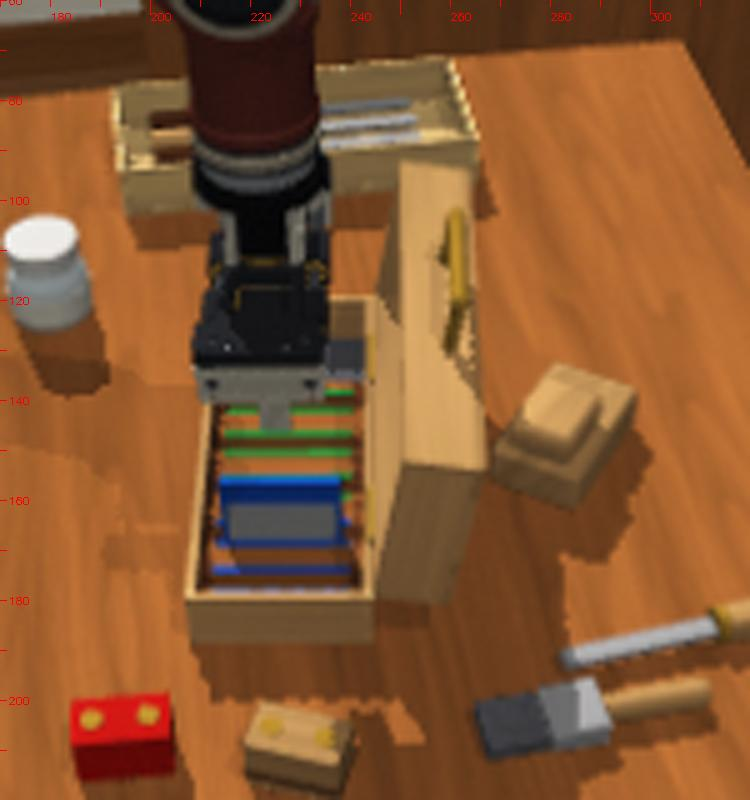

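Blue plate stands in blue slot 2. Now to the first green.

Request:
{"name": "carry_out", "arguments": {"plan": [[0.03,[0.005,0.02,0],[0,0,-0.8]],[0.03,[0.015,0.06,0],[0,0,-1.6]],[0.03,[0.025,0.1,0],[0,0,-2.6]],[0.03,[0.035,0.14,0],[0,0,-3.6]],[0.03,[0.045,0.18,0],[0,0,-4.6]],[0.03,[0.054,0.22,0],[0,0,-5.6]],[0.03,[0.064,0.26,0],[0,0,-6.6]],[0.03,[0.073,0.298,0],[0,0,-7.4]],[0.03,[0.081,0.33,0],[0,0,-8.2]],[0.03,[0.088,0.355,0],[0,0,-8.6]],[0.03,[0.0918,0.3709,0],[0,0,-8.8]],[0.03,[0.0918,0.3709,0],[0,0,-8.8]]]}}

```text
t: 13.73
position: [0.5241, -0.2074, 0.3167]
ee_rot: [1.0, -0.008, -0.001, 0.002]
contact_force: [0.0, 0.6, 0.6]
gripper_width: 0.0299
```

Request:
{"name": "carry_out", "arguments": {"plan": [[0.03,[0,0,0.015],[0,0,0]],[0.03,[0,0,0.035],[0,0,0]],[0.03,[0,0,0.055],[0,0,0]],[0.03,[0,0,0.07],[0,0,0]],[0.03,[0,0,0.08],[0,0,0]],[0.03,[0,0,0.088],[0,0,0]],[0.03,[0,0,0.088],[0,0,0]],[0.004,[0,0,0.088],[0,0,0]],[0.004,[0,0,0.088],[0,0,0]],[0.004,[0,0,0.088],[0,0,0]],[0.004,[0,0,0.088],[0,0,0]],[0.004,[0,0,0.088],[0,0,0]]]}}

```text
t: 14.73
position: [0.5257, -0.2034, 0.2304]
ee_rot: [1.0, -0.004, 0.001, 0.001]
contact_force: [0.4, -1.0, 1.6]
gripper_width: 0.0077
```

```bash
python3 - <<'E'
from plan import *
rows([(.03,(.5259,-.2036,.062),-90.4)]);chk()
rows([(.004,(.5259,-.2036,.16),-90.4)])
rows([(.004,(.5014,.2206,.16),-99.2)])
E
```

```text
[[0.03,[0.0,0.0001,0.088],[-0.0,-0.0,0.0]]]
t 14.73 grasp pt [ 0.526  -0.2037  0.0634] err mm [-0.2243  0.2186  1.4129] rot deg [-0.1216  0.1022  0.1031] F [ 0.3824 -0.9996  1.6173] w 0.0077
joints [-0.015   0.7795  0.5645  1.8612 -0.6347  0.6855 -0.6536]
[[0.004,[0.0,-0.0001,-0.098],[-0.0,-0.0,0.0]]]
[[0.004,[-0.0272,-0.424,0.0002],[-0.0,0.0,8.8]]]
```

Request:
{"name": "carry_out", "arguments": {"plan": [[0.004,[0,0,-0.006],[0,0,0]],[0.004,[0,0,-0.015],[0,0,0]],[0.004,[0,0,-0.027],[0,0,0]],[0.004,[0,0,-0.042],[0,0,0]],[0.004,[0,0,-0.06],[0,0,0]],[0.004,[0,0,-0.08],[0,0,0]],[0.004,[0,0,-0.092],[0,0,0]],[0.004,[0,0,-0.098],[0,0,0]],[0.004,[0,0,-0.098],[0,0,0]]]}}

```text
t: 15.48
position: [0.5257, -0.2027, 0.3292]
ee_rot: [1.0, -0.004, 0.001, 0.0]
contact_force: [0.8, 0.6, -1.0]
gripper_width: 0.008
```

Request:
{"name": "carry_out", "arguments": {"plan": [[0.004,[-0.001,-0.02,0],[0,0,0.5]],[0.004,[-0.004,-0.058,0],[0,0,1.2]],[0.004,[-0.006,-0.098,0],[0,0,2]],[0.004,[-0.009,-0.138,0],[0,0,2.8]],[0.004,[-0.011,-0.178,0],[0,0,3.7]],[0.004,[-0.014,-0.218,0],[0,0,4.5]],[0.004,[-0.016,-0.258,0],[0,0,5.4]],[0.004,[-0.019,-0.298,0],[0,0,6.3]],[0.004,[-0.022,-0.338,0],[0,0,7.2]],[0.004,[-0.024,-0.376,0],[0,0,8]],[0.004,[-0.0265,-0.408,0],[0,0,8.6]],[0.004,[-0.0272,-0.424,0],[0,0,8.8]]]}}

```text
t: 16.48
position: [0.4998, 0.2274, 0.3257]
ee_rot: [0.997, -0.077, -0.002, -0.001]
contact_force: [-0.5, 0.0, -2.0]
gripper_width: 0.008
```

Request:
{"name": "carry_out", "arguments": {"plan": [[0.004,[0,0,0],[0,0,0]],[0.004,[0,0,0.012],[0,0,0]],[0.004,[0,0,0.028],[0,0,0]],[0.004,[0,0,0.044],[0,0,0]],[0.004,[0,0,0.056],[0,0,0]],[0.004,[0,0,0.065],[0,0,0]],[0.004,[0,0,0.07],[0,0,0]],[0.004,[0,0,0.075],[0,0,0]],[0.004,[0,0,0.081],[0,0,0]],[0.004,[0,0,0.087],[0,0,0]],[0.004,[0,0,0.093],[0,0,0]],[0.004,[0,0,0.097],[0,0,0]]]}}

```text
t: 17.48
position: [0.5014, 0.2214, 0.23]
ee_rot: [0.997, -0.08, -0.0, 0.0]
contact_force: [-0.3, 0.1, -1.0]
gripper_width: 0.0076
```

Request:
{"name": "carry_out", "arguments": {"plan": [[0.004,[0,0,0.002],[0,0,0]],[0.004,[0,0,0.004],[0,0,0]],[0.004,[0,0,0.004],[0,0,0]]]}}

```text
t: 17.73
position: [0.5014, 0.221, 0.2283]
ee_rot: [0.997, -0.081, -0.001, -0.001]
contact_force: [-5.0, 1.0, 11.9]
gripper_width: 0.0082
```

```bash
python3 - <<'E'
from plan import *
rows([(.004,(.5014,.2206,.059),-99.2)]);chk()
cv2.imwrite(f"pics/side9.png",eyes.camera("side")[:,:,::-1])
crop(cur("side",9),170,60,320,220,5,"f1.png")
E
```

```text
[[0.004,[0.0,0.0,0.101],[-0.0,0.0,0.0]]]
t 17.73 grasp pt [0.5012 0.2213 0.0613] err mm [-0.0024  0.35    2.3237] rot deg [ 0.0628 -0.0701  0.0863] F [-4.9705  0.9674 11.8703] w 0.0082
joints [-0.8545  0.7927  0.6535  1.9076 -0.741   0.7002 -1.4829]
```

View pics/f1.png

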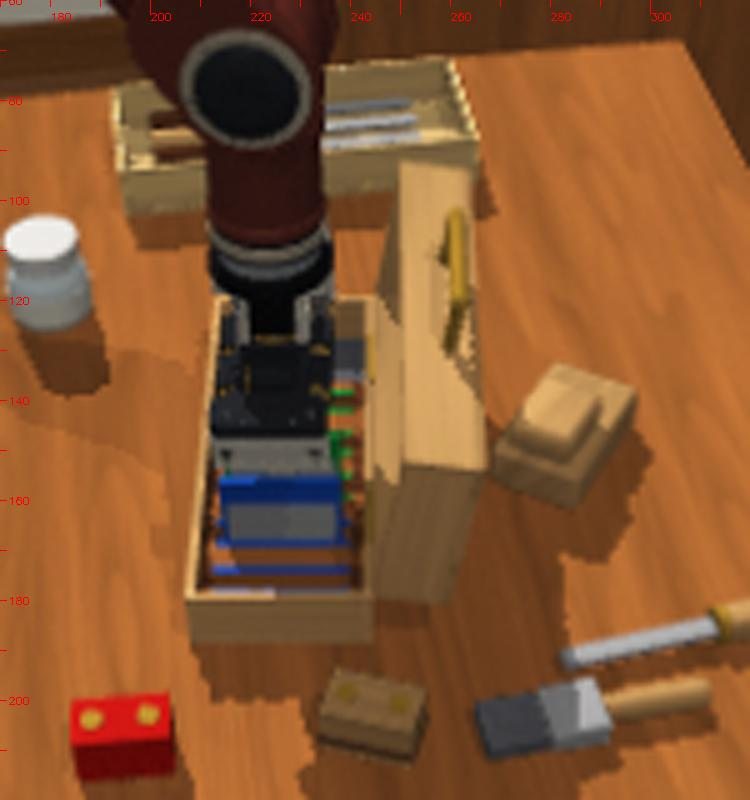

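Request:
{"name": "carry_out", "arguments": {"plan": [[0.024,[0,0,-0.002],[0,0,0]],[0.024,[0,0,-0.002],[0,0,0]],[0.024,[0,0,-0.002],[0,0,0]],[0.024,[0,0,-0.002],[0,0,0]],[0.024,[0,0,-0.01],[0,0,0]],[0.024,[0,0,-0.03],[0,0,0]],[0.024,[0,0,-0.06],[0,0,0]],[0.024,[0,0,-0.091],[0,0,0]],[0.024,[0,0,-0.091],[0,0,0]]]}}

```text
t: 18.53
position: [0.5037, 0.2208, 0.3232]
ee_rot: [0.997, -0.081, 0.005, -0.002]
contact_force: [1.0, -0.8, -0.1]
gripper_width: 0.0239
```

```bash
python3 - <<'E'
from plan import *
rows([(.03,(.5014,.2206,.15),-99.2)]);chk()
rows([(.03,(.5256,-.2536,.15),-90.4)])
rows([(.03,(.5256,-.2536,.062),-90.4)])
rows([(.03,(.5256,-.2536,.16),-90.4)])
rows([(.004,(.5084,.2641,.16),-99.2)])
rows([(.004,(.5084,.2641,.059),-99.2)])
E
```

```text
[[0.03,[0.0,-0.0,-0.091],[-0.0,0.0,0.0]]]
t 18.53 grasp pt [0.5054 0.2213 0.1562] err mm [2.2825 0.1993 6.2176] rot deg [0.2365 0.5725 0.1126] F [ 0.9678 -0.7678 -0.124 ] w 0.0239
joints [-0.9333  0.6721  0.783   1.8345 -0.6069  0.8792 -1.5929]
[[0.03,[0.0994,0.4643,-0.0003],[-0.0,0.0,-8.8]]]
[[0.03,[0.0,0.0,0.088],[-0.0,-0.0,0.0]]]
[[0.03,[0.0,-0.0,-0.098],[-0.0,-0.0,0.0]]]
[[0.004,[-0.0205,-0.5176,0.0003],[-0.0,0.0,8.8]]]
[[0.004,[0.0,0.0,0.101],[-0.0,0.0,0.0]]]
```

Request:
{"name": "carry_out", "arguments": {"plan": [[0.03,[0.008,0.038,0],[0,0,-0.8]],[0.03,[0.0165,0.077,0],[0,0,-1.6]],[0.03,[0.025,0.116,0],[0,0,-2.4]],[0.03,[0.033,0.155,0],[0,0,-3.2]],[0.03,[0.0415,0.194,0],[0,0,-4]],[0.03,[0.05,0.233,0],[0,0,-4.8]],[0.03,[0.058,0.272,0],[0,0,-5.6]],[0.03,[0.0665,0.311,0],[0,0,-6.4]],[0.03,[0.075,0.35,0],[0,0,-7.2]],[0.03,[0.083,0.389,0],[0,0,-7.8]],[0.03,[0.0915,0.428,0],[0,0,-8.4]],[0.03,[0.0994,0.4643,0],[0,0,-8.8]]]}}

```text
t: 19.53
position: [0.5245, -0.2554, 0.3175]
ee_rot: [1.0, -0.004, -0.0, 0.0]
contact_force: [1.0, 0.4, -0.5]
gripper_width: 0.0302
```

Request:
{"name": "carry_out", "arguments": {"plan": [[0.03,[0,0,0],[0,0,0]],[0.03,[0,0,0.015],[0,0,0]],[0.03,[0,0,0.035],[0,0,0]],[0.03,[0,0,0.055],[0,0,0]],[0.03,[0,0,0.07],[0,0,0]],[0.03,[0,0,0.08],[0,0,0]],[0.03,[0,0,0.088],[0,0,0]],[0.004,[0,0,0.088],[0,0,0]],[0.004,[0,0,0.088],[0,0,0]],[0.004,[0,0,0.088],[0,0,0]],[0.004,[0,0,0.088],[0,0,0]],[0.004,[0,0,0.088],[0,0,0]]]}}

```text
t: 20.53
position: [0.5253, -0.2534, 0.2305]
ee_rot: [1.0, -0.004, 0.001, 0.001]
contact_force: [-0.7, 0.5, 1.7]
gripper_width: 0.0078
```

```bash
python3 - <<'E'
from plan import *
s=robot.get_state();m=R.from_quat(s["ee_rot"]);print(s["position"]+m.apply([0,0,L]),s["gripper_width"])
E
```

```text
[ 0.5256 -0.2537  0.0635] 0.007829594002835638
```

Request:
{"name": "carry_out", "arguments": {"plan": [[0.004,[0,0,-0.006],[0,0,0]],[0.004,[0,0,-0.015],[0,0,0]],[0.004,[0,0,-0.027],[0,0,0]],[0.004,[0,0,-0.042],[0,0,0]],[0.004,[0,0,-0.06],[0,0,0]],[0.004,[0,0,-0.08],[0,0,0]],[0.004,[0,0,-0.092],[0,0,0]],[0.004,[0,0,-0.098],[0,0,0]],[0.004,[0,-0.015,-0.098],[0,0,0]],[0.004,[-0.002,-0.05,-0.098],[0,0,0]]]}}

```text
t: 21.37
position: [0.5224, -0.2071, 0.329]
ee_rot: [1.0, -0.008, 0.001, 0.003]
contact_force: [0.1, -0.2, -1.0]
gripper_width: 0.0081
```

Request:
{"name": "carry_out", "arguments": {"plan": [[0.004,[-0.0015,-0.04,0],[0,0,0.8]],[0.004,[-0.003,-0.08,0],[0,0,1.6]],[0.004,[-0.0045,-0.12,0],[0,0,2.4]],[0.004,[-0.006,-0.16,0],[0,0,3.2]],[0.004,[-0.008,-0.2,0],[0,0,4]],[0.004,[-0.0095,-0.24,0],[0,0,4.8]],[0.004,[-0.011,-0.28,0],[0,0,5.6]],[0.004,[-0.0125,-0.32,0],[0,0,6.4]],[0.004,[-0.014,-0.36,0],[0,0,7.2]],[0.004,[-0.0155,-0.4,0],[0,0,8]],[0.004,[-0.0175,-0.438,0],[0,0,8.5]],[0.004,[-0.0185,-0.4676,0],[0,0,8.8]]]}}

```text
t: 22.37
position: [0.5071, 0.2692, 0.3269]
ee_rot: [0.997, -0.079, -0.001, -0.001]
contact_force: [-0.1, -0.1, -1.1]
gripper_width: 0.0076
```

Request:
{"name": "carry_out", "arguments": {"plan": [[0.004,[0,0,0],[0,0,0]],[0.004,[0,0,0.012],[0,0,0]],[0.004,[0,0,0.028],[0,0,0]],[0.004,[0,0,0.044],[0,0,0]],[0.004,[0,0,0.056],[0,0,0]],[0.004,[0,0,0.065],[0,0,0]],[0.004,[0,0,0.07],[0,0,0]],[0.004,[0,0,0.075],[0,0,0]],[0.004,[0,0,0.081],[0,0,0]],[0.004,[0,0,0.087],[0,0,0]],[0.004,[0,0,0.093],[0,0,0]],[0.004,[0,0,0.097],[0,0,0]]]}}

```text
t: 23.37
position: [0.5088, 0.2647, 0.2317]
ee_rot: [0.997, -0.08, -0.0, -0.0]
contact_force: [-8.7, -1.0, 33.1]
gripper_width: 0.0077
```

Request:
{"name": "carry_out", "arguments": {"plan": [[0.004,[0,0,0.002],[0,0,0]],[0.004,[0,0,0.004],[0,0,0]],[0.004,[0,0,0.004],[0,0,0]]]}}

```text
t: 23.62
position: [0.5088, 0.264, 0.2317]
ee_rot: [0.997, -0.081, -0.001, -0.002]
contact_force: [-10.2, -1.5, 30.6]
gripper_width: 0.0077
```

```bash
python3 - <<'E'
from plan import *
chk()
cv2.imwrite(f"pics/side10.png",eyes.camera("side")[:,:,::-1])
crop(cur("side",10),170,60,320,220,5,"f1.png")
E
```

```text
t 23.62 grasp pt [0.5087 0.2647 0.0647] err mm [ 0.4326 -0.1725  5.6704] rot deg [ 0.2074 -0.0814  0.0808] F [-10.2233  -1.4779  30.5767] w 0.0077
joints [-0.9147  0.8175  0.6691  1.8344 -0.7306  0.753  -1.5726]
```

View pics/f1.png

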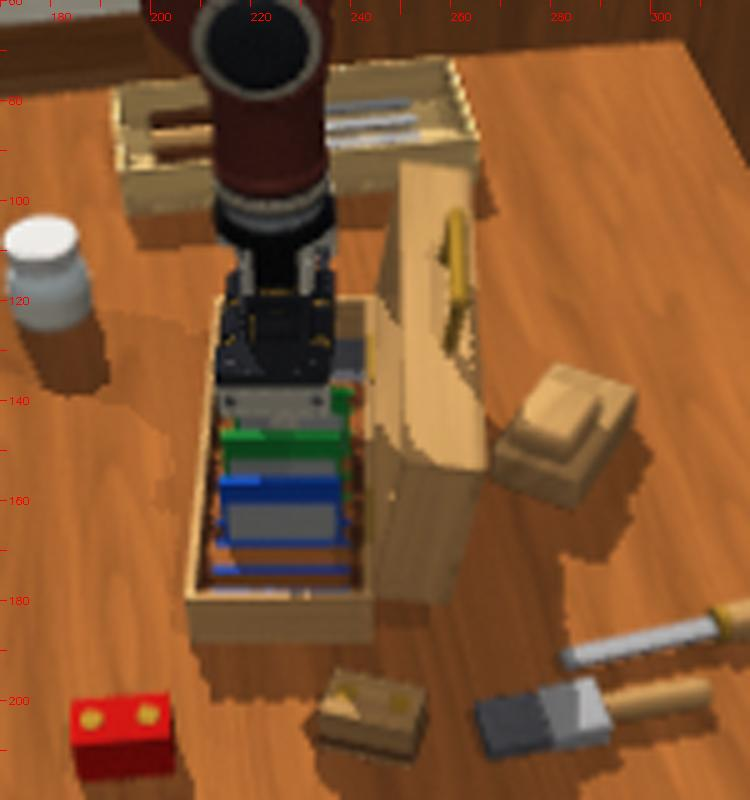

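Request:
{"name": "carry_out", "arguments": {"plan": [[0.004,[0,0,-0.004],[0,0,0]],[0.024,[0,0,-0.005],[0,0,0]],[0.024,[0,0,-0.005],[0,0,0]],[0.024,[0,0,-0.005],[0,0,0]],[0.024,[0,0,-0.005],[0,0,0]],[0.024,[0,0,-0.01],[0,0,0]],[0.024,[0,0,-0.03],[0,0,0]],[0.024,[0,0,-0.06],[0,0,0]],[0.024,[0,0,-0.091],[0,0,0]],[0.024,[0,0,-0.091],[0,0,0]]]}}

```text
t: 24.5
position: [0.5108, 0.2644, 0.3231]
ee_rot: [0.997, -0.081, 0.005, -0.002]
contact_force: [0.6, -0.1, 0.4]
gripper_width: 0.024
```

```bash
python3 - <<'E'
from plan import *
for n in("top","side"):
    cv2.imwrite(f"pics/{n}11.png",eyes.camera(n)[:,:,::-1])
rows([(.03,(.5084,.2641,.15),-99.2)]);chk()
rows([(.03,(.5252,-.3036,.15),-90.4)])
rows([(.03,(.5252,-.3036,.062),-90.4)])
rows([(.03,(.5252,-.3036,.16),-90.4)])
rows([(.004,(.5155,.3075,.16),-99.2)])
rows([(.004,(.5155,.3075,.059),-99.2)])
crop(cur("side",11),190,90,270,200,7,"f1.png")
E
```

```text
[[0.03,[0.0,-0.0,-0.091],[-0.0,0.0,0.0]]]
t 24.6 grasp pt [0.5092 0.265  0.1517] err mm [0.5162 0.7381 1.6556] rot deg [0.0561 0.1182 0.0741] F [ 0.592   0.1906 -0.532 ] w 0.0241
joints [-0.9789  0.7107  0.7751  1.7692 -0.6131  0.9173 -1.6694]
[[0.03,[0.107,0.5578,-0.0003],[-0.0,0.0,-8.8]]]
[[0.03,[0.0001,0.0,0.088],[-0.0,-0.0,0.0]]]
[[0.03,[-0.0,-0.0,-0.098],[-0.0,-0.0,0.0]]]
[[0.004,[-0.0136,-0.6111,0.0004],[-0.0,0.0,8.8]]]
[[0.004,[-0.0,0.0001,0.101],[-0.0,0.0,0.0]]]
```

View pics/f1.png

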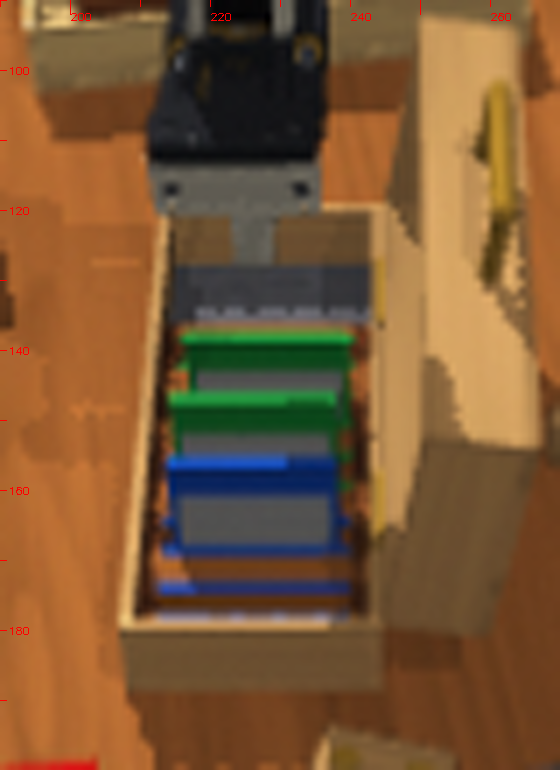

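```bash
python3 - <<'E'
from h import *
d=[ 0.5075 , 0.2582 ,-0.1616]
w=lambda p:R.from_euler('z',d[2]).apply(np.array(p))+np.array([d[0],d[1],0])
for n,(x0,y0,x1,y1),sc in (("side",(195,120,255,185),10),("top",(105,165,225,240),6)):
    im=cur(n,11)
    c=cv2.resize(im[y0:y1,x0:x1,::-1],None,fx=sc,fy=sc,interpolation=cv2.INTER_CUBIC)
    for y in (-.082,-.038,.006):
        q=((proj(n,w([[.04,y+.004,.078],[.04,y-.004,.078],[-.04,y-.004,.078],[-.04,y+.004,.078]]))-[x0,y0]+.5)*sc).astype(int)
        cv2.polylines(c,[q.reshape(-1,1,2)],True,(255,0,255),1)
    cv2.imwrite(f"pics/g_{n}.png",c)
E
```

```text
(no output)
```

View pics/g_side.png

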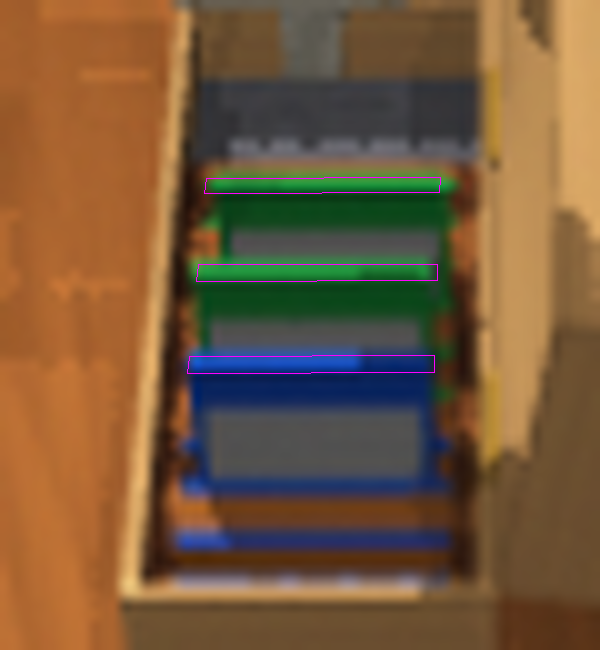

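View pics/g_top.png

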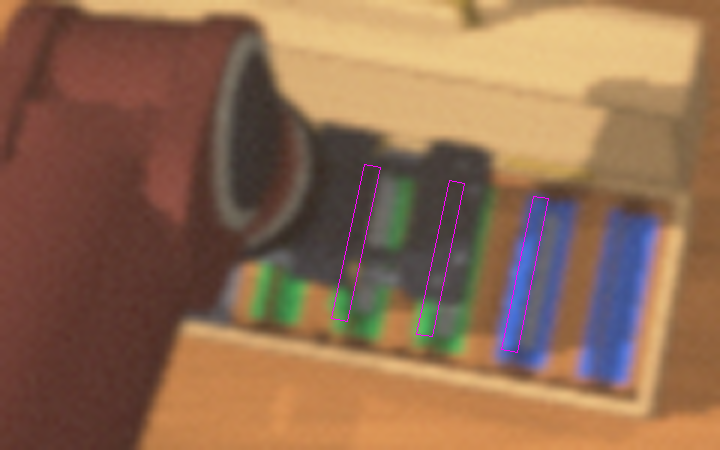

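Request:
{"name": "carry_out", "arguments": {"plan": [[0.03,[0.004,0.02,0],[0,0,0]],[0.03,[0.0115,0.06,0],[0,0,0]],[0.03,[0.019,0.1,0],[0,0,0]],[0.03,[0.027,0.14,0],[0,0,0]],[0.03,[0.0345,0.18,0],[0,0,0]],[0.03,[0.042,0.22,0],[0,0,0]],[0.03,[0.05,0.26,0],[0,0,0]],[0.03,[0.0575,0.3,0],[0,0,0]]]}}

```text
t: 25.27
position: [0.5165, -0.042, 0.3162]
ee_rot: [0.997, -0.08, -0.001, -0.0]
contact_force: [1.0, 0.3, -0.3]
gripper_width: 0.03
```

Request:
{"name": "carry_out", "arguments": {"plan": [[0.03,[0.0077,0.04,0],[0,0,-1.5]],[0.03,[0.0154,0.08,0],[0,0,-3]],[0.03,[0.023,0.12,0],[0,0,-4.5]],[0.03,[0.031,0.16,0],[0,0,-6]],[0.03,[0.0385,0.2,0],[0,0,-7.5]],[0.03,[0.045,0.236,0],[0,0,-8.5]],[0.03,[0.0495,0.2578,0],[0,0,-8.8]],[0.03,[0.0495,0.2578,0],[0,0,-8.8]],[0.03,[0.0495,0.2578,0],[0,0,-8.8]]]}}

```text
t: 26.02
position: [0.5236, -0.3041, 0.316]
ee_rot: [1.0, -0.006, -0.001, -0.001]
contact_force: [-0.2, 0.9, 1.0]
gripper_width: 0.0299
```

```bash
python3 - <<'E'
from plan import *
s=robot.get_state();m=R.from_quat(s["ee_rot"]);print(s["position"]+m.apply([0,0,L]),s["gripper_width"])
for n in("top","side"):
    cv2.imwrite(f"pics/{n}12.png",eyes.camera(n)[:,:,::-1])
crop(cur("top",12),100,150,260,270,5,"g1.png")
crop(cur("side",12),170,90,320,240,5,"g2.png")
E
```

```text
[ 0.5232 -0.3039  0.149 ] 0.02987712541658431
```

View pics/g1.png

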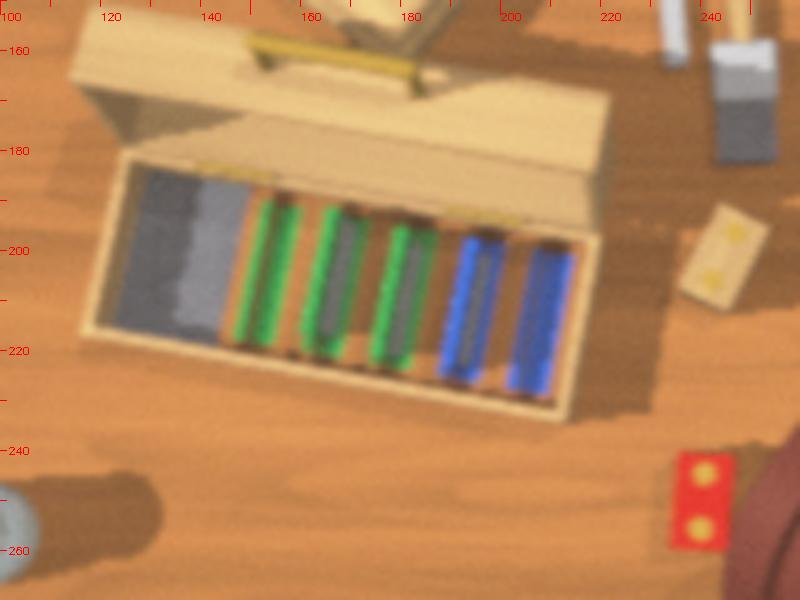

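View pics/g2.png

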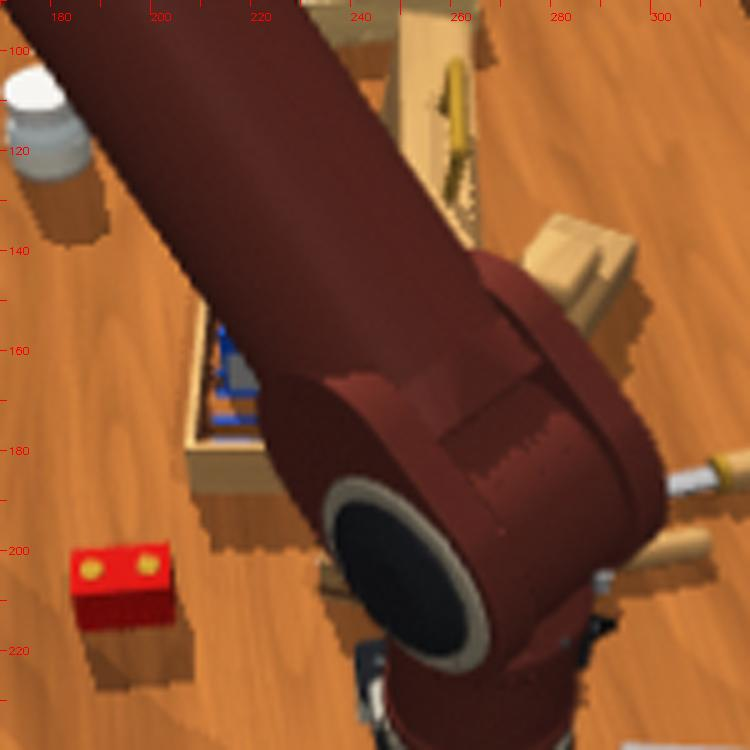

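Request:
{"name": "carry_out", "arguments": {"plan": [[0.03,[0,0,0.015],[0,0,0]],[0.03,[0,0,0.035],[0,0,0]],[0.03,[0,0,0.055],[0,0,0]],[0.03,[0,0,0.07],[0,0,0]],[0.03,[0,0,0.08],[0,0,0]],[0.03,[0,0,0.088],[0,0,0]],[0.03,[0,0,0.088],[0,0,0]],[0.004,[0,0,0.088],[0,0,0]],[0.004,[0,0,0.088],[0,0,0]],[0.004,[0,0,0.088],[0,0,0]],[0.004,[0,0,0.088],[0,0,0]],[0.004,[0,0,0.088],[0,0,0]]]}}

```text
t: 27.12
position: [0.5247, -0.3034, 0.2304]
ee_rot: [1.0, -0.004, 0.001, 0.001]
contact_force: [-0.2, -1.1, 1.8]
gripper_width: 0.0076
```

Request:
{"name": "carry_out", "arguments": {"plan": [[0.004,[0,0,-0.006],[0,0,0]],[0.004,[0,0,-0.015],[0,0,0]],[0.004,[0,0,-0.027],[0,0,0]],[0.004,[0,0,-0.042],[0,0,0]],[0.004,[0,0,-0.06],[0,0,0]],[0.004,[0,0,-0.08],[0,0,0]],[0.004,[0,0,-0.092],[0,0,0]],[0.004,[0,0,-0.098],[0,0,0]],[0.004,[0,0,-0.098],[0,0,0]]]}}

```text
t: 27.87
position: [0.5248, -0.3028, 0.3293]
ee_rot: [1.0, -0.004, 0.001, 0.0]
contact_force: [-0.2, 0.7, -1.7]
gripper_width: 0.0079
```

```bash
python3 - <<'E'
from plan import *
s=robot.get_state();m=R.from_quat(s["ee_rot"]);print(s["position"]+m.apply([0,0,L]),s["gripper_width"])
for n in("side",):
    cv2.imwrite(f"pics/{n}13.png",eyes.camera(n)[:,:,::-1])
crop(cur("side",13),200,200,320,340,5,"g2.png")
E
```

```text
[ 0.5252 -0.303   0.1623] 0.007903219874341172
```

View pics/g2.png

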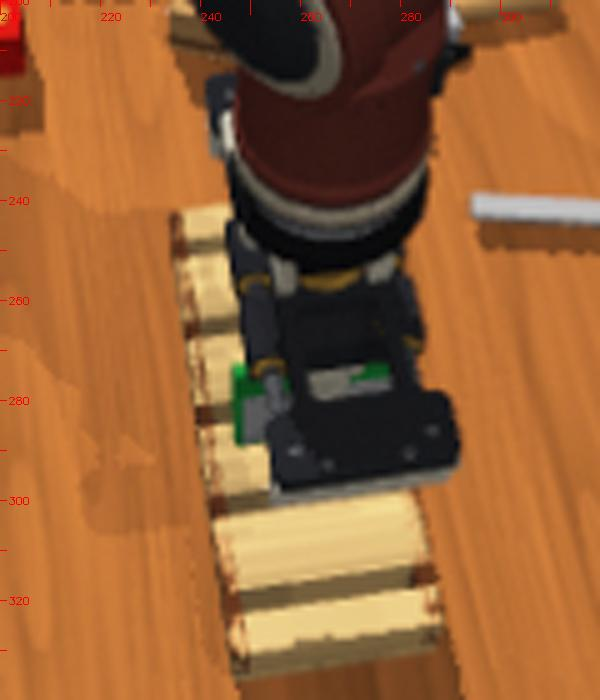

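Request:
{"name": "carry_out", "arguments": {"plan": [[0.004,[0,-0.02,0],[0,0,0]],[0.004,[-0.001,-0.06,0],[0,0,0]],[0.004,[-0.002,-0.1,0],[0,0,0]],[0.004,[-0.003,-0.14,0],[0,0,0]],[0.004,[-0.004,-0.18,0],[0,0,0]],[0.004,[-0.005,-0.22,0],[0,0,0]],[0.004,[-0.006,-0.26,0],[0,0,0]],[0.004,[-0.007,-0.3,0],[0,0,0]]]}}

```text
t: 28.58
position: [0.5191, -0.0006, 0.3264]
ee_rot: [1.0, -0.004, -0.001, -0.0]
contact_force: [0.7, 0.4, -2.3]
gripper_width: 0.0076
```

Request:
{"name": "carry_out", "arguments": {"plan": [[0.004,[-0.001,-0.04,0],[0,0,1.2]],[0.004,[-0.002,-0.08,0],[0,0,2.4]],[0.004,[-0.003,-0.12,0],[0,0,3.6]],[0.004,[-0.004,-0.16,0],[0,0,4.8]],[0.004,[-0.005,-0.2,0],[0,0,6]],[0.004,[-0.0055,-0.24,0],[0,0,7.2]],[0.004,[-0.006,-0.275,0],[0,0,8]],[0.004,[-0.0066,-0.298,0],[0,0,8.5]],[0.004,[-0.0066,-0.3111,0],[0,0,8.8]],[0.004,[-0.0066,-0.3111,0],[0,0,8.8]],[0.004,[-0.0066,-0.3111,0],[0,0,8.8]]]}}

```text
t: 29.5
position: [0.515, 0.3085, 0.3261]
ee_rot: [0.997, -0.08, -0.001, 0.001]
contact_force: [-0.4, 0.4, -1.8]
gripper_width: 0.0079
```

Request:
{"name": "carry_out", "arguments": {"plan": [[0.004,[0,0,0],[0,0,0]],[0.004,[0,0,0.012],[0,0,0]],[0.004,[0,0,0.028],[0,0,0]],[0.004,[0,0,0.044],[0,0,0]],[0.004,[0,0,0.056],[0,0,0]],[0.004,[0,0,0.065],[0,0,0]],[0.004,[0,0,0.07],[0,0,0]],[0.004,[0,0,0.075],[0,0,0]],[0.004,[0,0,0.081],[0,0,0]],[0.004,[0,0,0.087],[0,0,0]],[0.004,[0,0,0.093],[0,0,0]],[0.004,[0,0,0.096],[0,0,0]]]}}

```text
t: 30.5
position: [0.5197, 0.3063, 0.2414]
ee_rot: [0.997, -0.081, 0.006, -0.003]
contact_force: [-8.3, -4.1, 46.5]
gripper_width: 0.0079
```

```bash
python3 - <<'E'
from plan import *
chk()
E
```

```text
t 30.5 grasp pt [0.5217 0.3072 0.0745] err mm [ 4.1676 -1.1734 15.481 ] rot deg [0.3846 0.6352 0.1462] F [-8.2991 -4.073  46.4877] w 0.0079
joints [-0.9661  0.8388  0.6886  1.7458 -0.7111  0.8087 -1.6671]
```

Request:
{"name": "carry_out", "arguments": {"plan": [[0.004,[0,0,-0.008],[0,0,0]],[0.004,[0,0,-0.012],[0,0,0]]]}}

```text
t: 30.67
position: [0.5167, 0.308, 0.2461]
ee_rot: [0.997, -0.081, 0.002, -0.001]
contact_force: [0.6, 0.3, -1.3]
gripper_width: 0.0075
```

```bash
python3 - <<'E'
from plan import *
s=robot.get_state();m=R.from_quat(s["ee_rot"]);print(s["position"]+m.apply([0,0,L]),s["contact_force"])
for n in("top","side"):
    cv2.imwrite(f"pics/{n}14.png",eyes.camera(n)[:,:,::-1])
crop(cur("top",14),90,150,230,250,5,"g1.png")
crop(cur("side",14),190,40,290,200,5,"g2.png")
E
```

```text
[0.5174 0.3084 0.0791] [ 0.5691  0.2954 -1.3483]
```

View pics/g1.png

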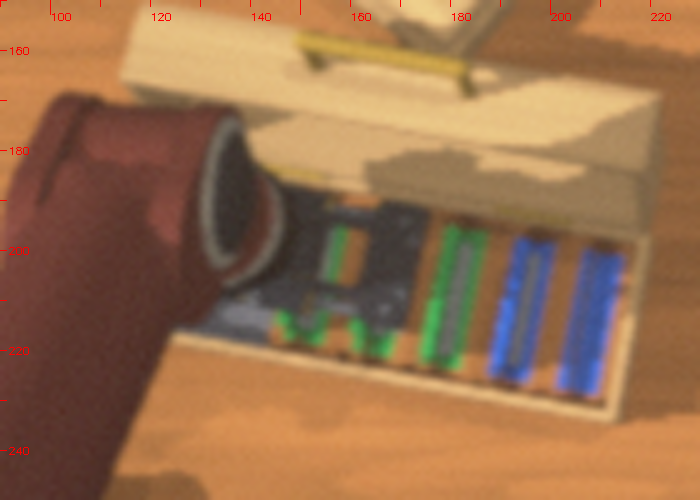

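View pics/g2.png

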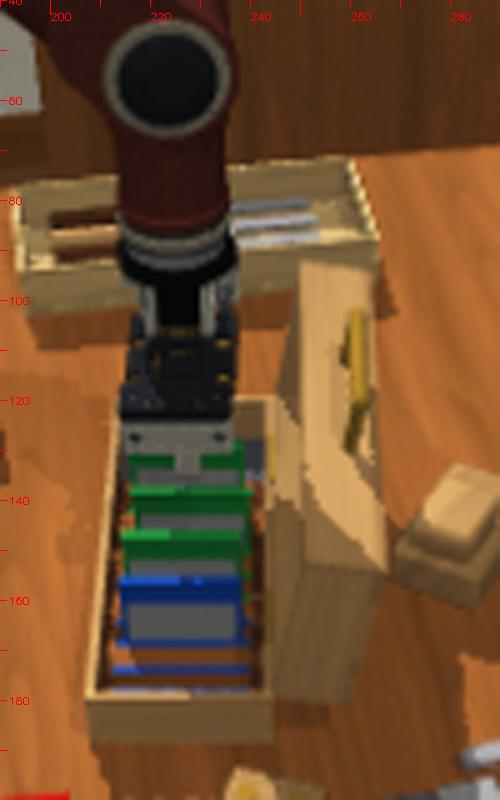

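Request:
{"name": "carry_out", "arguments": {"plan": [[0.004,[0,0,-0.02],[0,0,0]],[0.004,[0,0,-0.045],[0,0,0]],[0.004,[0,0,-0.072],[0,0,0]],[0.004,[0,0,-0.072],[0,0,0]],[0.004,[0,0,-0.072],[0,0,0]]]}}

```text
t: 31.18
position: [0.5158, 0.3085, 0.3156]
ee_rot: [0.997, -0.08, 0.001, -0.0]
contact_force: [0.0, -0.1, -2.5]
gripper_width: 0.0079
```

```bash
cat > ov.py <<'E'
from plan import *
def overlay(n,k,box,sc,boxes,fn):
    x0,y0,x1,y1=box
    c=cv2.resize(cur(n,k)[y0:y1,x0:x1,::-1],None,fx=sc,fy=sc,interpolation=cv2.INTER_CUBIC)
    for P,col in boxes:
        q=((proj(n,P)-[x0,y0]+.5)*sc).astype(int); cv2.polylines(c,[q.reshape(-1,1,2)],True,col,1)
    cv2.imwrite("pics/"+fn,c)
E
python3 - <<'E'
from ov import *
s=robot.get_state();m=R.from_quat(s["ee_rot"]);g=s["position"]+m.apply([0,0,L]);print(g,s["contact_force"])
for n in("top","side"):
    cv2.imwrite(f"pics/{n}15.png",eyes.camera(n)[:,:,::-1])
d=[ 0.5075 , 0.2582 ,-0.1616]
w=lambda p,c=(d[0],d[1],0):R.from_euler('z',d[2]).apply(np.array(p))+np.array(c)
c=g-[0,0,.018]
face=w([[.04,-.004,.035],[.04,-.004,-.035],[-.04,-.004,-.035],[-.04,-.004,.035]],c)
B=[(face,(255,0,255))]
for y in (-.082,-.038,.006):
    B.append((w([[.04,y+.004,.078],[.04,y-.004,.078],[-.04,y-.004,.078],[-.04,y+.004,.078]]),(255,0,255)))
overlay("side",15,(195,85,260,185),7,B,"g2.png")
E
```

```text
[0.5161 0.3086 0.1486] [ 0.0488 -0.0802 -2.4812]
```

View pics/g2.png

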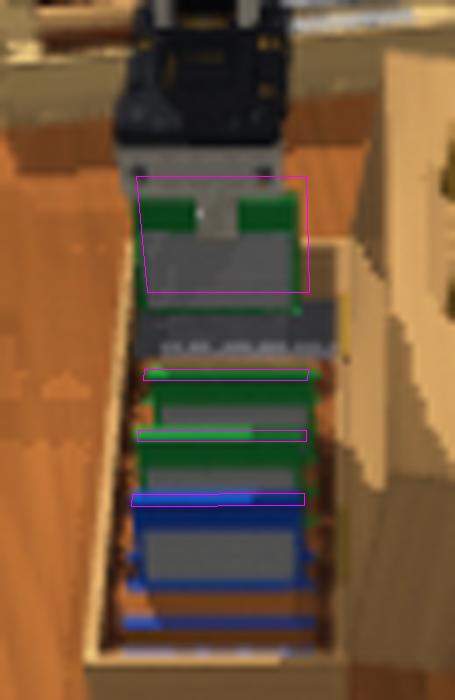

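Request:
{"name": "carry_out", "arguments": {"plan": [[0.004,[0,0,0.012],[0,0,0]],[0.004,[0,0,0.028],[0,0,0]],[0.004,[0,0,0.04],[0,0,0]],[0.004,[0,0,0.05],[0,0,0]],[0.004,[0,0,0.057],[0,0,0]],[0.004,[0,0,0.063],[0,0,0]],[0.004,[0,0,0.068],[0,0,0]],[0.004,[0,0,0.072],[0,0,0]],[0.004,[0,0,0.075],[0,0,0]],[0.004,[0,0,0.077],[0,0,0]],[0.004,[0,0,0.077],[0,0,0]]]}}

```text
t: 32.2
position: [0.5158, 0.3079, 0.2416]
ee_rot: [0.997, -0.081, -0.0, -0.001]
contact_force: [-5.2, -0.2, 13.2]
gripper_width: 0.0077
```

```bash
python3 - <<'E'
from plan import *
s=robot.get_state();m=R.from_quat(s["ee_rot"]);print(s["position"]+m.apply([0,0,L]),s["contact_force"])
E
```

```text
[0.5157 0.3083 0.0746] [-5.241  -0.2096 13.2367]
```

Request:
{"name": "carry_out", "arguments": {"plan": [[0.024,[0,0,-0.003],[0,0,0]],[0.024,[0,0,-0.003],[0,0,0]],[0.024,[0,0,-0.003],[0,0,0]],[0.024,[0,0,-0.003],[0,0,0]],[0.024,[0,0,-0.01],[0,0,0]],[0.024,[0,0,-0.03],[0,0,0]],[0.024,[0,0,-0.06],[0,0,0]],[0.024,[0,0,-0.079],[0,0,0]],[0.024,[0.04,0,-0.1],[0,0,0]],[0.024,[0.08,0,-0.12],[0,0,0]],[0.024,[0.12,0,-0.14],[0,0,0]],[0.024,[0.12,0,-0.14],[0,0,0]]]}}

```text
t: 33.2
position: [0.627, 0.2898, 0.3745]
ee_rot: [0.996, -0.082, -0.025, 0.0]
contact_force: [-39.9, 0.6, 4.6]
gripper_width: 0.0243
```

```bash
python3 - <<'E'
from ov import *
s=robot.get_state();m=R.from_quat(s["ee_rot"]);g=s["position"]+m.apply([0,0,L]);print(s["t"],g,s["contact_force"])
for n in("top","side"):
    cv2.imwrite(f"pics/{n}16.png",eyes.camera(n)[:,:,::-1])
d=[ 0.5075 , 0.2582 ,-0.1616]
w=lambda p,c=(d[0],d[1],0):R.from_euler('z',d[2]).apply(np.array(p))+np.array(c)
B=[]
for y in (-.082,-.038,.006,.05):
    B.append((w([[.04,y+.004,.078],[.04,y-.004,.078],[-.04,y-.004,.078],[-.04,y+.004,.078]]),(255,0,255)))
overlay("side",16,(195,100,255,185),9,[],"h1.png")
overlay("side",16,(195,100,255,185),9,B,"h2.png")
E
cd pics; python3 -c "
import cv2,numpy as np
a=cv2.imread('h1.png');b=cv2.imread('h2.png');c=np.hstack([a,b]);cv2.imwrite('h3.png',cv2.resize(c,None,fx=.74,fy=.74,interpolation=cv2.INTER_AREA))"
```

```text
33.2 [0.6186 0.2904 0.2078] [-39.8757   0.5988   4.645 ]
```

View pics/h3.png

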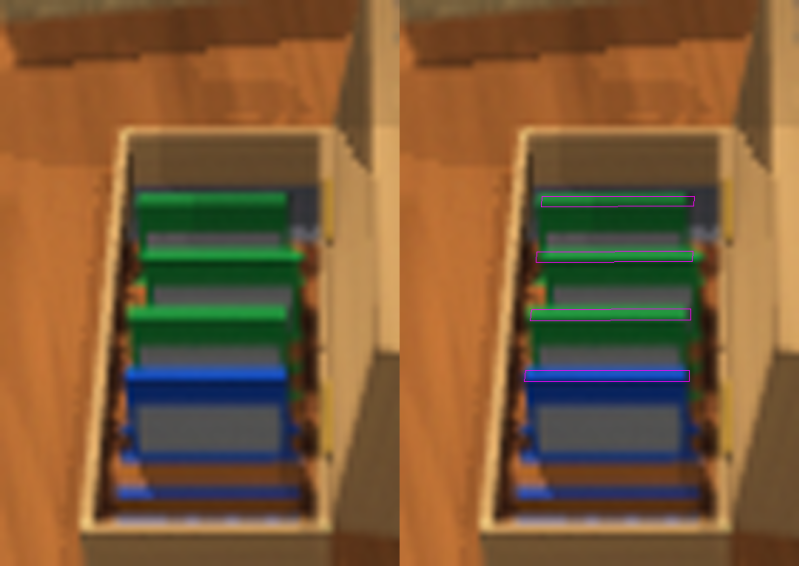

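View pics/top16.png

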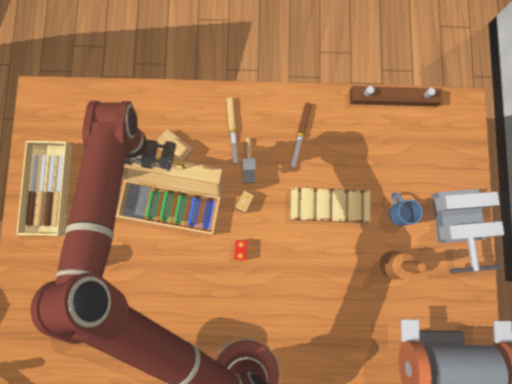

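Request:
{"name": "carry_out", "arguments": {"plan": [[0.024,[-0.02,0,0],[0,0,0]],[0.024,[-0.05,0,0],[0,0,0]],[0.024,[-0.09,0,-0.01],[0,0,0]],[0.024,[-0.12,0,-0.02],[0,0,0]],[0.024,[-0.12,0,-0.02],[0,0,0]],[0.024,[-0.12,0,-0.02],[0,0,0]]]}}

```text
t: 33.8
position: [0.5146, 0.3092, 0.3995]
ee_rot: [0.997, -0.079, 0.0, -0.001]
contact_force: [0.9, 0.4, -0.5]
gripper_width: 0.024
```

```bash
python3 - <<'E'
from ov import *
s=robot.get_state();m=R.from_quat(s["ee_rot"]);g=s["position"]+m.apply([0,0,L]);print(s["t"],g,s["contact_force"],m.apply([1,0,0]),m.apply([0,1,0]))
for n in("top","side"):
    cv2.imwrite(f"pics/{n}17.png",eyes.camera(n)[:,:,::-1])
crop(cur("side",17),170,60,320,220,5,"h1.png")
E
```

```text
33.8 [0.5147 0.3095 0.2325] [ 0.8524  0.3661 -0.5418] [ 0.9874 -0.1582  0.0004] [-0.1582 -0.9874 -0.0016]
```

View pics/h1.png

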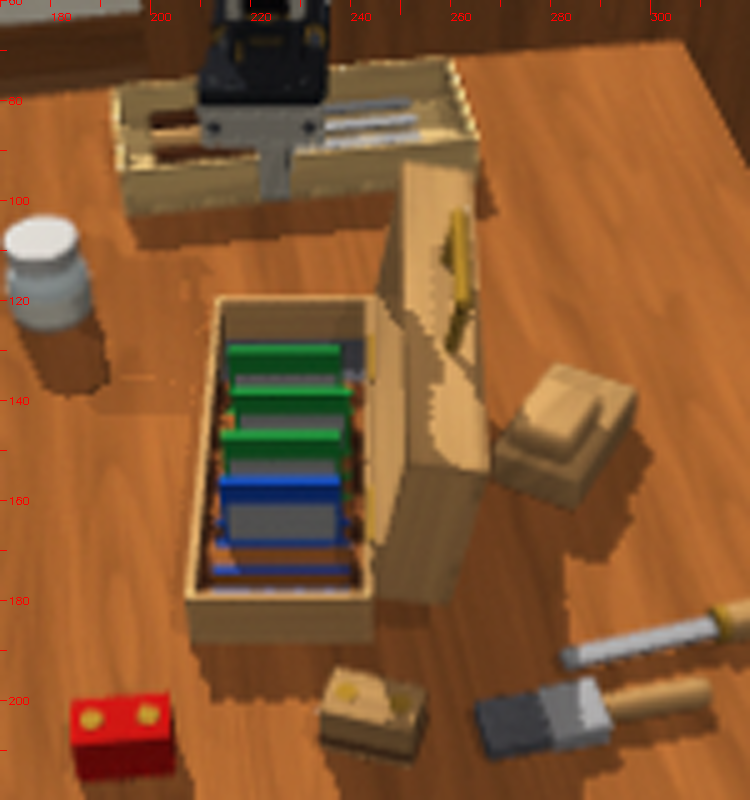

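View pics/top17.png

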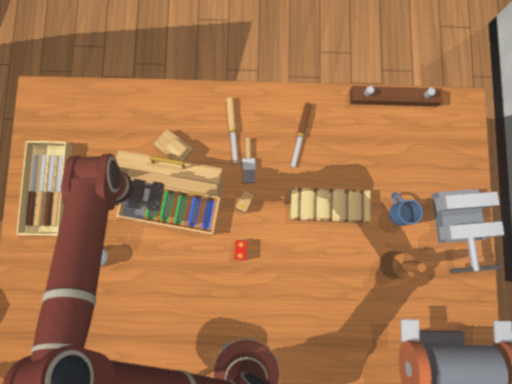

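Request:
{"name": "carry_out", "arguments": {"plan": [[0.0,[0,0,0.03],[0,0,0]],[0.0,[0,0,0.06],[0,0,0]],[0.0,[0,0,0.085],[0,0,0]],[0.0,[0,0,0.105],[0,0,0]],[0.0,[0,0,0.118],[0,0,0]],[0.0,[0,0,0.126],[0,0,0]],[0.0,[0,0,0.13],[0,0,0]],[0.0,[0,0,0.133],[0,0,0]],[0.0,[0,0,0.136],[0,0,0]],[0.0,[0,0,0.138],[0,0,0]],[0.0,[0,0,0.138],[0,0,0]]]}}

```text
t: 34.82
position: [0.5167, 0.3086, 0.2644]
ee_rot: [0.997, -0.08, 0.001, -0.002]
contact_force: [-4.1, 0.8, 12.8]
gripper_width: 0.0006
```

```bash
python3 - <<'E'
from plan import *
s=robot.get_state();m=R.from_quat(s["ee_rot"]);g=s["position"]+m.apply([0,0,L]);print("tip",g-[0,0,.019],s["contact_force"],s["gripper_width"])
E
```

```text
tip [0.5172 0.3093 0.0784] [-4.0826  0.8013 12.7972] 0.0005586767235779684
```

Request:
{"name": "carry_out", "arguments": {"plan": [[0.0,[0,0,-0.015],[0,0,0]],[0.0,[0,0.015,-0.025],[0,0,0]],[0.0,[0,0.035,-0.025],[0,0,0]],[0.0,[0,0.044,-0.02],[0,0,0]],[0.0,[0,0.044,-0.012],[0,0,0]],[0.0,[0,0.044,-0.007],[0,0,0]],[0.0,[0,0.044,-0.003],[0,0,0]],[0.0,[0,0.044,0],[0,0,0]],[0.0,[0,0.044,0],[0,0,0]],[0.0,[0,0.044,0],[0,0,0]]]}}

```text
t: 35.65
position: [0.5088, 0.2663, 0.2643]
ee_rot: [0.997, -0.079, -0.001, -0.003]
contact_force: [-8.4, -0.5, 28.9]
gripper_width: 0.0005
```

```bash
python3 - <<'E'
from plan import *
s=robot.get_state();m=R.from_quat(s["ee_rot"]);g=s["position"]+m.apply([0,0,L]);print("tip",g-[0,0,.019],s["contact_force"],s["gripper_width"])
E
```

```text
tip [0.5086 0.2672 0.0783] [-8.4377 -0.4676 28.9052] 0.0005454385585751135
```

Request:
{"name": "carry_out", "arguments": {"plan": [[0.0,[0,0,-0.01],[0,0,0]],[0.0,[0,0,-0.03],[0,0,0]],[0.06,[0,0,-0.06],[0,0,0]],[0.06,[0,0,-0.087],[0,0,0]],[0.06,[0,0,-0.087],[0,0,0]],[0.06,[0,0,-0.087],[0,0,0]]]}}

```text
t: 36.15
position: [0.5089, 0.266, 0.3481]
ee_rot: [0.997, -0.08, 0.001, -0.001]
contact_force: [0.0, -0.3, -0.8]
gripper_width: 0.0228
```

```bash
python3 - <<'E'
from ov import *
for n in("top","side"):
    cv2.imwrite(f"pics/{n}18.png",eyes.camera(n)[:,:,::-1])
s=robot.get_state();m=R.from_quat(s["ee_rot"]);g=s["position"]+m.apply([0,0,L]);print(s["t"],g,s["contact_force"])
crop(cur("top",18),225,180,275,225,14,"i1.png")
crop(cur("side",18),190,180,270,220,9,"i2.png")
E
```

```text
36.25 [0.5076 0.2657 0.179 ] [-0.8128 -0.1131 -1.0015]
```

View pics/i1.png

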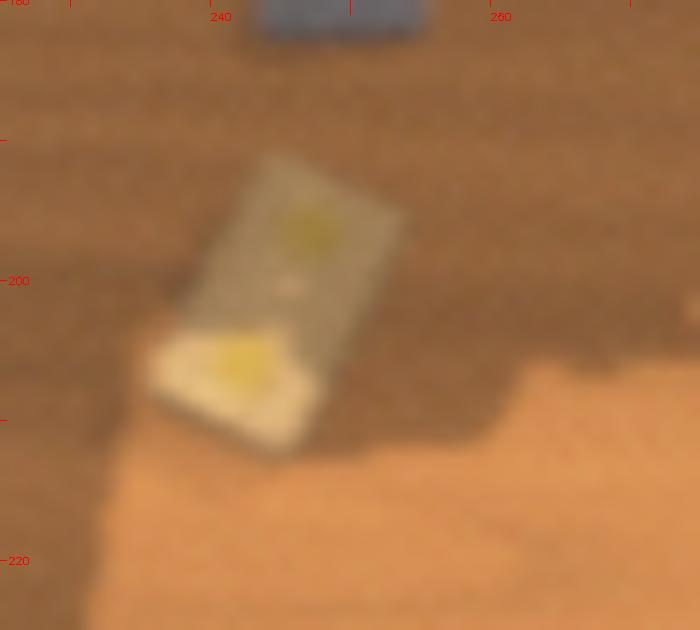

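View pics/i2.png

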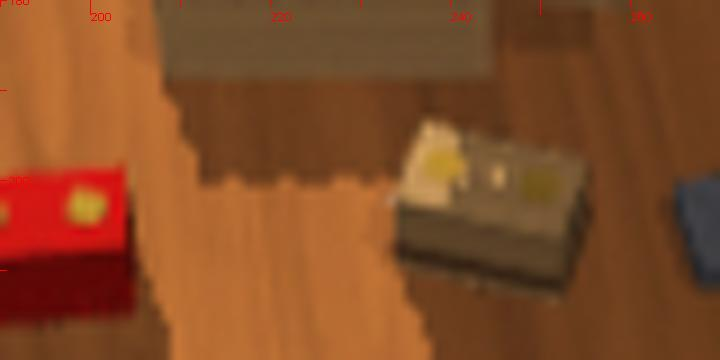

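```bash
python3 - <<'E'
from ov import *
t=np.array([(275,152),(408,213),(283,455),(147,385)])/14+[225,180]-.46
s=np.array([(430,120),(588,157),(568,235),(398,205)])/9+[190,180]-.44
order=[(1,1),(1,-1),(-1,-1),(-1,1)]  # +x+y.. own
def c(d,k): 
    return R.from_euler('z',d[2]).apply([k[0]*.03,k[1]*.018,.04])+[d[0],d[1],0]
sord=[(-1,1),(1,1),(1,-1),(-1,-1)]
def f(d):
    r=[]
    for k,v in zip(order,t): r+=list(proj("top",c(d,k))[0]-v)
    for k,v in zip(sord,s): r+=list(proj("side",c(d,k))[0]-v)
    return np.array(r)
q=least_squares(f,[.5,0,-.4]);print(q.x,np.degrees(q.x[2]));print(q.fun.reshape(-1,2))
B=[(np.array([c(q.x,k) for k in order]),(255,0,255))]
overlay("top",18,(225,180,275,225),14,B,"i1.png")
E
```

```text
[ 0.5311  0.0183 -0.4392] -25.16262490257375
[[-0.5351 -0.4343]
 [ 0.1318  0.214 ]
 [ 0.6102 -0.1683]
 [ 0.1079 -0.2292]
 [-0.5129  0.0808]
 [ 0.6188  0.0266]
 [-0.2927  0.249 ]
 [-0.4492 -0.6424]]
```

View pics/i1.png

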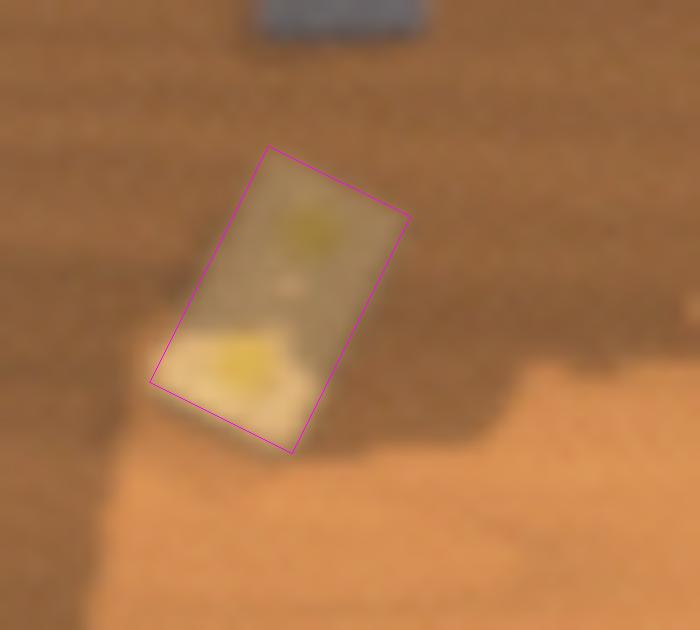

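```bash
python3 - <<'E'
from plan import *
d=[ 0.5075 , 0.2582 ,-0.1616]
w=lambda p:R.from_euler('z',d[2]).apply(np.array(p))+np.array([d[0],d[1],0])
import json
# commanded now: reconstruct
p=np.array([.5155,.3075,.231-.138+.087])
r=down(-99.2)
p=p+r.apply([0,.044,0]); print("cmd grasp",p)
json.dump({"p":list(p-r.apply([0,0,L])),"q":list(r.as_quat())},open("cmd.json","w"));chk()
rows([(.06,(.48,.10,.17),-107),(.06,(.531,.018,.12),-115.2)])
rows([(.06,(.531,.018,.045),-115.2)])
rows([(.03,(.531,.018,.165),-115.2)])
rows([(.03,(.481,.10,.165),-107)])
b=w([0,.1,0]);print(b)
rows([(.03,(b[0],b[1],.165),-99.2)])
rows([(.03,(b[0],b[1],.053),-99.2)])
E
```

```text
cmd grasp [0.5085 0.2641 0.18  ]
t 36.25 grasp pt [0.5076 0.2657 0.179 ] err mm [-0.421   1.7072 -0.986 ] rot deg [-0.0554 -0.1418 -0.0379] F [-0.8128 -0.1131 -1.0015] w 0.0306
joints [-0.993   0.6773  0.7943  1.7402 -0.5714  0.9739 -1.7049]
[[0.06,[-0.0019,0.1665,0.01],[0.0,0.0,7.8]],[0.06,[0.0616,0.2393,0.06],[0.0,0.0,16.0]]]
[[0.06,[-0.0,0.0,0.075],[0.0,0.0,0.0]]]
[[0.03,[-0.0,0.0,-0.12],[0.0,0.0,0.0]]]
[[0.03,[-0.0802,-0.0529,-0.0],[0.0,0.0,-8.2]]]
[0.5236 0.3569 0.    ]
[[0.03,[-0.0343,-0.2581,0.0],[0.0,0.0,-7.8]]]
[[0.03,[-0.0,-0.0,0.112],[0.0,0.0,0.0]]]
```

Request:
{"name": "carry_out", "arguments": {"plan": [[0.06,[0,0.025,0],[0,0,1]],[0.06,[0,0.065,0.003],[0,0,3]],[0.06,[-0.001,0.105,0.006],[0,0,5]],[0.06,[-0.001,0.142,0.009],[0,0,7]],[0.06,[0.005,0.172,0.015],[0,0,9]],[0.06,[0.025,0.195,0.03],[0,0,11.5]],[0.06,[0.045,0.22,0.045],[0,0,14]],[0.06,[0.058,0.235,0.055],[0,0,15.5]],[0.06,[0.0616,0.2393,0.06],[0,0,16]],[0.06,[0.0616,0.2393,0.06],[0,0,16]]]}}

```text
t: 37.08
position: [0.5307, 0.0177, 0.2853]
ee_rot: [0.976, -0.22, -0.002, 0.001]
contact_force: [-0.2, 1.0, -0.1]
gripper_width: 0.0605
```

```bash
python3 - <<'E'
from ov import *
s=robot.get_state();m=R.from_quat(s["ee_rot"]);g=s["position"]+m.apply([0,0,L]);print(s["t"],g,s["gripper_width"])
cv2.imwrite(f"pics/side19.png",eyes.camera("side")[:,:,::-1])
crop(cur("side",19),180,130,280,240,6,"i2.png")
E
```

```text
37.0833 [0.53   0.0175 0.1183] 0.060531519731213616
```

View pics/i2.png

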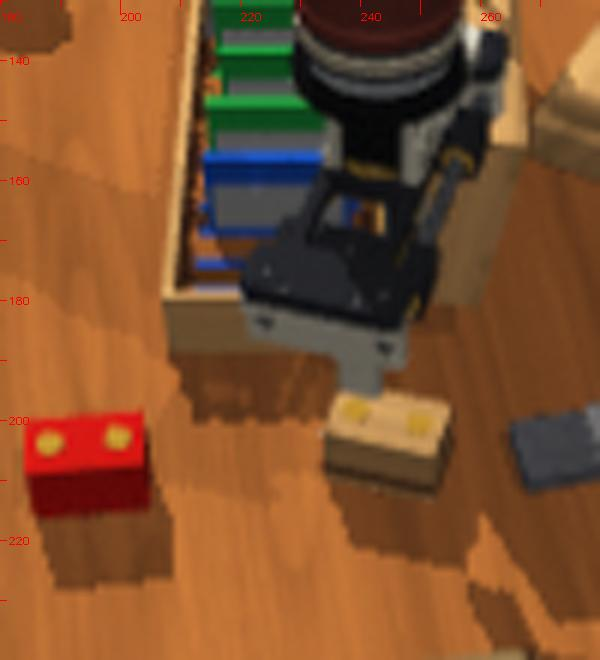

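```bash
python3 - <<'E'
from ov import *
crop(cur("top",17),235,130,265,190,12,"j.png")
print(onz("top",[(243,182),(255.5,182),(243,170)],.02))
E
```

```text
[[ 0.5948  0.0248  0.02  ]
 [ 0.5957 -0.0155  0.02  ]
 [ 0.6343  0.0258  0.02  ]]
```

View pics/j.png

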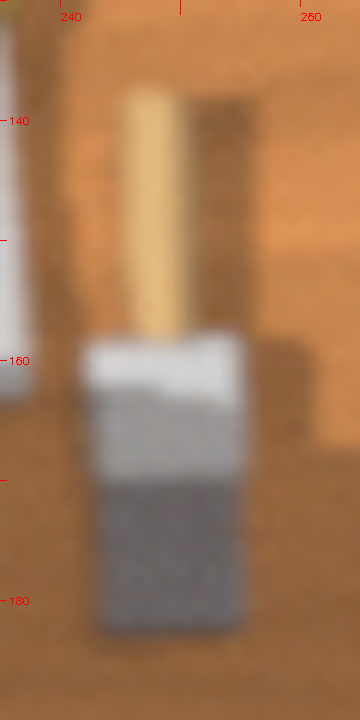

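Request:
{"name": "carry_out", "arguments": {"plan": [[0.07,[0,0,0],[0,0,-7]],[0.07,[0,0,0],[0,0,-14]],[0.07,[0,0,0],[0,0,-21]],[0.07,[0,0,0],[0,0,-28]],[0.07,[0,0,0],[0,0,-35]],[0.07,[0,0,0],[0,0,-42]],[0.07,[0,0,0],[0,0,-49]],[0.07,[0,0,0],[0,0,-56]],[0.07,[0,0,0],[0,0,-63]],[0.07,[0,0,0],[0,0,-70]],[0.07,[0,0,0],[0,0,-77]],[0.07,[0,0,0],[0,0,-83]]]}}

```text
t: 38.13
position: [0.5304, 0.0212, 0.2879]
ee_rot: [0.873, 0.487, 0.0, -0.001]
contact_force: [1.0, -0.6, 0.7]
gripper_width: 0.0697
```

Request:
{"name": "carry_out", "arguments": {"plan": [[0.07,[0,0,0],[0,0,-5]],[0.07,[0,0,0],[0,0,-7]],[0.07,[0,0,0],[0,0,-7]],[0.07,[0,0,0.02],[0,0,-7]],[0.07,[0,0,0.04],[0,0,-7]],[0.07,[0,0,0.058],[0,0,-7]],[0.07,[0,0,0.07],[0,0,-7]],[0.07,[0,0,0.078],[0,0,-7]],[0.07,[0,0,0.078],[0,0,-7]]]}}

```text
t: 38.88
position: [0.5302, 0.02, 0.2082]
ee_rot: [0.844, 0.536, -0.001, -0.001]
contact_force: [0.1, -0.1, 0.5]
gripper_width: 0.07
```

```bash
python3 - <<'E'
from ov import *
s=robot.get_state();m=R.from_quat(s["ee_rot"]);g=s["position"]+m.apply([0,0,L]);print(s["t"],g,s["gripper_width"],s["contact_force"],s["joint_pos"],m.apply([0,1,0]))
cv2.imwrite(f"pics/side20.png",eyes.camera("side")[:,:,::-1])
crop(cur("side",20),180,130,280,240,6,"i2.png")
E
```

```text
38.8833 [0.5297 0.0201 0.0412] 0.06996801619387584 [ 0.0535 -0.0973  0.4839] [-0.2405  0.7283  0.2506  1.9573 -0.3516  0.5012 -0.1792] [ 0.9051 -0.4252 -0.0032]
```

View pics/i2.png

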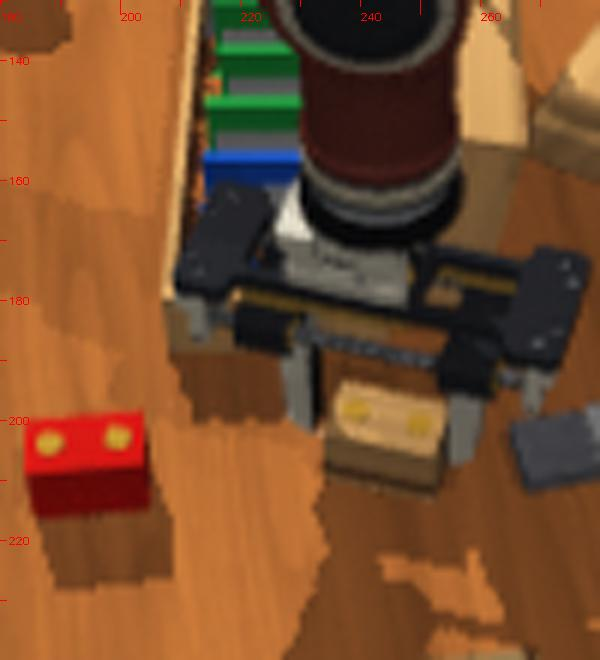

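Request:
{"name": "carry_out", "arguments": {"plan": [[0.05,[0,0,0],[0,0,0]],[0.05,[0,0,0],[0,0,0]],[0.05,[0,0,0],[0,0,0]],[0.05,[0,0,0],[0,0,0]],[0.05,[0,0,-0.01],[0,0,0]],[0.05,[-0.01,0,-0.02],[0,0,0]],[0.05,[-0.035,-0.002,-0.02],[0,0,0]],[0.05,[-0.055,-0.004,-0.02],[0,0,0]],[0.05,[-0.0625,-0.004,-0.018],[0,0,0]],[0.05,[-0.0625,-0.004,-0.01],[0,0,0]],[0.05,[-0.0625,-0.004,-0.004],[0,0,0]],[0.05,[-0.0625,-0.004,0],[0,0,0]]]}}

```text
t: 39.93
position: [0.5012, -0.0352, 0.2098]
ee_rot: [0.844, 0.536, 0.0, -0.001]
contact_force: [-7.7, 0.2, 44.4]
gripper_width: 0.0598
```

```bash
python3 - <<'E'
from ov import *
s=robot.get_state();m=R.from_quat(s["ee_rot"]);g=s["position"]+m.apply([0,0,L]);print(s["t"],g,s["gripper_width"],s["contact_force"])
cv2.imwrite(f"pics/side21.png",eyes.camera("side")[:,:,::-1])
crop(cur("side",21),180,130,280,240,6,"i2.png")
E
```

```text
39.9333 [ 0.5011 -0.0349  0.0428] 0.05983740405001239 [-7.6991  0.1972 44.42  ]
```

View pics/i2.png

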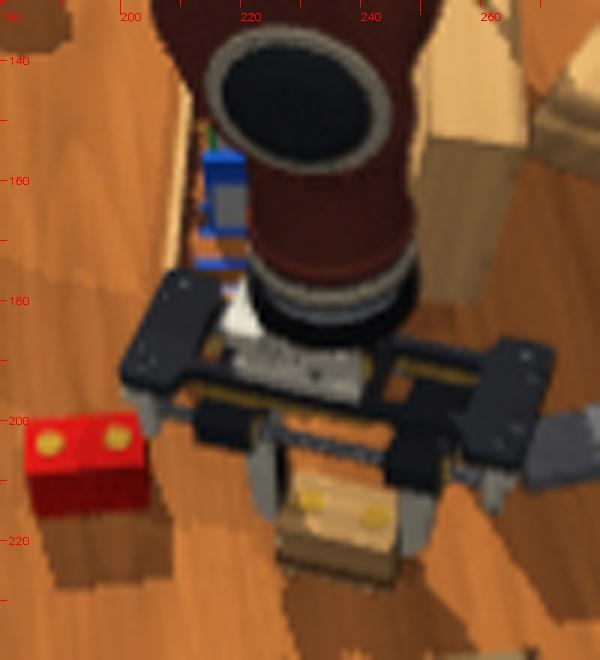

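Request:
{"name": "carry_out", "arguments": {"plan": [[0.05,[0,0,-0.003],[0,0,0]],[0.075,[0,0,-0.003],[0,0,0]],[0.075,[0,0,-0.003],[0,0,0]],[0.075,[0,0,-0.003],[0,0,0]],[0.075,[0,0,-0.003],[0,0,0]],[0.075,[0,0,-0.02],[0,0,0]],[0.075,[0,0,-0.05],[0,0,0]],[0.075,[0,0,-0.078],[0,0,0]],[0.06,[0,0,-0.078],[0,0,7]],[0.06,[0,0,-0.078],[0,0,14]],[0.06,[0,0,-0.078],[0,0,21]],[0.06,[0,0,-0.078],[0,0,28]]]}}

```text
t: 40.98
position: [0.5007, -0.0359, 0.2877]
ee_rot: [0.95, 0.313, 0.0, -0.0]
contact_force: [0.1, -0.2, -1.3]
gripper_width: 0.0605
```

Request:
{"name": "carry_out", "arguments": {"plan": [[0.06,[0,0,0],[0,0,7]],[0.06,[0,0,0],[0,0,14]],[0.06,[0,0,0],[0,0,21]],[0.06,[0,0,0],[0,0,28]],[0.06,[0,0,0],[0,0,35]],[0.06,[0,0,0],[0,0,42]],[0.06,[0,0,0],[0,0,49]],[0.06,[0,0,0],[0,0,56]],[0.06,[0,0,0],[0,0,62]],[0.06,[0,0,0],[0,0,62]]]}}

```text
t: 41.82
position: [0.5007, -0.0356, 0.2871]
ee_rot: [0.976, -0.219, -0.0, 0.0]
contact_force: [-0.3, -0.4, 0.4]
gripper_width: 0.0602
```

```bash
python3 - <<'E'
from ov import *
s=robot.get_state();m=R.from_quat(s["ee_rot"]);g=s["position"]+m.apply([0,0,L]);y=m.apply([0,1,0]);print(s["t"],g,s["gripper_width"],s["contact_force"],np.degrees(np.arctan2(y[1],y[0])))
for n in("top","side"):
    cv2.imwrite(f"pics/{n}22.png",eyes.camera(n)[:,:,::-1])
crop(cur("side",22),190,170,280,240,8,"i2.png")
crop(cur("top",22),225,180,285,240,10,"i1.png")
E
```

```text
41.8167 [ 0.5006 -0.0357  0.1201] 0.060188584639420305 [-0.2844 -0.3644  0.425 ] -115.30738638350049
```

View pics/i2.png

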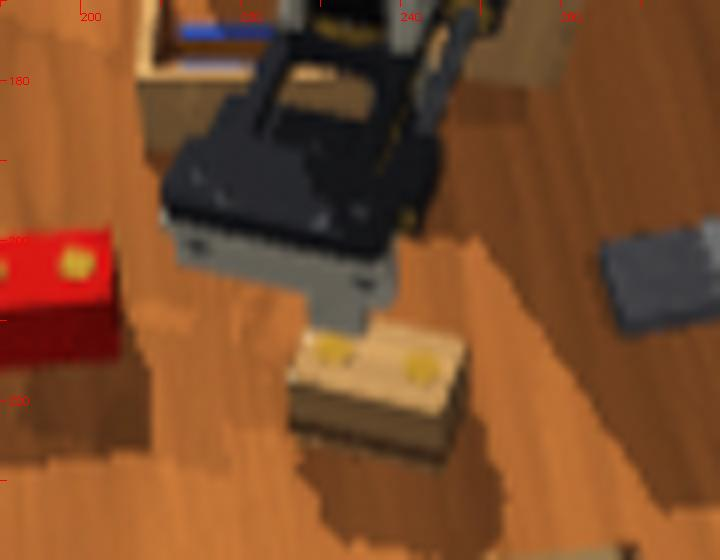

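View pics/i1.png

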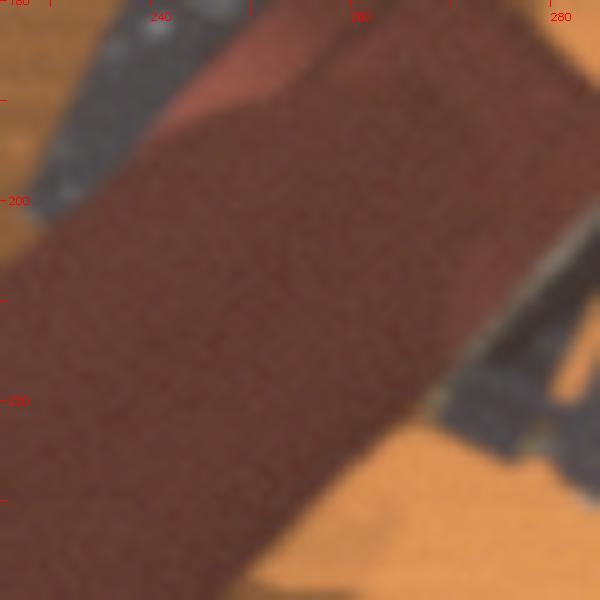

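Request:
{"name": "carry_out", "arguments": {"plan": [[0.06,[0,0,0.02],[0,0,0]],[0.06,[0,0,0.04],[0,0,0]],[0.06,[0,0,0.058],[0,0,0]],[0.06,[0,0,0.07],[0,0,0]],[0.06,[0,0,0.075],[0,0,0]],[0.06,[0,0,0.075],[0,0,0]],[0.028,[0,0,0.075],[0,0,0]],[0.028,[0,0,0.075],[0,0,0]],[0.028,[0,0,0.075],[0,0,0]],[0.028,[0,0,0.075],[0,0,0]],[0.028,[0,0,0.075],[0,0,0]],[0.028,[0,0,0.075],[0,0,0]]]}}

```text
t: 42.92
position: [0.5009, -0.0362, 0.2132]
ee_rot: [0.976, -0.218, 0.001, -0.0]
contact_force: [0.1, 0.2, 3.4]
gripper_width: 0.0356
```

Request:
{"name": "carry_out", "arguments": {"plan": [[0.028,[0,0,-0.01],[0,0,0]],[0.028,[0,0,-0.025],[0,0,0]],[0.028,[0,0,-0.05],[0,0,0]],[0.028,[0,0,-0.08],[0,0,0]],[0.028,[0,0,-0.105],[0,0,0]],[0.028,[0,0,-0.12],[0,0,0]],[0.028,[0,0,-0.12],[0,0,0]]]}}

```text
t: 43.5
position: [0.5013, -0.0366, 0.3358]
ee_rot: [0.976, -0.219, 0.003, -0.0]
contact_force: [0.9, -0.3, -2.1]
gripper_width: 0.0356
```

```bash
python3 - <<'E'
from ov import *
s=robot.get_state();m=R.from_quat(s["ee_rot"]);g=s["position"]+m.apply([0,0,L]);y=m.apply([0,1,0]);print(s["t"],g,s["gripper_width"],s["contact_force"],np.degrees(np.arctan2(y[1],y[0])))
for n in("top","side"):
    cv2.imwrite(f"pics/{n}23.png",eyes.camera(n)[:,:,::-1])
crop(cur("side",23),180,130,280,240,6,"i2.png")
import json
p=np.array([.5005,-.0355,.165]);r=down(-115.2);json.dump({"p":list(p-r.apply([0,0,L])),"q":list(r.as_quat())},open("cmd.json","w"))
chk()
rows([(.028,(.484,.08,.165),-107)])
rows([(.028,(.5236,.3569,.165),-99.2)])
rows([(.028,(.5236,.3569,.053),-99.2)])
E
```

```text
43.5 [ 0.5024 -0.0367  0.1688] 0.0356401131062877 [ 0.906  -0.3286 -2.1394] -115.24589199990166
t 43.6 grasp pt [ 0.5003 -0.0356  0.1656] err mm [-0.1386 -0.2031  0.5684] rot deg [ 0.0296 -0.0212  0.019 ] F [-0.5957 -0.9719 -1.8177] w 0.0358
joints [-0.5096  0.6091  0.8375  1.9515 -0.6022  0.8501 -1.356 ]
[[0.028,[-0.0641,-0.0975,0.0],[0.0,0.0,-8.2]]]
[[0.028,[-0.0431,-0.2764,0.0],[0.0,0.0,-7.8]]]
[[0.028,[-0.0,0.0,0.112],[0.0,0.0,-0.0]]]
```

View pics/i2.png

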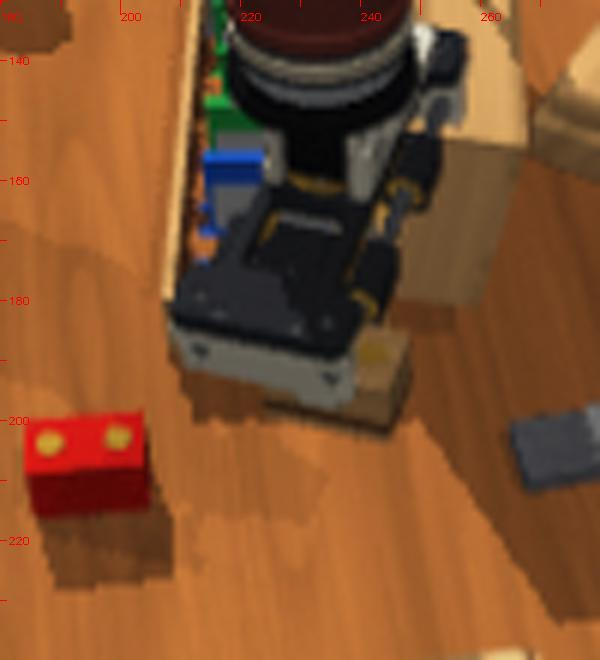

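Request:
{"name": "carry_out", "arguments": {"plan": [[0.028,[-0.013,-0.02,0],[0,0,-1.5]],[0.028,[-0.031,-0.047,0],[0,0,-3.5]],[0.028,[-0.048,-0.073,0],[0,0,-5.5]],[0.028,[-0.06,-0.091,0],[0,0,-7.5]],[0.028,[-0.0641,-0.0975,0],[0,0,-8.2]],[0.028,[-0.0641,-0.0975,0],[0,0,-8.2]]]}}

```text
t: 44.1
position: [0.4836, 0.0817, 0.331]
ee_rot: [0.989, -0.146, -0.002, 0.0]
contact_force: [0.6, -0.2, -2.2]
gripper_width: 0.0354
```

Request:
{"name": "carry_out", "arguments": {"plan": [[0.028,[-0.003,-0.02,0],[0,0,-0.8]],[0.028,[-0.008,-0.05,0],[0,0,-1.8]],[0.028,[-0.013,-0.085,0],[0,0,-2.8]],[0.028,[-0.019,-0.12,0],[0,0,-3.8]],[0.028,[-0.024,-0.155,0],[0,0,-4.8]],[0.028,[-0.03,-0.19,0],[0,0,-5.8]],[0.028,[-0.035,-0.225,0],[0,0,-6.8]],[0.028,[-0.039,-0.252,0],[0,0,-7.3]],[0.028,[-0.042,-0.27,0],[0,0,-7.6]],[0.028,[-0.0431,-0.2764,0],[0,0,-7.8]],[0.028,[-0.0431,-0.2764,0],[0,0,-7.8]],[0.028,[-0.0431,-0.2764,0],[0,0,-7.8]]]}}

```text
t: 45.1
position: [0.5249, 0.3537, 0.3321]
ee_rot: [0.997, -0.082, -0.0, 0.001]
contact_force: [-0.6, -0.4, -1.4]
gripper_width: 0.0355
```

```bash
python3 - <<'E'
from ov import *
for n in("top","side"):
    cv2.imwrite(f"pics/{n}24.png",eyes.camera(n)[:,:,::-1])
s=robot.get_state();m=R.from_quat(s["ee_rot"]);g=s["position"]+m.apply([0,0,L]);y=m.apply([0,1,0]);print(s["t"],g,s["gripper_width"],s["contact_force"],np.degrees(np.arctan2(y[1],y[0])))
crop(cur("side",24),180,40,290,190,5,"i2.png")
crop(cur("top",24),95,150,235,250,5,"i1.png")
E
```

```text
45.2 [0.5249 0.353  0.1657] 0.03542203386363622 [ 0.4474 -0.0601 -2.182 ] -99.51822139916902
```

View pics/i2.png

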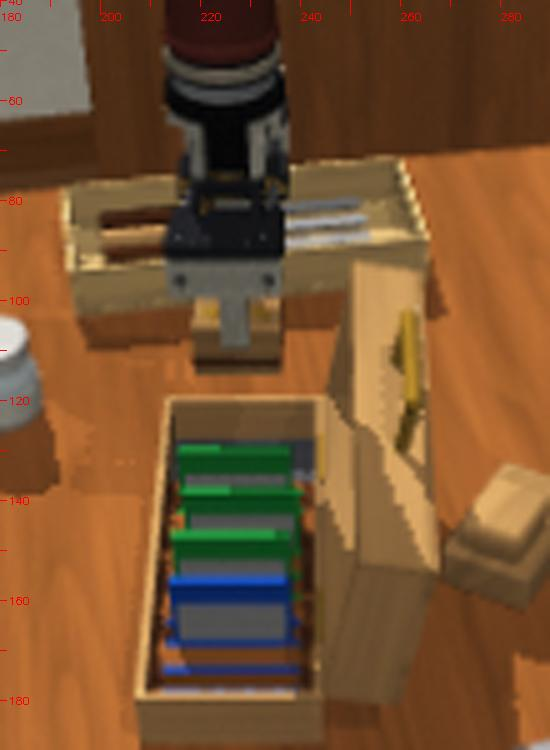

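View pics/i1.png

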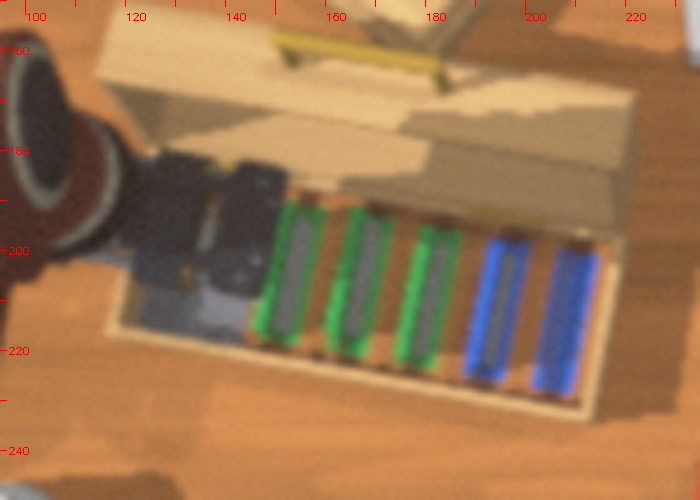

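Request:
{"name": "carry_out", "arguments": {"plan": [[0.028,[0,-0.002,0],[0,0,0]],[0.028,[0,-0.002,0.015],[0,0,0]],[0.028,[0,-0.002,0.035],[0,0,0]],[0.028,[0,-0.002,0.055],[0,0,0]],[0.028,[0,-0.002,0.07],[0,0,0]],[0.028,[0,-0.002,0.082],[0,0,0]],[0.028,[0,-0.002,0.09],[0,0,0]],[0.028,[0,-0.002,0.097],[0,0,0]],[0.028,[0,-0.002,0.102],[0,0,0]],[0.028,[0,-0.002,0.106],[0,0,0]],[0.028,[0,-0.002,0.109],[0,0,0]],[0.028,[0,-0.002,0.11],[0,0,0]]]}}

```text
t: 46.2
position: [0.5245, 0.3583, 0.2225]
ee_rot: [0.997, -0.081, 0.0, -0.0]
contact_force: [1.0, -0.2, -2.2]
gripper_width: 0.0355
```

```bash
python3 - <<'E'
from ov import *
for n in("top","side"):
    cv2.imwrite(f"pics/{n}25.png",eyes.camera(n)[:,:,::-1])
s=robot.get_state();m=R.from_quat(s["ee_rot"]);g=s["position"]+m.apply([0,0,L]);y=m.apply([0,1,0]);print(s["t"],g,s["gripper_width"],s["contact_force"],np.degrees(np.arctan2(y[1],y[0])))
crop(cur("side",25),190,80,270,180,7,"i2.png")
E
```

```text
46.3 [0.5246 0.3584 0.0557] 0.03574661343355521 [-0.5347 -0.0059 -1.252 ] -99.24491269788273
```

View pics/i2.png

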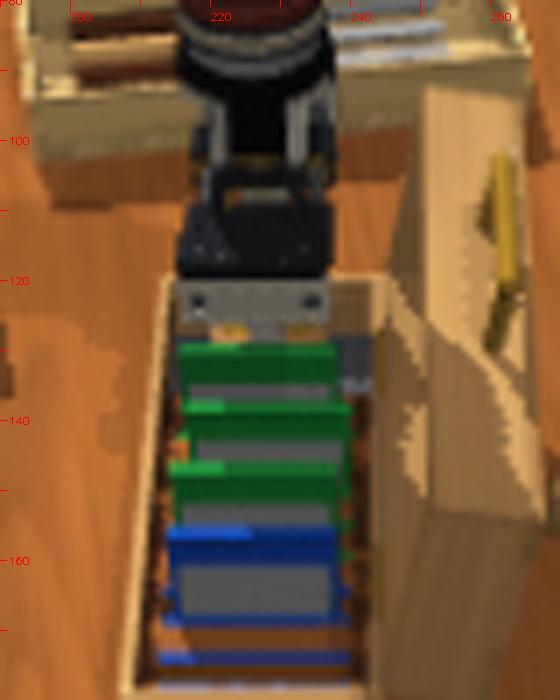

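Request:
{"name": "carry_out", "arguments": {"plan": [[0.028,[0,0,0.001],[0,0,0]],[0.028,[0,0,0.002],[0,0,0]],[0.028,[0,0,0.0025],[0,0,0]],[0.028,[0,0,0.0025],[0,0,0]]]}}

```text
t: 46.63
position: [0.5247, 0.3583, 0.2213]
ee_rot: [0.997, -0.081, 0.0, -0.0]
contact_force: [-0.8, -1.2, 5.8]
gripper_width: 0.0356
```

Request:
{"name": "carry_out", "arguments": {"plan": [[0.042,[0,0,0],[0,0,0]],[0.042,[0,0,0],[0,0,0]],[0.042,[0,0,0],[0,0,0]],[0.042,[0,0,-0.005],[0,0,0]],[0.042,[0,0,-0.015],[0,0,0]],[0.042,[0,0,-0.035],[0,0,0]],[0.042,[0,0,-0.065],[0,0,0]],[0.042,[0,0,-0.105],[0,0,0]],[0.042,[0,0,-0.145],[0,0,0]],[0.042,[0,0,-0.185],[0,0,0]],[0.042,[0,0,-0.2],[0,0,0]],[0.042,[0,0,-0.2],[0,0,0]]]}}

```text
t: 47.63
position: [0.5257, 0.3574, 0.4265]
ee_rot: [0.997, -0.081, 0.005, -0.003]
contact_force: [-0.1, -0.5, -0.4]
gripper_width: 0.0423
```

```bash
python3 - <<'E'
from ov import *
for n in("top","side"):
    cv2.imwrite(f"pics/{n}26.png",eyes.camera(n)[:,:,::-1])
s=robot.get_state();m=R.from_quat(s["ee_rot"]);g=s["position"]+m.apply([0,0,L]);y=m.apply([0,1,0]);print(s["t"],g,s["gripper_width"],s["contact_force"],np.degrees(np.arctan2(y[1],y[0])))
crop(cur("side",26),190,80,270,180,7,"i2.png")
E
```

```text
47.7333 [0.5244 0.3582 0.2539] 0.041909473621032874 [-1.1685 -0.5376 -0.2284] -99.25184619401641
```

View pics/i2.png

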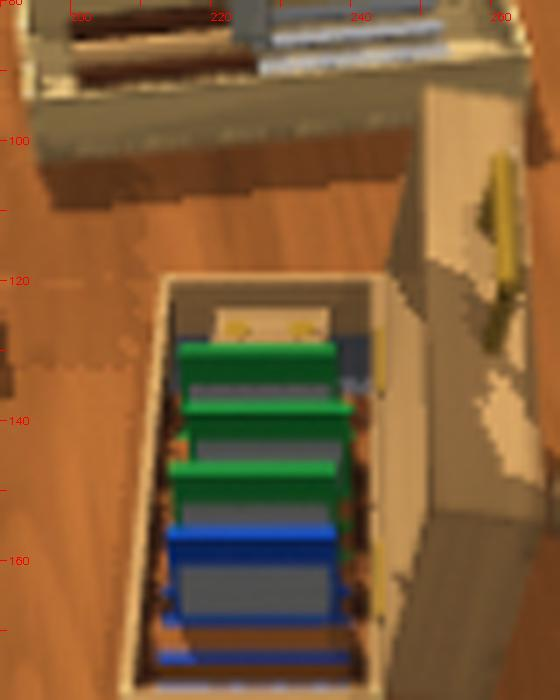

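```bash
python3 - <<'E'
from ov import *
ey=np.array([.160,.987,0])
for a,c in (("old",[.6215,.2397,.196]),):
    for s in(1,-1): P=np.array(c)+s*.045*ey; print(proj("top",P),proj("side",P))
crop(cur("top",24),140,145,195,175,12,"k1.png");crop(cur("side",26),245,90,275,140,10,"k2.png")
E
```

```text
[[150.3314 157.6445]] [[261.1403 102.4741]]
[[181.6818 163.3626]] [[261.8587 119.7629]]
```

View pics/k1.png

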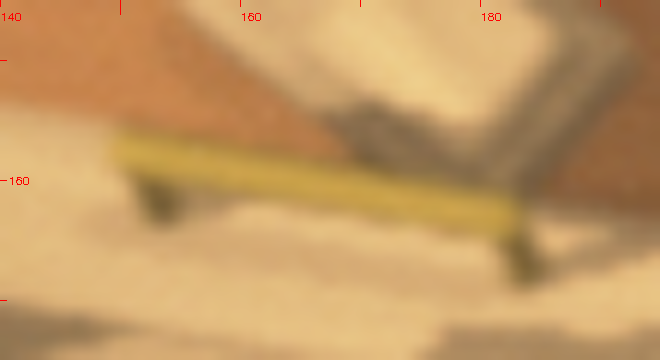

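View pics/k2.png

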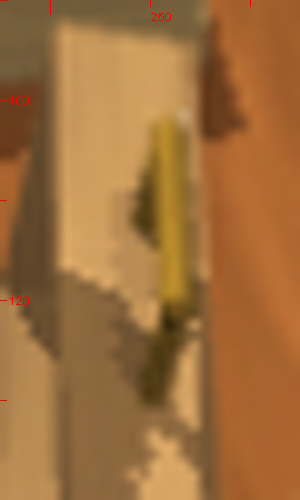

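```bash
python3 - <<'E'
from plan import *
import json
p=np.array([.5239,.3589,.2525]);r=down(-99.2);json.dump({"p":list(p-r.apply([0,0,L])),"q":list(r.as_quat())},open("cmd.json","w"))
chk()
rows([(.03,(.56,.31,.28),-50)])
rows([(.03,(.6215,.24,.28),-9)])
rows([(.03,(.6215,.24,.196),-9)])
E
```

```text
t 47.73 grasp pt [0.5244 0.3582 0.2539] err mm [ 0.3851 -0.8393  1.4034] rot deg [0.0685 0.0324 0.0519] F [-1.1685 -0.5376 -0.2284] w 0.0419
joints [-1.0809  0.6971  0.8393  1.4648 -0.5351  1.2174 -1.9044]
[[0.03,[0.0435,0.0425,-0.0275],[0.0,0.0,-49.2]]]
[[0.03,[0.0021,0.0931,-0.0],[0.0,0.0,-41.0]]]
[[0.03,[-0.0,0.0,0.084],[0.0,0.0,0.0]]]
```

Request:
{"name": "carry_out", "arguments": {"plan": [[0.03,[0,0,-0.02],[0,0,-6.5]],[0.03,[0.005,0.005,-0.0275],[0,0,-13]],[0.03,[0.012,0.011,-0.0275],[0,0,-20]],[0.03,[0.02,0.019,-0.0275],[0,0,-27]],[0.03,[0.028,0.027,-0.0275],[0,0,-34]],[0.03,[0.036,0.035,-0.0275],[0,0,-41]],[0.03,[0.042,0.041,-0.0275],[0,0,-47]],[0.03,[0.0435,0.0425,-0.0275],[0,0,-49.2]],[0.03,[0.0435,0.0425,-0.0275],[0,0,-49.2]]]}}

```text
t: 48.48
position: [0.5608, 0.3082, 0.4456]
ee_rot: [0.94, 0.341, -0.002, 0.0]
contact_force: [0.1, 0.1, 0.6]
gripper_width: 0.0301
```

Request:
{"name": "carry_out", "arguments": {"plan": [[0.03,[0.0003,0.012,0],[0,0,-6]],[0.03,[0.0006,0.028,0],[0,0,-13]],[0.03,[0.001,0.045,0],[0,0,-20]],[0.03,[0.0014,0.062,0],[0,0,-27]],[0.03,[0.0018,0.078,0],[0,0,-34]],[0.03,[0.002,0.089,0],[0,0,-39]],[0.03,[0.0021,0.0931,0],[0,0,-41]],[0.03,[0.0021,0.0931,0],[0,0,-41]],[0.03,[0.0021,0.0931,0],[0,0,-41]],[0.03,[0.0021,0.0931,0],[0,0,-41]]]}}

```text
t: 49.32
position: [0.6214, 0.2405, 0.4466]
ee_rot: [0.761, 0.649, -0.001, -0.001]
contact_force: [-0.2, 0.3, 0.5]
gripper_width: 0.0303
```

```bash
python3 - <<'E'
from ov import *
for n in("top","side"):
    cv2.imwrite(f"pics/{n}27.png",eyes.camera(n)[:,:,::-1])
chk()
s=robot.get_state();m=R.from_quat(s["ee_rot"]);g=s["position"]+m.apply([0,0,L]);print(g)
crop(cur("side",27),190,50,300,190,5,"i2.png")
E
```

```text
t 49.42 grasp pt [0.6213 0.2406 0.2801] err mm [-0.055   0.5186 84.064 ] rot deg [ 0.0648 -0.0015 -0.0023] F [-1.3429  0.6612  0.1827] w 0.0301
joints [-0.6225  0.6383  0.4176  1.3142 -0.2586  1.2431 -0.3521]
[0.6213 0.2406 0.2801]
```

View pics/i2.png

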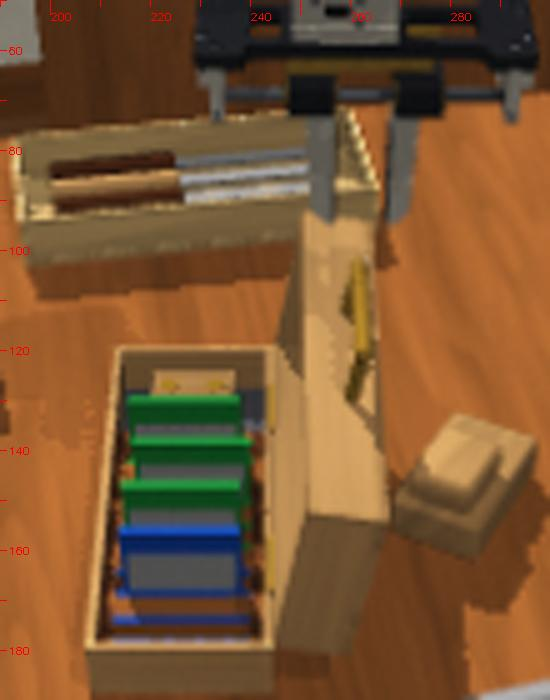

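Request:
{"name": "carry_out", "arguments": {"plan": [[0.03,[0,0,0.02],[0,0,0]],[0.03,[0,0,0.04],[0,0,0]],[0.03,[0,0,0.056],[0,0,0]],[0.03,[0,0,0.068],[0,0,0]],[0.03,[0,0,0.077],[0,0,0]],[0.03,[0,0,0.083],[0,0,0]],[0.03,[0,0,0.084],[0,0,0]],[0.008,[0,0,0.084],[0,0,0]],[0.008,[0,0,0.084],[0,0,0]],[0.008,[0,0,0.084],[0,0,0]],[0.008,[0,0,0.084],[0,0,0]],[0.008,[0,0,0.084],[0,0,0]]]}}

```text
t: 50.42
position: [0.6226, 0.2392, 0.3647]
ee_rot: [0.761, 0.649, 0.001, 0.001]
contact_force: [1.8, 0.7, 2.2]
gripper_width: 0.0108
```

```bash
python3 - <<'E'
from ov import *
for n in("side",):
    cv2.imwrite(f"pics/{n}28.png",eyes.camera(n)[:,:,::-1])
chk()
crop(cur("side",28),230,70,290,150,7,"i2.png")
E
```

```text
t 50.47 grasp pt [0.6231 0.2394 0.1977] err mm [ 1.0884 -0.7579  1.6859] rot deg [-0.1781  0.0653  0.0533] F [ 1.5612 -0.0853  2.8628] w 0.0108
joints [-0.614   0.7038  0.3952  1.4298 -0.2888  1.0621 -0.3213]
```

View pics/i2.png

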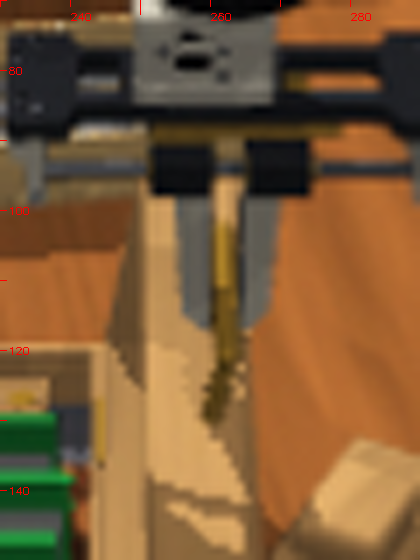

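```bash
cat > arc2.py <<'E'
from plan import *
C=np.array([.5075,.2582]);ex=np.array([np.cos(-.1616),np.sin(-.1616)])
def bp(a,off=.005):
    x=-.156*np.cos(a)+.03*np.sin(a); z=.156*np.sin(a)+.03*np.cos(a)
    p=C+ex*(.06+x); return (p[0],p[1],.044+z+off)
def go(a0,a1,n=12):
    rows([(.008,bp(a),-9) for a in np.linspace(a0,a1,n+1)[1:]])
E
python3 -c "
from arc2 import *
go(1.75,1.3)"
```

```text
[[0.008,[-0.0004,-0.0037,-0.0032],[0.0,0.0,0.0]],[0.008,[-0.0004,-0.0094,-0.005],[0.0,0.0,0.0]],[0.008,[-0.0003,-0.0151,-0.0067],[0.0,0.0,0.0]],[0.008,[-0.0003,-0.0209,-0.0081],[0.0,0.0,0.0]],[0.008,[-0.0003,-0.0267,-0.0092],[0.0,0.0,0.0]],[0.008,[-0.0003,-0.0326,-0.0102],[0.0,0.0,0.0]],[0.008,[-0.0002,-0.0385,-0.011],[0.0,0.0,0.0]],[0.008,[-0.0002,-0.0445,-0.0115],[0.0,0.0,0.0]],[0.008,[-0.0002,-0.0504,-0.0118],[0.0,0.0,0.0]],[0.008,[-0.0001,-0.0564,-0.0119],[0.0,0.0,0.0]],[0.008,[-0.0001,-0.0623,-0.0117],[0.0,0.0,0.0]],[0.008,[-0.0001,-0.0683,-0.0113],[0.0,0.0,0.0]]]
```

Request:
{"name": "carry_out", "arguments": {"plan": [[0.008,[0,-0.0037,-0.0032],[0,0,0]],[0.008,[0,-0.0094,-0.005],[0,0,0]],[0.008,[0,-0.0151,-0.0067],[0,0,0]],[0.008,[0,-0.0209,-0.0081],[0,0,0]],[0.008,[0,-0.0267,-0.0092],[0,0,0]],[0.008,[0,-0.0326,-0.0102],[0,0,0]],[0.008,[0,-0.0385,-0.011],[0,0,0]],[0.008,[0,-0.0445,-0.0115],[0,0,0]],[0.008,[0,-0.0504,-0.0118],[0,0,0]],[0.008,[0,-0.0564,-0.0119],[0,0,0]],[0.008,[0,-0.0623,-0.0117],[0,0,0]],[0.008,[-0.0001,-0.0683,-0.0113],[0,0,0]]]}}

```text
t: 51.47
position: [0.5543, 0.2501, 0.376]
ee_rot: [0.761, 0.649, 0.001, 0.0]
contact_force: [3.5, 0.6, 5.7]
gripper_width: 0.0109
```

```bash
python3 -c "
from arc2 import *
chk()
go(1.3,.85)"
```

```text
t 51.47 grasp pt [0.5546 0.2503 0.209 ] err mm [ 0.2453 -0.5274  1.748 ] rot deg [-0.1057  0.0757  0.0444] F [3.4603 0.573  5.7462] w 0.0109
joints [-0.7048  0.6025  0.4076  1.5998 -0.2717  0.9935 -0.3705]
[[0.008,[0.0,-0.0059,0.0006],[0.0,0.0,0.0]],[0.008,[0.0001,-0.0118,0.0014],[0.0,0.0,0.0]],[0.008,[0.0001,-0.0177,0.0024],[0.0,0.0,0.0]],[0.008,[0.0001,-0.0235,0.0037],[0.0,0.0,0.0]],[0.008,[0.0001,-0.0293,0.0051],[0.0,0.0,0.0]],[0.008,[0.0002,-0.035,0.0068],[0.0,0.0,0.0]],[0.008,[0.0002,-0.0406,0.0087],[0.0,0.0,0.0]],[0.008,[0.0002,-0.0462,0.0108],[0.0,0.0,0.0]],[0.008,[0.0002,-0.0517,0.0131],[0.0,0.0,0.0]],[0.008,[0.0003,-0.0571,0.0157],[0.0,0.0,0.0]],[0.008,[0.0003,-0.0624,0.0184],[0.0,0.0,0.0]],[0.008,[0.0003,-0.0676,0.0213],[0.0,0.0,0.0]]]
```

Forces are low, so I continue.

Request:
{"name": "carry_out", "arguments": {"plan": [[0.008,[0,-0.0059,0.0006],[0,0,0]],[0.008,[0,-0.0118,0.0014],[0,0,0]],[0.008,[0,-0.0177,0.0024],[0,0,0]],[0.008,[0,-0.0235,0.0037],[0,0,0]],[0.008,[0,-0.0293,0.0051],[0,0,0]],[0.008,[0,-0.035,0.0068],[0,0,0]],[0.008,[0,-0.0406,0.0087],[0,0,0]],[0.008,[0,-0.0462,0.0108],[0,0,0]],[0.008,[0,-0.0517,0.0131],[0,0,0]],[0.008,[0,-0.0571,0.0157],[0,0,0]],[0.008,[0,-0.0624,0.0184],[0,0,0]],[0.008,[0.0003,-0.0676,0.0213],[0,0,0]]]}}

```text
t: 52.47
position: [0.4873, 0.261, 0.3531]
ee_rot: [0.761, 0.649, -0.0, 0.0]
contact_force: [3.5, 1.5, 1.8]
gripper_width: 0.0108
```

```bash
python3 -c "
from arc2 import *
chk()
go(.85,.4)"
```

```text
t 52.47 grasp pt [0.4873 0.2609 0.1861] err mm [-0.0231 -0.503   0.0734] rot deg [-0.0012 -0.0161  0.0431] F [3.4626 1.5147 1.8008] w 0.0108
joints [-0.7938  0.5483  0.4051  1.784  -0.273   0.8649 -0.4211]
[[0.008,[0.0,-0.005,0.0031],[0.0,0.0,0.0]],[0.008,[0.0001,-0.01,0.0064],[0.0,0.0,0.0]],[0.008,[0.0001,-0.0148,0.0099],[0.0,0.0,0.0]],[0.008,[0.0001,-0.0195,0.0136],[0.0,0.0,0.0]],[0.008,[0.0001,-0.0241,0.0174],[0.0,0.0,0.0]],[0.008,[0.0001,-0.0285,0.0214],[0.0,0.0,0.0]],[0.008,[0.0002,-0.0328,0.0256],[0.0,0.0,0.0]],[0.008,[0.0002,-0.0369,0.0299],[0.0,0.0,0.0]],[0.008,[0.0002,-0.0408,0.0344],[0.0,0.0,0.0]],[0.008,[0.0002,-0.0445,0.039],[0.0,0.0,0.0]],[0.008,[0.0002,-0.0481,0.0437],[0.0,0.0,0.0]],[0.008,[0.0002,-0.0515,0.0486],[0.0,0.0,0.0]]]
```

Request:
{"name": "carry_out", "arguments": {"plan": [[0.008,[0,-0.005,0.0031],[0,0,0]],[0.008,[0,-0.01,0.0064],[0,0,0]],[0.008,[0,-0.0148,0.0099],[0,0,0]],[0.008,[0,-0.0195,0.0136],[0,0,0]],[0.008,[0,-0.0241,0.0174],[0,0,0]],[0.008,[0,-0.0285,0.0214],[0,0,0]],[0.008,[0,-0.0328,0.0256],[0,0,0]],[0.008,[0,-0.0369,0.0299],[0,0,0]],[0.008,[0,-0.0408,0.0344],[0,0,0]],[0.008,[0,-0.0445,0.039],[0,0,0]],[0.008,[0,-0.0481,0.0437],[0,0,0]],[0.008,[0.0002,-0.0515,0.0486],[0,0,0]]]}}

```text
t: 53.47
position: [0.4366, 0.2692, 0.3045]
ee_rot: [0.761, 0.649, -0.0, 0.0]
contact_force: [3.3, 1.4, 1.1]
gripper_width: 0.011
```

```bash
python3 -c "
from arc2 import *
chk()
go(.4,.06)"
```

```text
t 53.47 grasp pt [0.4366 0.2692 0.1375] err mm [ 0.1476 -0.4944  0.0835] rot deg [ 0.005  -0.0108  0.0455] F [3.3219 1.3877 1.1204] w 0.011
joints [-0.846   0.5615  0.3756  1.9423 -0.3102  0.694  -0.4402]
[[0.008,[0.0001,-0.0025,0.0038],[0.0,0.0,0.0]],[0.008,[0.0001,-0.0048,0.0076],[0.0,0.0,0.0]],[0.008,[0.0001,-0.0071,0.0115],[0.0,0.0,0.0]],[0.008,[0.0001,-0.0092,0.0155],[0.0,0.0,0.0]],[0.008,[0.0001,-0.0112,0.0195],[0.0,0.0,0.0]],[0.008,[0.0001,-0.0131,0.0236],[0.0,0.0,0.0]],[0.008,[0.0001,-0.0149,0.0278],[0.0,0.0,0.0]],[0.008,[0.0001,-0.0165,0.0319],[0.0,0.0,0.0]],[0.008,[0.0001,-0.0181,0.0362],[0.0,0.0,0.0]],[0.008,[0.0001,-0.0195,0.0404],[0.0,0.0,0.0]],[0.008,[0.0001,-0.0208,0.0448],[0.0,0.0,0.0]],[0.008,[0.0001,-0.022,0.0491],[0.0,0.0,0.0]]]
```

Request:
{"name": "carry_out", "arguments": {"plan": [[0.008,[0,-0.0025,0.0038],[0,0,0]],[0.008,[0,-0.0048,0.0076],[0,0,0]],[0.008,[0,-0.0071,0.0115],[0,0,0]],[0.008,[0,-0.0092,0.0155],[0,0,0]],[0.008,[0,-0.0112,0.0195],[0,0,0]],[0.008,[0,-0.0131,0.0236],[0,0,0]],[0.008,[0,-0.0149,0.0278],[0,0,0]],[0.008,[0,-0.0165,0.0319],[0,0,0]],[0.008,[0,-0.0181,0.0362],[0,0,0]],[0.008,[0,-0.0195,0.0404],[0,0,0]],[0.008,[0,-0.0208,0.0448],[0,0,0]],[0.008,[0.0001,-0.022,0.0491],[0,0,0]]]}}

```text
t: 54.47
position: [0.4152, 0.2727, 0.2554]
ee_rot: [0.761, 0.649, -0.0, 0.0]
contact_force: [3.2, 0.8, 1.3]
gripper_width: 0.011
```

```bash
python3 -c "
from arc2 import *
chk()
go(.06,-.02)"
```

```text
t 54.47 grasp pt [0.4152 0.2727 0.0884] err mm [ 0.4157 -0.5536  0.1232] rot deg [-0.0023 -0.0097  0.0485] F [3.2079 0.7665 1.3484] w 0.011
joints [-0.8419  0.62    0.3248  2.0257 -0.362   0.5506 -0.4202]
[[0.008,[0.0,-0.0002,0.001],[0.0,0.0,0.0]],[0.008,[0.0,-0.0005,0.0021],[0.0,0.0,0.0]],[0.008,[0.0,-0.0007,0.0031],[0.0,0.0,0.0]],[0.008,[0.0,-0.001,0.0041],[0.0,0.0,0.0]],[0.008,[0.0001,-0.0012,0.0052],[0.0,0.0,0.0]],[0.008,[0.0001,-0.0014,0.0062],[0.0,0.0,0.0]],[0.008,[0.0001,-0.0016,0.0072],[0.0,0.0,0.0]],[0.008,[0.0001,-0.0018,0.0083],[0.0,0.0,0.0]],[0.008,[0.0001,-0.002,0.0093],[0.0,0.0,0.0]],[0.008,[0.0001,-0.0022,0.0103],[0.0,0.0,0.0]],[0.008,[0.0001,-0.0024,0.0114],[0.0,0.0,0.0]],[0.008,[0.0001,-0.0026,0.0124],[0.0,0.0,0.0]]]
```

Request:
{"name": "carry_out", "arguments": {"plan": [[0.008,[0,-0.0002,0.001],[0,0,0]],[0.008,[0,-0.0005,0.0021],[0,0,0]],[0.008,[0,-0.0007,0.0031],[0,0,0]],[0.008,[0,-0.001,0.0041],[0,0,0]],[0.008,[0,-0.0012,0.0052],[0,0,0]],[0.008,[0,-0.0014,0.0062],[0,0,0]],[0.008,[0,-0.0016,0.0072],[0,0,0]],[0.008,[0,-0.0018,0.0083],[0,0,0]],[0.008,[0,-0.002,0.0093],[0,0,0]],[0.008,[0,-0.0022,0.0103],[0,0,0]],[0.008,[0,-0.0024,0.0114],[0,0,0]],[0.008,[0.0001,-0.0026,0.0124],[0,0,0]]]}}

```text
t: 55.47
position: [0.4129, 0.273, 0.2444]
ee_rot: [0.761, 0.649, 0.0, -0.0]
contact_force: [-0.5, -1.5, 19.6]
gripper_width: 0.0112
```

```bash
python3 -c "
from arc2 import *
chk()"
```

```text
t 55.47 grasp pt [0.4129 0.2731 0.0774] err mm [ 0.7054 -0.7492  1.5463] rot deg [0.0127 0.0223 0.0567] F [-0.4654 -1.5155 19.5765] w 0.0112
joints [-0.8351  0.6365  0.3106  2.0376 -0.3744  0.5211 -0.4122]
```

Request:
{"name": "carry_out", "arguments": {"plan": [[0.008,[0,0,0.001],[0,0,0]],[0.008,[0,0,0.002],[0,0,0]],[0.008,[0,0,0.002],[0,0,0]]]}}

```text
t: 55.72
position: [0.4129, 0.2728, 0.2442]
ee_rot: [0.761, 0.649, 0.001, -0.001]
contact_force: [-0.7, -1.6, 26.3]
gripper_width: 0.0109
```

Request:
{"name": "carry_out", "arguments": {"plan": [[0.022,[0,0,-0.002],[0,0,0]],[0.022,[0,0,-0.002],[0,0,0]],[0.022,[0,0,-0.002],[0,0,0]],[0.022,[0,0,-0.002],[0,0,0]],[0.022,[0,0,-0.01],[0,0,0]],[0.022,[0,0,-0.03],[0,0,0]],[0.022,[0,0,-0.06],[0,0,0]],[0.022,[0,0,-0.1],[0,0,0]],[0.022,[0,0,-0.13],[0,0,0]],[0.022,[0,0,-0.13],[0,0,0]]]}}

```text
t: 56.55
position: [0.4142, 0.2735, 0.377]
ee_rot: [0.761, 0.649, 0.005, 0.0]
contact_force: [1.6, 0.1, -0.5]
gripper_width: 0.0223
```

```bash
python3 - <<'E'
from ov import *
for n in("top","side"):
    cv2.imwrite(f"pics/{n}30.png",eyes.camera(n)[:,:,::-1])
s=robot.get_state();m=R.from_quat(s["ee_rot"]);g=s["position"]+m.apply([0,0,L]);print(s["t"],g,s["contact_force"])
d=[ 0.5075 , 0.2582 ,-0.1616]
w=lambda p:R.from_euler('z',d[2]).apply(np.array(p))+np.array([d[0],d[1],0])
q=w([[.06,.154,.094],[.06,-.154,.094],[-.06,-.154,.094],[-.06,.154,.094]])
b=w([[-.096,.045,.074],[-.096,-.045,.074]])
overlay("side",30,(185,85,265,200),6,[(q,(255,0,255)),(b,(255,0,255)),(w([[-.06,-.154,.044],[.06,-.154,.044]]),(0,0,255))],"m1.png")
E
```

```text
56.65 [0.4126 0.2734 0.2053] [-0.3008 -0.3859  0.3471]
```

View pics/m1.png

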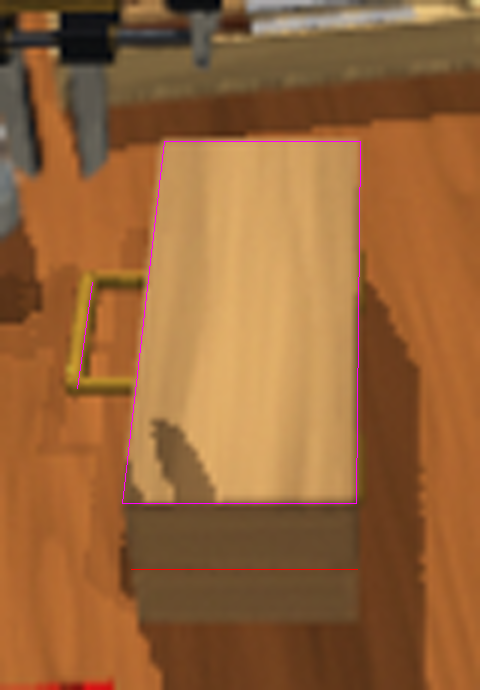

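Request:
{"name": "carry_out", "arguments": {"plan": [[0.0,[0,0.02,0],[0,0,0]],[0.0,[0,0.045,0.01],[0,0,0]],[0.0,[0,0.051,0.035],[0,0,0]],[0.0,[0,0.051,0.06],[0,0,0]],[0.0,[0,0.051,0.075],[0,0,0]],[0.0,[0,0.051,0.083],[0,0,0]],[0.0,[0,0.051,0.087],[0,0,0]],[0.0,[0,0.051,0.09],[0,0,0]],[0.0,[0,0.051,0.092],[0,0,0]],[0.0,[0,0.051,0.094],[0,0,0]],[0.0,[0,0.051,0.094],[0,0,0]]]}}

```text
t: 57.57
position: [0.4625, 0.2645, 0.2808]
ee_rot: [0.761, 0.649, -0.001, -0.001]
contact_force: [-6.8, -3.0, 20.9]
gripper_width: 0.0006
```

```bash
python3 - <<'E'
from plan import *
s=robot.get_state();m=R.from_quat(s["ee_rot"]);g=s["position"]+m.apply([0,0,L]);print("tip",g-[0,0,.019],s["contact_force"])
E
```

```text
tip [0.462  0.2647 0.0948] [-6.7936 -3.0336 20.8855]
```

Request:
{"name": "carry_out", "arguments": {"plan": [[0.0,[0,0,-0.01],[0,0,0]],[0.0,[0,0,-0.03],[0,0,0]],[0.0,[0,0,-0.06],[0,0,0]],[0.0,[0,0,-0.1],[0,0,0]],[0.0,[0,0,-0.14],[0,0,0]],[0.0,[0,0,-0.17],[0,0,0]],[0.0,[0,0,-0.18],[0,0,0]],[0.0,[0,0,-0.18],[0,0,0]],[0.0,[0,0,-0.18],[0,0,0]]]}}

```text
t: 58.32
position: [0.4626, 0.2652, 0.4573]
ee_rot: [0.761, 0.649, 0.0, -0.0]
contact_force: [-0.8, -0.3, 0.3]
gripper_width: 0.0005
```

```bash
python3 - <<'E'
from ov import *
for n in("top","side"):
    cv2.imwrite(f"pics/{n}31.png",eyes.camera(n)[:,:,::-1])
E
```

```text
(no output)
```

View pics/side31.png

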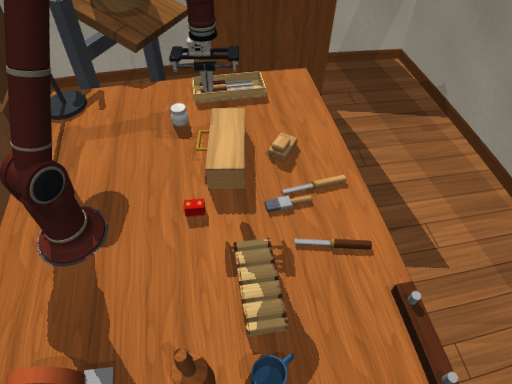

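View pics/top31.png

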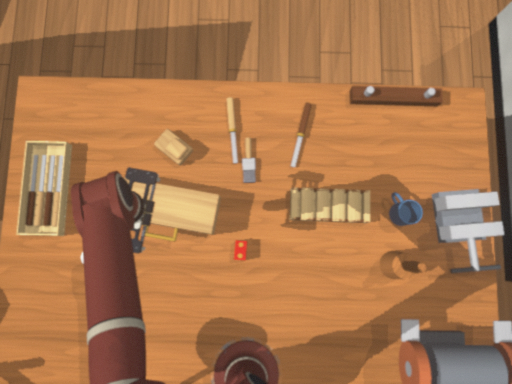

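The lid is shut at (225,148) in the side view. The rack is empty, and the red block and the other things are where they were.

```bash
python3 -c "
from bench import order
print(order.job_done())"
```

```text
the job is handed in; nothing more can be done
None
```

I opened the case and packed the four plates found in the rack: one blue into blue slot 2, three greens into green slots 1 to 3. The guide block went flat into the bay, I closed the lid slowly by its bar, and I handed the job in at about 58 s.

**Last checks that agreed**
- **Plates:** Pressed from above, green 2 and green 3 touched at 78 mm, which is the seated height. Blue and green 1 met the slot floor at the height expected for a seated plate.
- **Guide:** It met the bay floor at the height expected for lying flat.
- **Lid:** A touch on the top read 94.8 mm (94 mm is shut), and the side picture matches the shut outline.
- **Bench:** The last pictures show the rack empty and the red block and other items where they were.

**What did not go cleanly**
- **Slipped plates:** Two greens slipped a few millimetres in the grip. Their seating pushes briefly reached about 31 N and 46 N at the wrist.
- **Wrong-way retreat:** One retreat went towards the open lid and pressed on it with about 40 N at the wrist, right at the stated 40 N limit. I can't tell whether the fingers or the gripper's body touched. The lid barely moved and no plate was disturbed.
- **Guide moved twice:** It was knocked aside during the run, so I measured it again. I then shifted it once on the bench, because the gripper's body would have hit the lid where it lay. Setting it down there read 44 N at the wrist.

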